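# Load the polishing bowl and set its speed

### The job

The bench polisher has been left switched on. Push its speed lever fully back to idle first, then lift the lid off by its knob and lay it flat on the grey felt mat, knob up; put every hexagonal brass blank into the bowl, seat the lid squarely back on it, and last pull the speed lever until it is in line with the brass setting pointer. Leave the pointer and the other things on the bench as they are.

Things in the scene. Friction and masses are not known exactly. Their poses are not given: they have to be found in the camera images.
- polisher: the polishing bowl, fixed to the bench: a round blue bowl on a grey foot, 180 mm outside, 170 mm inside diameter. Origin: centre of its underside, on the bench, z up. Its flat inner floor is 30 mm and its rim 98 mm above the origin; wall 5 mm. It stands on either the left or the right side of the bench, the mat on the other
- lid: the bowl's loose aluminium lid, 250 g: a disc 188 mm across and 6 mm thick with a black knob in the middle. Under the disc is a flat rubber plug 160 mm across and 8 mm deep that drops into the bowl's mouth (5 mm play all round). Origin: centre of the plug's underside, z up towards the knob; with the lid seated it is 90 mm above the polisher's origin. Disc from 8 to 14 mm above the origin
- lid_knob (a point): the centre of the lid's black knob, an upright cylinder 30 mm across and 18 mm tall on a 16 mm stem; 40 mm above the lid's origin. z along the lid's axis, away from the lid
- mat: a square grey felt mat for the lid, 200 x 200 mm, 4 mm thick, fixed to the bench. Origin: centre of its underside
- controller: the polisher's speed controller, a grey box 70 (x) x 90 (y) x 40 mm tall, fixed to the bench at the middle of its far part, with a dark quadrant plate with white ticks (44 mm radius, top 89 mm above the bench). Origin: centre of its underside. Its x axis points away from the robot (turned up to 0.3 rad); its lever swings in its x-z plane
- lever_pivot (a point): the lever's hinge point, 45 mm above the controller's origin, fixed; axes as the controller's
- lever_knob (a point): the centre of the ball knob (black, 26 mm across) at the lever's end, 95 mm from lever_pivot; the lever is a steel rod 10 mm thick
- lever (a joint): angle of the speed lever, rad, 0 to 1.3. At 0 (idle) it is against its stop and leans 0.65 rad from upright away from the robot (to the controller's +x); it grows as the lever is pulled towards the robot, and is upright at 0.65. Stiff enough to stay where it is left: about 1.6 N at the knob moves it
- pointer (a joint): angle of the setting pointer on the same axis, same zero and sense as the lever's: lever and pointer are in line when the two readings are equal. Stiff, do not move it
- pointer_tip (a point): the ball end of the brass setting pointer beside the quadrant: a brass finger 7 mm thick, its end 60 mm from the hinge axis, 24 mm to the controller's -y side of the lever
- blank1: a hexagonal brass blank, 32 mm across flats (37 mm across corners), 36 mm tall, 120 g, with a small dark drilled centre on top, standing on the bench between bowl and mat. Origin: centre of its underside, z up along it; its flats face 0, 60 and 120 degrees from its x axis. Three to five of the five blanks are there
- blank2: a hexagonal brass blank, 32 mm across flats (37 mm across corners), 36 mm tall, 120 g, with a small dark drilled centre on top, standing on the bench between bowl and mat. Origin: centre of its underside, z up along it; its flats face 0, 60 and 120 degrees from its x axis. Three to five of the five blanks are there
- blank3: a hexagonal brass blank, 32 mm across flats (37 mm across corners), 36 mm tall, 120 g, with a small dark drilled centre on top, standing on the bench between bowl and mat. Origin: centre of its underside, z up along it; its flats face 0, 60 and 120 degrees from its x axis. Three to five of the five blanks are there
- blank4: a hexagonal brass blank, 32 mm across flats (37 mm across corners), 36 mm tall, 120 g, with a small dark drilled centre on top, standing on the bench between bowl and mat. Origin: centre of its underside, z up along it; its flats face 0, 60 and 120 degrees from its x axis. Three to five of the five blanks are there
- blank5: a hexagonal brass blank, 32 mm across flats (37 mm across corners), 36 mm tall, 120 g, with a small dark drilled centre on top, standing on the bench between bowl and mat. Origin: centre of its underside, z up along it; its flats face 0, 60 and 120 degrees from its x axis. Three to five of the five blanks are there
- shank: a brass mouthpiece shank, round, flared and waisted, 30 mm across, 44 mm tall, standing among the blanks; leave it alone (origin: centre of its underside)
- tin: a plain round steel tin, 38 mm across, 22 mm tall, among the blanks; leave it alone (origin: centre of its underside)
- stopper: a round cork stopper, 28 mm across, 30 mm tall, among the blanks; leave it alone (origin: centre of its underside)
- oil: an amber oil bottle, 44 mm across, 110 mm tall, far side of the bench on the left; leave it alone
- hammer: a hammer, 240 mm long, lying at the far side on the right; leave it alone
- driver: a screwdriver, 180 mm long, lying on the left of the bench; leave it alone
- cup: a white cup, 70 mm across, 70 mm tall, standing on the right of the bench; leave it alone
Mind the look-alikes: they are no part of the job. Leave any blue look-alike of the blank1 alone. Leave any turquoise look-alike of the blank5 alone.

How it is judged:
By the outcome, as a careful person would: the job done as asked, in the order asked, and still so for the second after the job is handed in, with the robot touching nothing.
Of blank1, blank2, blank3, blank4, blank5 only 3 to 5 are there at a start; the rules pass over those that are not, and their reading is None.
At some moment in a run one of blank1, blank2, blank3, blank4, blank5 may be knocked a few centimetres aside while the robot is not near it.
Once in a run the grip may slacken for a moment while it holds something.
It also fails if it takes over 210 s, if anything falls off the work surface, if the arm or the gripper's body presses on something with over 40 N, if the wrist force passes 120 N, or if a joint passes its speed limit or range.

### The arm

A 7-joint arm with a two-finger parallel gripper is mounted at the origin on the work surface. World frame = base frame: x ahead of the robot, y to its left, z up, the work surface at z = 0. Lengths are in mm, angles in degrees, forces in N, time in s.
With the tool pointing down it reaches from about 425 to 950 mm from the base axis. Payload 16.7 kg.
Tool frame: the origin (TCP) lies midway between the tips of the shut fingers; the grasp point (between the pads) lies 19 mm behind it; z points along the fingers, x is the direction in which the jaws open and shut, and the axes are right-handed (so a half turn about z gives the same grasp; the last joint's range is limited). The gripper opens to 94 mm and grips with 3 to 60 N. Pads are 16 mm wide; open, the fingers measure 119 mm over their backs; the gripper's body (75 mm by 177 mm) begins 78 mm behind the grasp point.
Start: joints at [67.065, 24.414, 4.234, 92.017, -1.954, 63.644, -3.845], TCP at [167.491, -653.851, 205.467] pointing down, gripper open.
Joint ranges: [-163.25, 163.25], [-28.42, 122.38], [-70.27, 78.77], [12.13, 141.07], [-58.53, 238.53], [9.26, 117.41], [-156.51, 156.51]. Speed limits (degrees/s): [108.29, 108.29, 136.94, 136.94, 172.46, 172.46, 172.46].

### API

Orientations are given as [roll, pitch, yaw] about the fixed x, y, z axes, in that order (R = Rz(yaw) Ry(pitch) Rx(roll)).
In Python, from rig import arm, cams, job_done gives the robot as it stands.
- The arm moves only by the tool move_arm, never from a script. Its argument "targets" is a list of rows, each an object with "translation": the shift along the tool's x, y, z in mm, a list of three; "twist": the turn, a rotation vector about the tool's x, y, z in degrees, a list of three; "grip": the gripper command: -1 is shut, 1 is fully open, values between are in proportion. A call has 1 to 5 rows; each row is the pose to reach, as a shift and turn from the pose measured when the call began, along the tool's axes at that moment; what a row does not reach only later rows make up. A row lasts 1/12 s, in which the tool goes at most 41.7 mm and 7.16 degrees, less where a joint would pass 70% of its speed; a pose out of reach is approached as far as the arm can. A call with a gripper value outside its range is refused whole. The fingers move at their own pace and stop on an object; "grip_force" is the grip in N (left out, the last holds). Time passes only in rows, so rows that repeat a pose let the fingers close. It gives the time, the measured TCP pose, the force and the opening at its end, in the units of the state.
- arm.read_state(): the state, without advancing time (a new reading comes with each control period).
- cams.snapshot(name): name is "scene" or "side" or "wrist"; returns a dict with "img" (480x640x3 uint8, blue, green, red), "mtx" (3x3 intrinsics, pixels), "world_from_camera" (4x4, takes a point from camera to world coordinates). Camera axes: x right, y down, z forward; pixel columns grow to the right and rows downward; lengths in mm; the calibration is good to about 2 mm. A picture is of the moment at which its call begins. There is no depth.
- job_done(): hands the job in, once; it reports no verdict.
The state is a dict: "t": time; "joint_pos": joint angles; "qvel": joint speeds; "tau": joint torques, N m; "tool_pos": TCP position; "ee_rot": TCP orientation; "contact_force": force on the tool from outside, world axes, zero at the start; "ft_torque": the same for the moment, N m; "gripper_width": finger opening in mm.
Only numpy, scipy, OpenCV 4.12 (cv2) and the standard library are available. Lean on these libraries where they do the work, as an engineer would, in place of code of your own. Each camera call takes 0.05 s, during which the arm holds its last target.

## Working session

There is one attempt and no reset: what is moved stays moved. The work goes in short steps, Python scripts to look and compute and a tool call to move; the robot and the scene stay as the last step left them, time stands still between calls to the robot, and variables do not carry over. Pictures are saved under pics/ and viewed, and the job is handed in when it is done.

Besides the shell and the picture viewer there is one more tool, called after "Call:" by a JSON object that holds its "method" and its "body". move_arm: Moves the arm, as the interface text tells. Its arguments: {"type":"object","properties":{"targets":{"type":"array"},"grip_force":{"type":"number"}},"required":["targets"]}

```bash
ls; mkdir -p pics; cat > h.py <<'E'
import numpy as np, cv2
from rig import arm, cams, job_done
from scipy.spatial.transform import Rotation as R
def snap(n,f=None):
    s=cams.snapshot(n)
    if f: cv2.imwrite('pics/'+f,s['img'])
    return s
def ray(s,uv):
    K=np.array(s['mtx']);T=np.array(s['world_from_camera'])
    d=T[:3,:3]@np.linalg.solve(K,np.array([uv[0],uv[1],1.0]))
    return T[:3,3],d/np.linalg.norm(d)
def onz(s,uv,z):
    o,d=ray(s,uv); return o+d*(z-o[2])/d[2]
def proj(s,p):
    K=np.array(s['mtx']);T=np.linalg.inv(np.array(s['world_from_camera']))
    c=T[:3,:3]@np.array(p,float)+T[:3,3]; c=K@c; return c[:2]/c[2]
def tri(s1,u1,s2,u2):
    o1,d1=ray(s1,u1);o2,d2=ray(s2,u2)
    A=np.stack([d1,-d2],1);t=np.linalg.lstsq(A,o2-o1,rcond=None)[0]
    a=o1+t[0]*d1;b=o2+t[1]*d2
    return (a+b)/2,np.linalg.norm(a-b)
def st():
    s=arm.read_state(); print({k:np.round(v,2).tolist() for k,v in s.items() if k not in('qvel','tau')}); return s
def rel(target,yaw=None):
    """shift in tool axes to reach world TCP target; and twist z for tool-x yaw"""
    s=arm.read_state(); Rm=R.from_euler('xyz',s['ee_rot'],degrees=True)
    print('shift',np.round(Rm.inv().apply(np.array(target)-s['tool_pos']),1))
    if yaw is not None:
        T=R.from_euler('xyz',[180,0,yaw],degrees=True)
        print('twist',np.round((Rm.inv()*T).as_rotvec(degrees=True),1))
E
python3 - <<'E'
from h import *
st()
for n in('scene','side','wrist'):
    s=snap(n,n+'0.png');print(n,np.round(s['mtx'],1).tolist(),np.round(s['world_from_camera'],3).tolist())
E
```

```text
pics
{'t': 0.0, 'joint_pos': [67.06, 24.45, 4.23, 92.05, -1.95, 63.64, -3.84], 'tool_pos': [167.39, -653.47, 204.79], 'ee_rot': [179.99, 0.07, -75.63], 'contact_force': [-0.0, 0.74, 0.3], 'ft_torque': [0.05, 0.01, -0.03], 'gripper_width': 94.12}
scene [[507.1, 0.0, 314.9], [0.0, 507.1, 239.0], [0.0, 0.0, 1.0]] [[-0.422, 0.539, -0.729, 1409.411], [0.907, 0.255, -0.337, 400.599], [0.004, -0.803, -0.596, 809.816], [0.0, 0.0, 0.0, 1.0]]
side [[451.2, 0.0, 320.0], [0.0, 451.2, 230.8], [0.0, 0.0, 1.0]] [[0.977, -0.162, 0.141, 383.401], [-0.214, -0.771, 0.599, -651.02], [0.011, -0.616, -0.788, 968.3], [0.0, 0.0, 0.0, 1.0]]
wrist [[411.3, 0.0, 314.0], [0.0, 411.3, 231.7], [0.0, 0.0, 1.0]] [[0.248, -0.931, -0.269, 245.946], [-0.969, -0.239, -0.068, -633.948], [-0.001, 0.278, -0.961, 383.323], [0.0, 0.0, 0.0, 1.0]]
```

View pics/scene0.png

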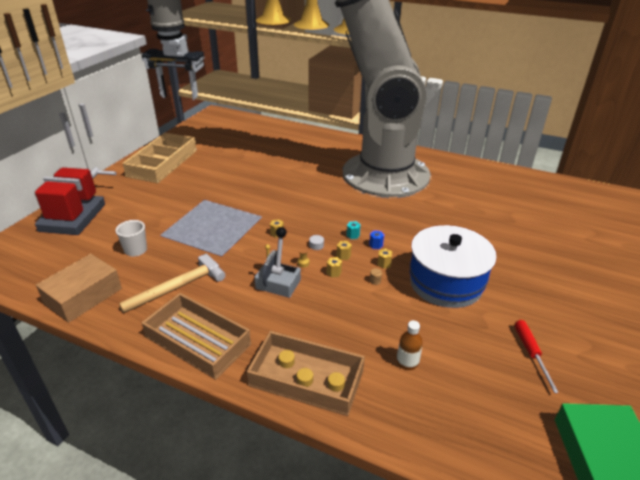

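View pics/side0.png

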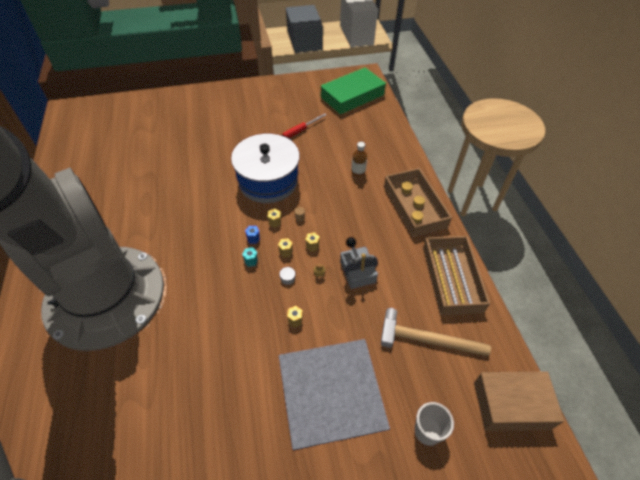

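View pics/wrist0.png

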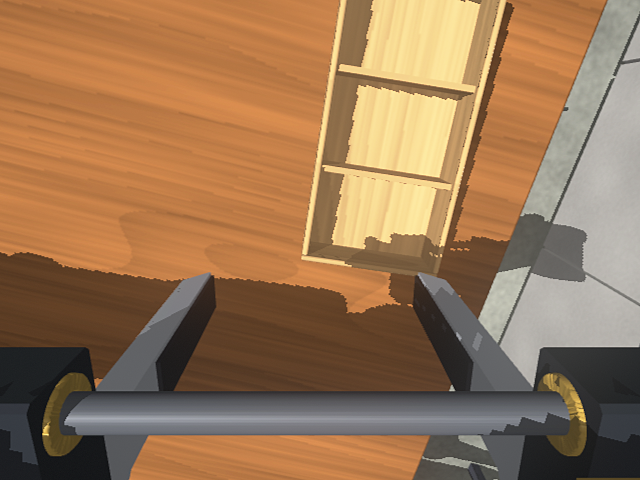

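```bash
python3 - <<'E'
import cv2,numpy as np
a=cv2.imread('pics/scene0.png');b=cv2.imread('pics/side0.png')
x=cv2.resize(a[190:310,240:440],None,fx=4,fy=4,interpolation=2)
y=cv2.resize(b[195:335,230:400],None,fx=4.2,fy=4.2,interpolation=2)
cv2.imwrite('pics/c1.png',x);cv2.imwrite('pics/c2.png',y)
E
```

```text
(no output)
```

View pics/c1.png

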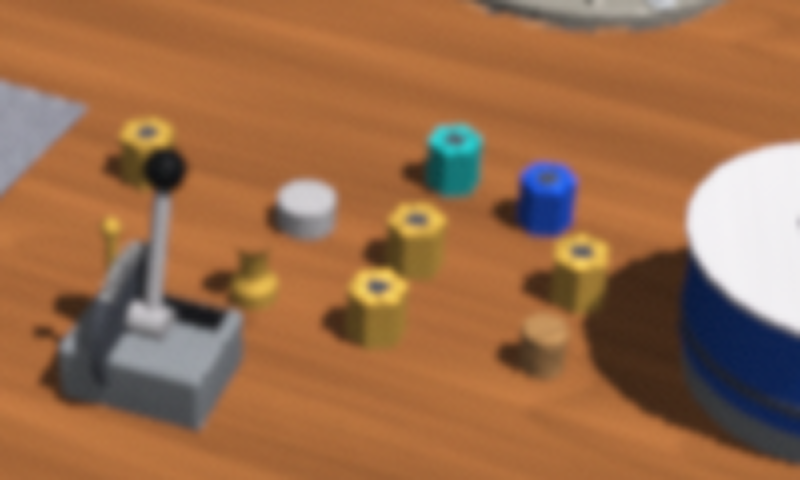

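View pics/c2.png

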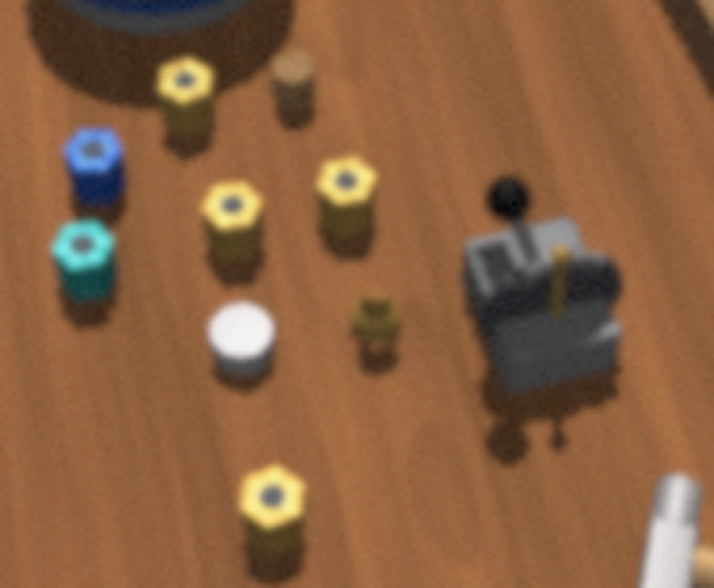

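```bash
python3 - <<'E'
from h import *
a=snap('scene');b=snap('side')
def s_(x,y):return (x/4+240,y/4+190)
def d_(x,y):return (x/4.2+230,y/4.2+195)
print('leverknob',tri(a,s_(165,170),b,d_(508,198)))
print('ptip',tri(a,s_(112,225),b,d_(560,252)))
print('lidknob',tri(a,(456,240),b,(265,149)))
for n,u,v in [('b1',s_(147,133),d_(272,495)),('b2',s_(417,220),d_(232,205)),('b3',s_(378,287),d_(347,180)),('b4',s_(582,252),d_(185,80)),('blue',s_(548,178),d_(93,150)),('turq',s_(455,139),d_(83,245))]:
    print(n,onz(a,u,36)[:2].round(1),onz(b,v,36)[:2].round(1))
print('tin',onz(a,s_(307,195),22)[:2].round(1),onz(b,d_(241,330),22)[:2].round(1))
print('stopper',onz(a,s_(545,330),30)[:2].round(1),onz(b,d_(293,68),30)[:2].round(1))
print('shank',onz(a,s_(253,290),0)[:2].round(1),onz(b,d_(376,305),44)[:2].round(1))
# lid
for s in(a,b):
    h=cv2.cvtColor(s['img'],cv2.COLOR_BGR2HSV)
    m=((h[...,2]>150)&(h[...,1]<60)).astype(np.uint8)
    n,l,stt,c=cv2.connectedComponentsWithStats(m)
    for i in range(1,n):
        if stt[i,4]>1000: print(stt[i].tolist(),c[i].round(1))
# mat
for c in [(280,354),(367,341),(387,431),(291,444)]: print(onz(b,c,4).round(0)[:2])
# controller corners guess, top z=40?
E
```

```text
leverknob (array([594.39624486, -61.5779217 , 133.58866275]), np.float64(3.1457930288862412))
ptip (array([620.2727698 , -83.41252553, 104.96127008]), np.float64(3.541994722196519))
lidknob (array([445.54577615, 303.16369237, 126.79529495]), np.float64(5.807400540162447))
b1 [ 442.8 -158.1] [ 442.1 -163.2]
b2 [454.6  41.3] [453.8  35.3]
b3 [526.5  45.4] [526.3  39.6]
b4 [441.3 145.9] [441.  139.8]
blue [376.6 101.1] [376.3  95.1]
turq [361.3  30.4] [361.5  24.3]
tin [443.  -40.3] [444.7 -45.7]
stopper [514.5 148.1] [511.6 140.6]
shank [521.8 -41.2] [523.  -59.1]
[60, 25, 84, 47, 2283] [94.9 44. ]
[0, 54, 159, 177, 11323] [ 83.4 134.8]
[163, 200, 98, 55, 2901] [212.  226.6]
[412, 225, 84, 53, 3177] [453.8 251.6]
[0, 410, 127, 70, 4377] [ 42.2 456.4]
[231, 133, 69, 47, 2362] [264.9 156.7]
[122, 247, 40, 77, 1032] [146.  281.6]
[ 393. -240.]
[ 592. -251.]
[ 578. -446.]
[ 385. -429.]
```

```bash
python3 - <<'E'
from h import *
rel([480,-60,330],0)
E
```

```text
shift [-497.6 -450.1 -124.6]
twist [ -0.    0.  -75.6]
```

Call:
{"method": "move_arm", "body": {"targets": [{"translation": [-498,-450,-125],"twist": [0,0,-76],"grip": -1},{"translation": [-498,-450,-125],"twist": [0,0,-76],"grip": -1},{"translation": [-498,-450,-125],"twist": [0,0,-76],"grip": -1},{"translation": [-498,-450,-125],"twist": [0,0,-76],"grip": -1},{"translation": [-498,-450,-125],"twist": [0,0,-76],"grip": -1}], "grip_force": 20}}

```text
t: 0.67
tool_pos: [263.2, -470.7, 243.9]
ee_rot: [180.0, 0.0, -39.5]
contact_force: [0.8, -1.2, 0.9]
gripper_width: 64.2
```

```bash
python3 - <<'E'
from h import *
st()
rel([480,-60,330],0)
E
```

```text
{'t': 0.67, 'joint_pos': [59.77, 10.06, -6.62, 106.48, 1.3, 63.55, 13.2], 'tool_pos': [263.23, -470.72, 243.89], 'ee_rot': [179.99, 0.01, -39.48], 'contact_force': [0.84, -1.17, 0.93], 'ft_torque': [-0.06, -0.11, -0.02], 'gripper_width': 64.23}
shift [ -93.8 -454.8  -86.1]
twist [  0.    0.  -39.5]
```

Call:
{"method": "move_arm", "body": {"targets": [{"translation": [-94,-455,-86],"twist": [0,0,-39.5],"grip": -1},{"translation": [-94,-455,-86],"twist": [0,0,-39.5],"grip": -1},{"translation": [-94,-455,-86],"twist": [0,0,-39.5],"grip": -1},{"translation": [-94,-455,-86],"twist": [0,0,-39.5],"grip": -1},{"translation": [-94,-455,-86],"twist": [0,0,-39.5],"grip": -1}]}}

```text
t: 1.08
tool_pos: [358.5, -289.4, 282.0]
ee_rot: [180.0, 0.0, -3.7]
contact_force: [0.6, -1.0, 0.4]
gripper_width: 30.6
```

```bash
python3 - <<'E'
from h import *
rel([480,-60,330],0)
E
```

```text
shift [ 106.5 -236.7  -48.1]
twist [ 0.   0.  -3.7]
```

Call:
{"method": "move_arm", "body": {"targets": [{"translation": [106,-237,-48],"twist": [0,0,-3.7],"grip": -1},{"translation": [106,-237,-48],"twist": [0,0,-3.7],"grip": -1},{"translation": [106,-237,-48],"twist": [0,0,-3.7],"grip": -1},{"translation": [106,-237,-48],"twist": [0,0,-3.7],"grip": -1},{"translation": [106,-237,-48],"twist": [0,0,-3.7],"grip": -1}]}}

```text
t: 1.5
tool_pos: [453.6, -107.8, 320.1]
ee_rot: [179.9, -0.0, 0.0]
contact_force: [2.0, -1.3, 0.1]
gripper_width: 0.4
```

Call:
{"method": "move_arm", "body": {"targets": [{"translation": [25,-55,-11],"twist": [0,0,0],"grip": -1},{"translation": [25,-55,-11],"twist": [0,0,0],"grip": -1},{"translation": [25,-55,-11],"twist": [0,0,0],"grip": -1}]}}

```text
t: 1.75
tool_pos: [480.2, -47.9, 332.1]
ee_rot: [180.0, -0.1, 0.4]
contact_force: [-0.2, 0.4, -0.3]
gripper_width: 0.4
```

```bash
python3 - <<'E'
from h import *
st()
snap('wrist','w1.png')
E
```

```text
{'t': 1.75, 'joint_pos': [32.41, 2.46, -35.02, 104.42, 1.49, 73.43, -2.63], 'tool_pos': [480.23, -47.85, 332.11], 'ee_rot': [179.99, -0.14, 0.38], 'contact_force': [-0.21, 0.35, -0.33], 'ft_torque': [-0.04, -0.06, 0.02], 'gripper_width': 0.36}
```

View pics/w1.png

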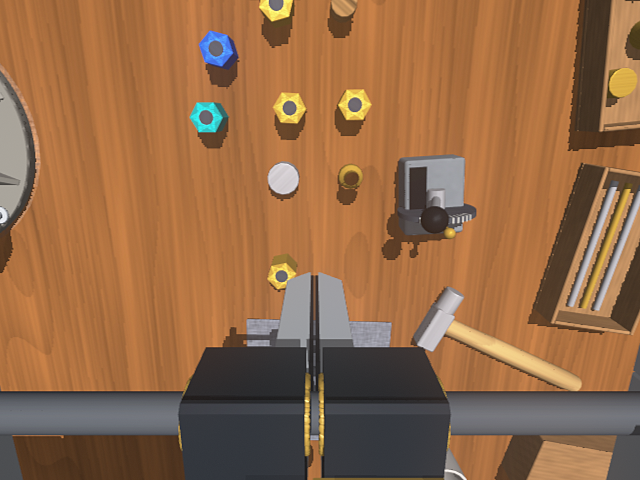

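```bash
python3 - <<'E'
from h import *
w=cv2.imread('pics/w1.png')
cv2.imwrite('pics/c3.png',cv2.resize(w[145:265,370:500],None,fx=5,fy=5,interpolation=2))
E
```

```text
(no output)
```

View pics/c3.png

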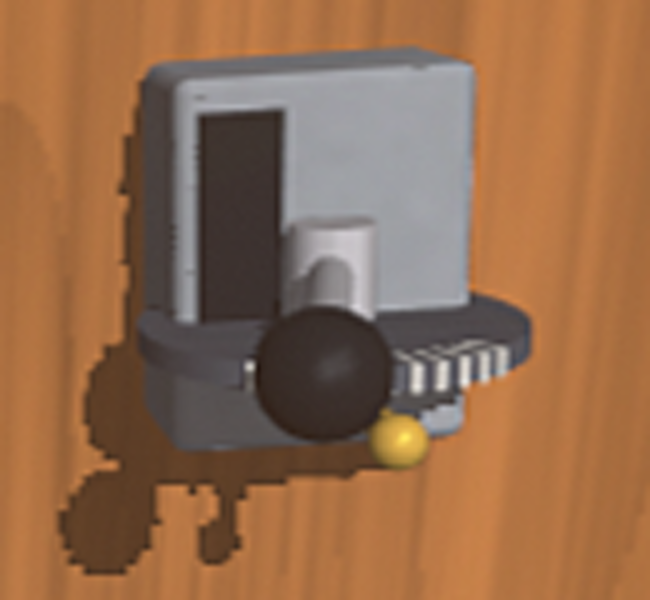

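```bash
cat > m.py <<'E'
from h import *
w=snap('wrist');a=snap('scene');b=snap('side')
f=lambda x,y:(x/5+370,y/5+145)
for c in [(177,78),(474,65),(464,432),(172,448)]: print(onz(w,f(*c),40).round(1))
def s_(x,y):return (x/4+240,y/4+190)
def d_(x,y):return (x/4.2+230,y/4.2+195)
B=f(325,373);P=f(399,441)
for n,u,v,q in [('lever',s_(165,170),d_(508,198),B),('ptip',s_(112,225),d_(560,252),P)]:
    print(n,tri(a,u,w,q),tri(b,v,w,q))
for n,q in [('b1',(282,275.5)),('b2',(290,107.5)),('b3',(354.5,104.5)),('b4',(276.5,4.5))]:
    print(n,onz(w,q,36).round(1))
E
python3 m.py
```

```text
[583.  -21.5  40. ]
[650.  -18.3  40. ]
[ 656.8 -104.6   40. ]
[ 587.6 -108.9   40. ]
lever (array([592.82409805, -63.58449749, 133.90077725]), np.float64(5.246772661646614)) (array([593.67839345, -65.46628921, 136.79632069]), np.float64(1.558770101155681))
ptip (array([618.13154754, -85.42778362, 104.91916141]), np.float64(5.045322137559063)) (array([619.30502369, -87.14815316, 107.80616172]), np.float64(2.382352290600899))
b1 [ 440.5 -163.4   36. ]
b2 [452.8  35.6  36. ]
b3 [523.8  39.1  36. ]
b4 [440.  137.5  36. ]
```

```bash
python3 - <<'E'
from h import *
rel([545,-68,113],3.5)
E
```

```text
shift [ 66.9  13.8 217.8]
twist [ 0.1  0.  -3.6]
```

Call:
{"method": "move_arm", "body": {"targets": [{"translation": [65,14,60],"twist": [0,0,-3.6],"grip": -1},{"translation": [65,14,110],"twist": [0,0,-3.6],"grip": -1},{"translation": [65,14,145],"twist": [0,0,-3.6],"grip": -1},{"translation": [65,14,180],"twist": [0,0,-3.6],"grip": -1},{"translation": [65,14,195],"twist": [0,0,-3.6],"grip": -1}]}}

```text
t: 2.37
tool_pos: [542.5, -69.8, 139.3]
ee_rot: [179.9, 0.0, 3.4]
contact_force: [0.6, 0.1, -0.4]
gripper_width: 0.2
```

```bash
python3 - <<'E'
from h import *
rel([550,-68,113],3.5)
snap('wrist','w2.png')
E
```

```text
shift [ 7.6 -1.4 26.3]
twist [ 0.1  0.  -0.1]
```

View pics/w2.png

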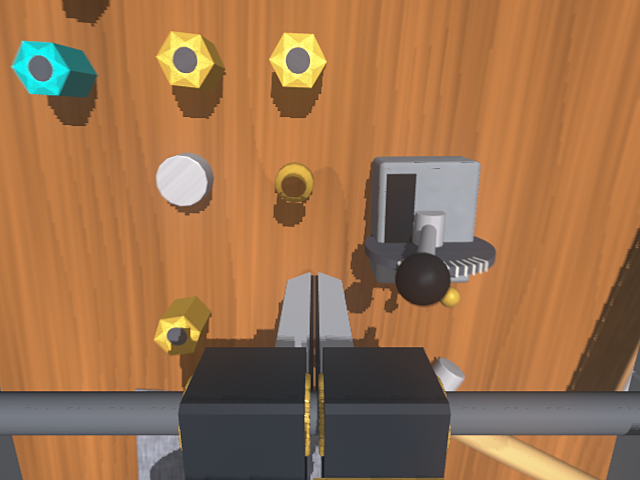

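Call:
{"method": "move_arm", "body": {"targets": [{"translation": [3,-1,14],"twist": [0,0,0],"grip": -1},{"translation": [8,-2,26],"twist": [0,0,0],"grip": -1},{"translation": [20,-2,26],"twist": [0,0,0],"grip": -1},{"translation": [35,-2,26],"twist": [0,0,0],"grip": -1},{"translation": [50,-2,26],"twist": [0,0,0],"grip": -1}]}}

```text
t: 2.83
tool_pos: [588.9, -65.8, 106.5]
ee_rot: [180.0, 0.5, 3.3]
contact_force: [-2.3, -0.6, 2.9]
gripper_width: 0.3
```

Call:
{"method": "move_arm", "body": {"targets": [{"translation": [12,0,0],"twist": [0,0,0],"grip": -1},{"translation": [24,0,0],"twist": [0,0,0],"grip": -1},{"translation": [34,0,0],"twist": [0,0,0],"grip": -1},{"translation": [42,0,0],"twist": [0,0,0],"grip": -1},{"translation": [46,0,0],"twist": [0,0,0],"grip": -1}]}}

```text
t: 3.25
tool_pos: [635.5, -63.6, 106.5]
ee_rot: [180.0, 0.5, 3.3]
contact_force: [-2.5, -0.6, -0.8]
gripper_width: 0.7
```

```bash
python3 - <<'E'
from h import *
st()
snap('wrist','w3.png')
E
```

```text
{'t': 3.25, 'joint_pos': [22.69, 30.06, -30.57, 99.87, 18.03, 55.54, -11.65], 'tool_pos': [635.48, -63.6, 106.5], 'ee_rot': [179.97, 0.52, 3.31], 'contact_force': [-2.49, -0.59, -0.76], 'ft_torque': [-0.17, 0.38, 0.03], 'gripper_width': 0.71}
```

View pics/w3.png

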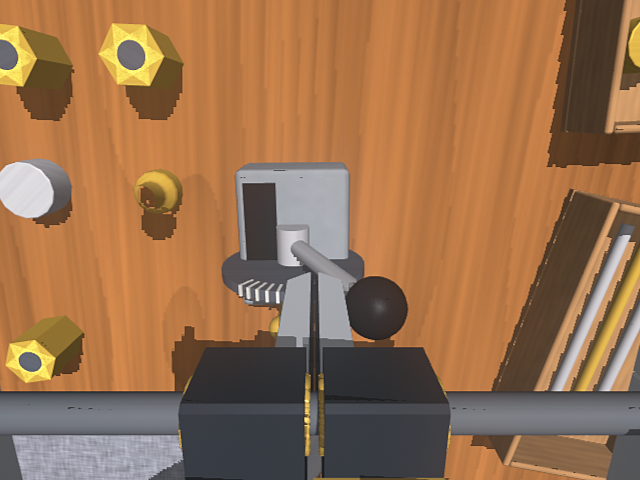

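Call:
{"method": "move_arm", "body": {"targets": [{"translation": [7,0,-4],"twist": [0,0,0],"grip": -1},{"translation": [13,0,-4],"twist": [0,0,0],"grip": -1},{"translation": [16,0,-4],"twist": [0,0,0],"grip": -1}]}}

```text
t: 3.55
tool_pos: [652.4, -62.6, 110.6]
ee_rot: [180.0, 0.5, 3.3]
contact_force: [-3.7, -0.7, -2.4]
gripper_width: 0.4
```

Call:
{"method": "move_arm", "body": {"targets": [{"translation": [3,0,0],"twist": [0,0,0],"grip": -1},{"translation": [5,0,0],"twist": [0,0,0],"grip": -1}]}}

```text
t: 3.72
tool_pos: [655.1, -62.5, 110.1]
ee_rot: [180.0, 0.8, 3.3]
contact_force: [-28.0, -0.5, 15.0]
gripper_width: 0.3
```

Call:
{"method": "move_arm", "body": {"targets": [{"translation": [-12,0,0],"twist": [0,0,0],"grip": -1},{"translation": [-40,0,-5],"twist": [0,0,0],"grip": -1},{"translation": [-60,0,-40],"twist": [0,0,0],"grip": 1},{"translation": [-70,0,-80],"twist": [0,0,0],"grip": 1},{"translation": [-80,-40,-120],"twist": [0,0,0],"grip": 1}]}}

```text
t: 4.13
tool_pos: [577.7, -42.7, 222.7]
ee_rot: [179.8, 0.7, 3.0]
contact_force: [0.4, -1.0, 0.4]
gripper_width: 17.3
```

```bash
python3 - <<'E'
from h import *
snap('wrist','w4.png');snap('side','s4.png')
rel([447,300,330],0)
E
```

```text
shift [-112.6 -341.1 -103.8]
twist [0.1 0.3 3.5]
```

View pics/w4.png

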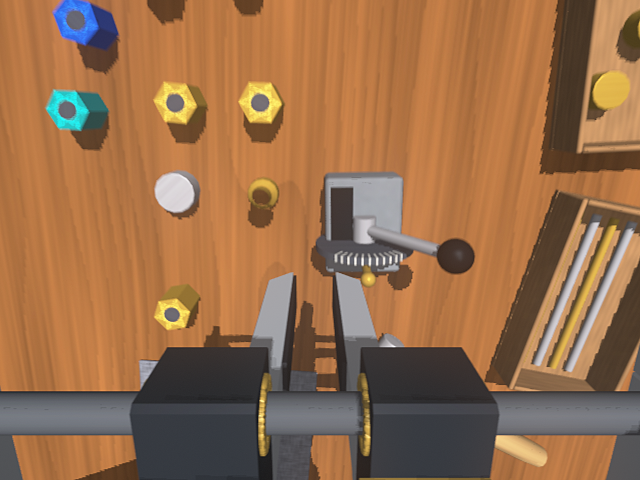

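Call:
{"method": "move_arm", "body": {"targets": [{"translation": [-112,-241,-104],"twist": [0,0,3.5],"grip": 1},{"translation": [-112,-241,-104],"twist": [0,0,3.5],"grip": 1},{"translation": [-112,-241,-104],"twist": [0,0,3.5],"grip": 1},{"translation": [-112,-241,-104],"twist": [0,0,3.5],"grip": 1},{"translation": [-112,-241,-104],"twist": [0,0,3.5],"grip": 1}]}}

```text
t: 4.65
tool_pos: [487.9, 134.9, 300.2]
ee_rot: [179.9, 0.2, 0.0]
contact_force: [0.6, -0.9, -0.3]
gripper_width: 58.6
```

Call:
{"method": "move_arm", "body": {"targets": [{"translation": [-20,-70,-23],"twist": [0,0,0],"grip": 1},{"translation": [-30,-80,-23],"twist": [0,0,0],"grip": 1},{"translation": [-30,-80,-23],"twist": [0,0,0],"grip": 1}]}}

```text
t: 4.9
tool_pos: [455.6, 221.7, 325.5]
ee_rot: [-179.9, 0.0, 0.5]
contact_force: [-1.3, 0.2, 0.2]
gripper_width: 78.1
```

```bash
python3 - <<'E'
from h import *
st()
snap('wrist','w5.png')
E
```

```text
{'t': 4.9, 'joint_pos': [9.06, 6.71, -45.4, 101.91, 4.91, 73.4, -37.09], 'tool_pos': [455.59, 221.7, 325.52], 'ee_rot': [-179.93, 0.02, 0.45], 'contact_force': [-1.31, 0.22, 0.16], 'ft_torque': [-0.01, -0.05, 0.03], 'gripper_width': 78.13}
```

View pics/w5.png

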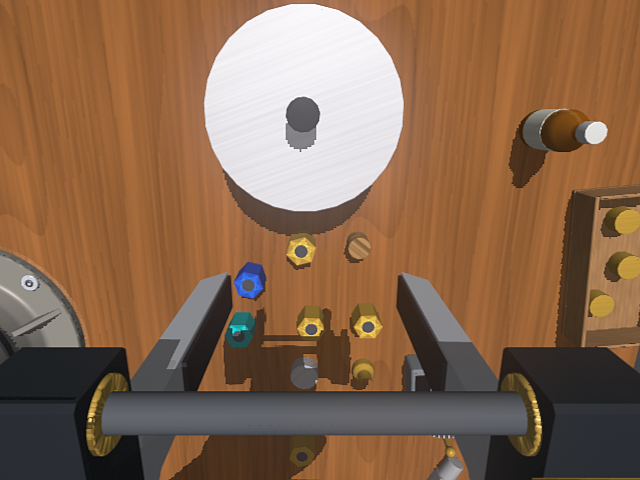

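```bash
python3 - <<'E'
from h import *
s=snap('wrist')
h=cv2.cvtColor(s['img'],cv2.COLOR_BGR2HSV)
m=((h[...,2]>170)&(h[...,1]<40)).astype(np.uint8)
c=max(cv2.findContours(m,0,1)[0],key=cv2.contourArea)
P=np.array([onz(s,p[0],104) for p in c]);(x,y),r=cv2.minEnclosingCircle(P[:,:2].astype(np.float32));print(x,y,r)
g=((h[...,2]<90)&(h[...,1]<60)).astype(np.uint8)[80:135,270:340]
c=max(cv2.findContours(g,0,1,offset=(270,80))[0],key=cv2.contourArea);print(cv2.boundingRect(c))
P=np.array([onz(s,p[0],139) for p in c]);print(cv2.minEnclosingCircle(P[:,:2].astype(np.float32)))
rel([445,301,150],0)
E
```

```text
445.1463928222656 301.42926025390625 93.2869644165039
(286, 100, 33, 31)
((445.1763000488281, 300.809326171875), 14.090741157531738)
shift [-11.6 -83.6 174. ]
twist [0.  0.1 0.3]
```

Call:
{"method": "move_arm", "body": {"targets": [{"translation": [-11,-83,40],"twist": [0,0,0],"grip": 1},{"translation": [-11,-83,80],"twist": [0,0,0],"grip": 1},{"translation": [-11,-83,115],"twist": [0,0,0],"grip": 1},{"translation": [-11,-83,150],"twist": [0,0,0],"grip": 1},{"translation": [-11,-83,170],"twist": [0,0,0],"grip": 1}]}}

```text
t: 5.42
tool_pos: [445.5, 300.9, 151.7]
ee_rot: [-180.0, 0.1, 0.3]
contact_force: [1.4, -0.8, -0.2]
gripper_width: 94.2
```

```bash
python3 - <<'E'
from h import *
rel([445.2,301,112],0)
snap('wrist','w6.png')
E
```

```text
shift [-0.2 -0.1 39.7]
twist [-0.   0.1  0.3]
```

View pics/w6.png

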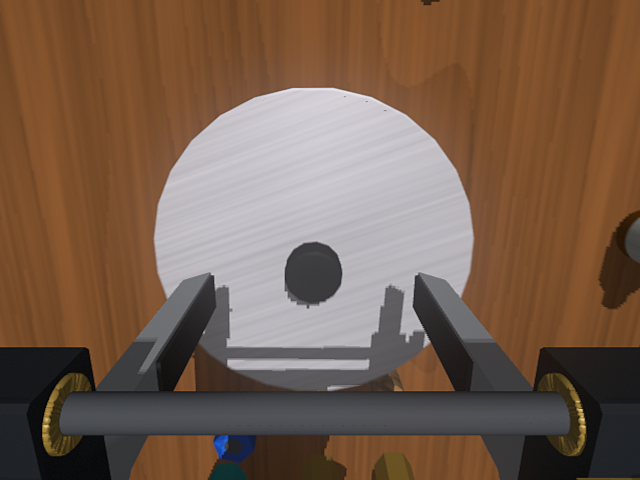

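Knob centred between the fingers. Descend and grip.

Call:
{"method": "move_arm", "body": {"targets": [{"translation": [0,0,20],"twist": [0,0,0],"grip": 1},{"translation": [0,0,34],"twist": [0,0,0],"grip": 1},{"translation": [0,0,39],"twist": [0,0,0],"grip": 1},{"translation": [0,0,39.5],"twist": [0,0,0],"grip": -0.6},{"translation": [0,0,39.5],"twist": [0,0,0],"grip": -1}], "grip_force": 40}}

```text
t: 5.88
tool_pos: [443.5, 298.1, 106.5]
ee_rot: [179.8, 0.5, 0.3]
contact_force: [-0.4, -0.3, -0.4]
gripper_width: 84.1
```

Call:
{"method": "move_arm", "body": {"targets": [{"translation": [0,0,0],"twist": [0,0,0],"grip": -1},{"translation": [0,0,0],"twist": [0,0,0],"grip": -1},{"translation": [0,0,0],"twist": [0,0,0],"grip": -1},{"translation": [0,0,0],"twist": [0,0,0],"grip": -1},{"translation": [0,0,0],"twist": [0,0,0],"grip": -1}]}}

```text
t: 6.3
tool_pos: [443.6, 298.1, 106.8]
ee_rot: [179.8, 0.4, 0.3]
contact_force: [-0.7, 0.0, -0.9]
gripper_width: 50.5
```

Call:
{"method": "move_arm", "body": {"targets": [{"translation": [0,0,0],"twist": [0,0,0],"grip": -1},{"translation": [0,0,0],"twist": [0,0,0],"grip": -1},{"translation": [0,0,0],"twist": [0,0,0],"grip": -1}]}}

```text
t: 6.55
tool_pos: [443.6, 298.1, 106.8]
ee_rot: [179.8, 0.4, 0.3]
contact_force: [1.2, 0.3, -0.1]
gripper_width: 30.8
```

Call:
{"method": "move_arm", "body": {"targets": [{"translation": [0,0,0],"twist": [0,0,0],"grip": -1},{"translation": [0,0,0],"twist": [0,0,0],"grip": -1},{"translation": [0,0,-3],"twist": [0,0,0],"grip": -1},{"translation": [0,0,-8],"twist": [0,0,0],"grip": -1},{"translation": [0,0,-20],"twist": [0,0,0],"grip": -1}]}}

```text
t: 6.97
tool_pos: [443.1, 297.7, 126.4]
ee_rot: [179.8, 0.5, 0.3]
contact_force: [0.0, -0.3, -3.7]
gripper_width: 29.2
```

Call:
{"method": "move_arm", "body": {"targets": [{"translation": [0,0,-20],"twist": [0,0,0],"grip": -1},{"translation": [0,0,-40],"twist": [0,0,0],"grip": -1},{"translation": [0,0,-60],"twist": [0,0,0],"grip": -1},{"translation": [0,0,-80],"twist": [0,0,0],"grip": -1},{"translation": [0,0,-90],"twist": [0,0,0],"grip": -1}]}}

```text
t: 7.38
tool_pos: [444.4, 298.8, 219.5]
ee_rot: [179.8, 0.4, 0.3]
contact_force: [-0.1, -0.5, -2.4]
gripper_width: 29.0
```

```bash
python3 - <<'E'
from h import *
st()
rel([487,-341,210],0)
snap('wrist','w7.png');snap('side','s7.png')
E
```

```text
{'t': 7.38, 'joint_pos': [-0.57, 16.29, -47.32, 106.43, 13.13, 63.39, -52.46], 'tool_pos': [444.38, 298.81, 219.5], 'ee_rot': [179.84, 0.41, 0.31], 'contact_force': [-0.15, -0.47, -2.44], 'ft_torque': [0.06, -0.17, 0.01], 'gripper_width': 28.98}
shift [ 39.3 640.   11.1]
twist [0.2 0.4 0.3]
```

View pics/w7.png

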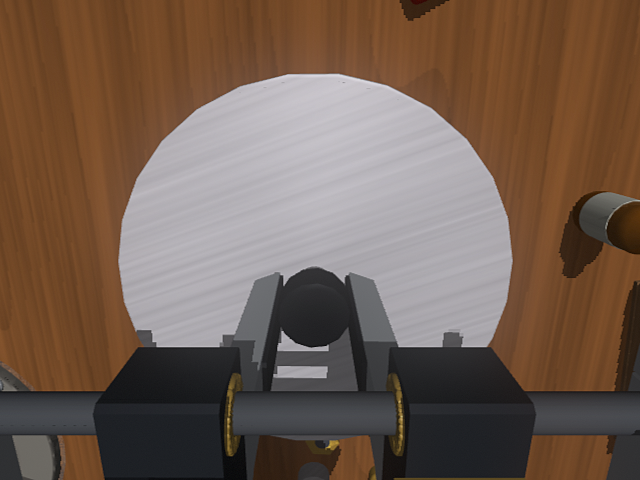

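View pics/s7.png

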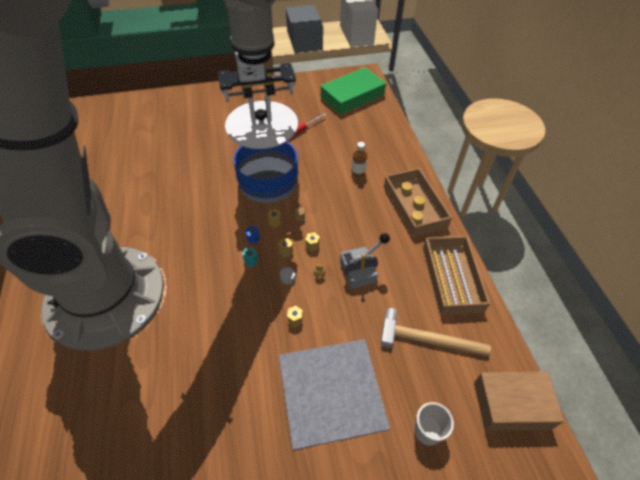

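Call:
{"method": "move_arm", "body": {"targets": [{"translation": [2,32,0],"twist": [0,0,0],"grip": -1},{"translation": [4,64,0],"twist": [0,0,0],"grip": -1},{"translation": [6,96,2],"twist": [0,0,0],"grip": -1},{"translation": [8,128,3],"twist": [0,0,0],"grip": -1},{"translation": [10,160,4],"twist": [0,0,0],"grip": -1}], "grip_force": 55}}

```text
t: 7.9
tool_pos: [454.6, 136.9, 213.7]
ee_rot: [179.8, 0.5, 0.3]
contact_force: [1.9, 0.0, -3.4]
gripper_width: 29.1
```

Call:
{"method": "move_arm", "body": {"targets": [{"translation": [2,32,0],"twist": [0,0,0],"grip": -1},{"translation": [4,64,0],"twist": [0,0,0],"grip": -1},{"translation": [6,96,0],"twist": [0,0,0],"grip": -1},{"translation": [8,128,0],"twist": [0,0,0],"grip": -1},{"translation": [10,160,0],"twist": [0,0,0],"grip": -1}]}}

```text
t: 8.32
tool_pos: [464.6, -24.8, 213.2]
ee_rot: [179.8, 0.5, 0.3]
contact_force: [0.9, 0.0, -2.5]
gripper_width: 29.1
```

Call:
{"method": "move_arm", "body": {"targets": [{"translation": [2,32,0],"twist": [0,0,0],"grip": -1},{"translation": [4,64,0],"twist": [0,0,0],"grip": -1},{"translation": [6,96,0],"twist": [0,0,0],"grip": -1},{"translation": [8,128,0],"twist": [0,0,0],"grip": -1},{"translation": [10,160,0],"twist": [0,0,0],"grip": -1}]}}

```text
t: 8.73
tool_pos: [474.6, -186.3, 212.7]
ee_rot: [179.8, 0.6, 0.3]
contact_force: [0.4, 0.5, -3.1]
gripper_width: 29.0
```

```bash
python3 - <<'E'
from h import *
st()
rel([487,-341,210],0)
snap('wrist','w8.png')
E
```

```text
{'t': 8.73, 'joint_pos': [40.23, 10.97, -29.47, 110.59, 6.52, 60.55, 8.22], 'tool_pos': [474.59, -186.29, 212.7], 'ee_rot': [179.81, 0.6, 0.28], 'contact_force': [0.38, 0.51, -3.13], 'ft_torque': [0.01, -0.19, -0.02], 'gripper_width': 28.95}
shift [ 11.7 154.8   3.1]
twist [0.2 0.6 0.3]
```

View pics/w8.png

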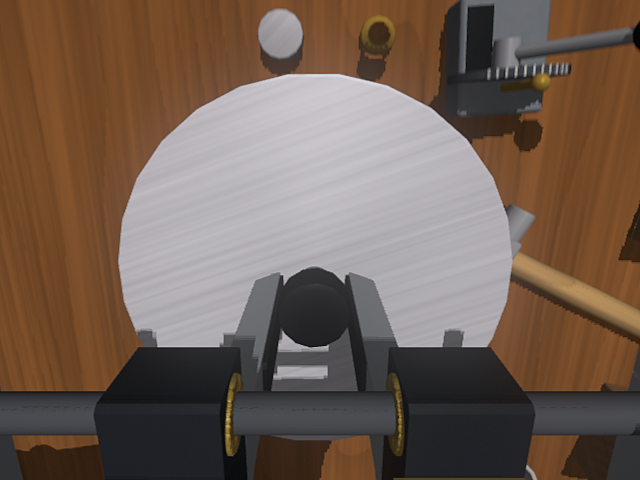

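```bash
python3 - <<'E'
from h import *
for n in('side','scene'):
    s=snap(n); im=cv2.imread('pics/%s0.png'%n)
    h=cv2.cvtColor(im,cv2.COLOR_BGR2HSV)
    m=((h[...,1]<70)&(h[...,2]>70)&(h[...,2]<190)).astype(np.uint8)
    R0=(330,500,260,400) if n=='side' else (195,260,155,270)
    z=np.zeros_like(m);z[R0[0]:R0[1],R0[2]:R0[3]]=m[R0[0]:R0[1],R0[2]:R0[3]]
    z=cv2.morphologyEx(z,cv2.MORPH_OPEN,np.ones((3,3)))
    c=max(cv2.findContours(z,0,1)[0],key=cv2.contourArea)
    P=np.array([onz(s,p[0],4)[:2] for p in c],np.float32)
    print(n,cv2.minAreaRect(P))
E
```

```text
side ((486.93890380859375, -341.9644775390625), (199.92010498046875, 200.2138214111328), 88.80542755126953)
scene ((488.2031555175781, -337.6516418457031), (202.12294006347656, 202.6278533935547), 89.1566162109375)
```

Call:
{"method": "move_arm", "body": {"targets": [{"translation": [3,32,10],"twist": [0,0,0],"grip": -1},{"translation": [6,64,20],"twist": [0,0.3,0],"grip": -1},{"translation": [8,96,40],"twist": [0,0.6,0],"grip": -1},{"translation": [10,128,65],"twist": [0,0.6,0],"grip": -1},{"translation": [11,155,90],"twist": [0,0.6,0],"grip": -1}]}}

```text
t: 9.3
tool_pos: [484.7, -343.1, 121.2]
ee_rot: [179.8, 0.0, 0.1]
contact_force: [0.4, -0.3, -3.4]
gripper_width: 29.8
```

```bash
python3 - <<'E'
from h import *
st()
rel([485.5,-345,30],0)
snap('side','s9.png')
E
```

```text
{'t': 9.3, 'joint_pos': [47.53, 23.63, -23.36, 106.06, 11.76, 52.58, 18.84], 'tool_pos': [484.66, -343.07, 121.23], 'ee_rot': [179.82, 0.03, 0.1], 'contact_force': [0.42, -0.3, -3.41], 'ft_torque': [-0.03, -0.13, 0.04], 'gripper_width': 29.8}
shift [ 0.9  1.6 91.2]
twist [0.2 0.  0.1]
```

View pics/s9.png

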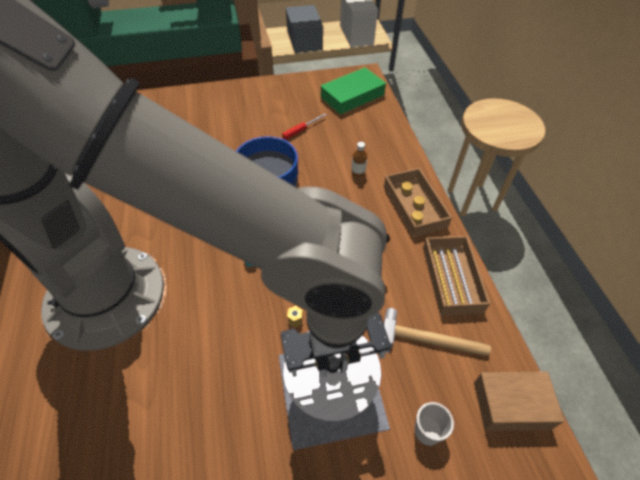

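Call:
{"method": "move_arm", "body": {"targets": [{"translation": [1,1,20],"twist": [0,0,0],"grip": -1},{"translation": [1,1,40],"twist": [0,0,0],"grip": -1},{"translation": [1,1,55],"twist": [0,0,0],"grip": -1},{"translation": [1,1,65],"twist": [0,0,0],"grip": -1},{"translation": [1,1,70],"twist": [0,0,0],"grip": -1}]}}

```text
t: 9.77
tool_pos: [481.6, -346.6, 44.0]
ee_rot: [-180.0, 0.4, -0.1]
contact_force: [-1.0, -0.8, -2.7]
gripper_width: 29.1
```

```bash
python3 - <<'E'
from h import *
st()
rel([485.5,-345,30],0)
snap('wrist','w10.png')
E
```

```text
{'t': 9.77, 'joint_pos': [46.26, 29.44, -21.56, 108.63, 15.02, 45.09, 16.38], 'tool_pos': [481.61, -346.63, 44.02], 'ee_rot': [-179.97, 0.43, -0.09], 'contact_force': [-0.99, -0.83, -2.69], 'ft_torque': [-0.02, -0.14, -0.03], 'gripper_width': 29.14}
shift [ 4.  -1.6 14. ]
twist [-0.   0.4 -0.1]
```

View pics/w10.png

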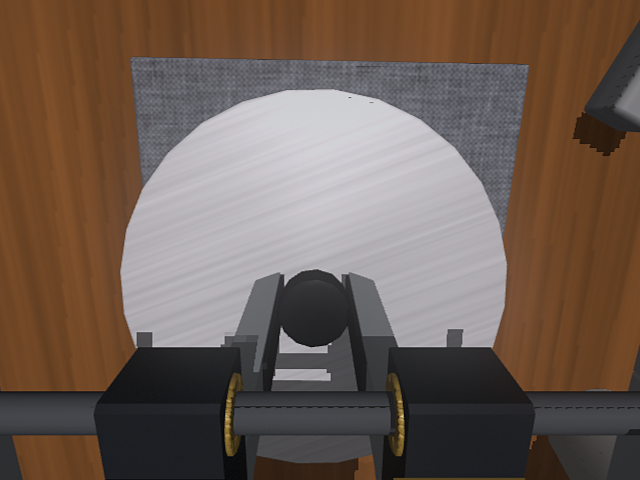

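```bash
python3 - <<'E'
from h import *
s=snap('wrist')
print(onz(s,(131,57),4).round(1),onz(s,(528,66),4).round(1))
h=cv2.cvtColor(s['img'],cv2.COLOR_BGR2HSV)
m=((h[...,2]>140)&(h[...,1]<40)).astype(np.uint8); m[345:]=0;m[:,540:]=0
c=max(cv2.findContours(m,0,1)[0],key=cv2.contourArea)[:,0]
c=np.array([p for p in c if p[1]<265])
for zt in(38,41,44):
  P=np.array([onz(s,p,zt)[:2] for p in c])
  A=np.c_[2*P,np.ones(len(P))];q=np.linalg.lstsq(A,(P**2).sum(1),rcond=None)[0]
  print(zt,q[:2],np.sqrt(q[2]+q[0]**2+q[1]**2))
E
```

```text
[ 391.1 -239.4    4. ] [ 587.2 -244.1    4. ]
38 [ 481.15873867 -348.61996199] 91.92286692432575
41 [ 481.19187415 -347.28153328] 90.42875534177416
44 [ 481.22500963 -345.94310458] 88.93464375922251
```

Call:
{"method": "move_arm", "body": {"targets": [{"translation": [4,-4,2],"twist": [0,0.4,0],"grip": -1},{"translation": [6,-6,6],"twist": [0,0.4,0],"grip": -1},{"translation": [6,-6,8],"twist": [0,0.4,0],"grip": -1}]}}

```text
t: 10.12
tool_pos: [489.0, -340.5, 37.5]
ee_rot: [180.0, -0.1, -0.0]
contact_force: [-0.3, 0.1, -3.3]
gripper_width: 29.0
```

```bash
cat > lidm.py <<'E'
from h import *
from scipy.optimize import least_squares
s=snap('wrist','wl.png')
h=cv2.cvtColor(s['img'],cv2.COLOR_BGR2HSV)
m=((h[...,2]>140)&(h[...,1]<40)).astype(np.uint8); m[345:]=0;m[:,540:]=0
c=max(cv2.findContours(m,0,1)[0],key=cv2.contourArea)[:,0]
c=np.array([p for p in c if p[1]<320])
c=np.array([p for p in c if not(140<p[0]<480 and p[1]>250)])
# disc top plane: centre (x,y,z), tilt about x and y ; radius 94 known: points on ray/plane intersection at distance 94
O=[ray(s,p) for p in c];o=O[0][0];D=np.array([d for _,d in O])
def f(q):
    n=np.array([q[3],q[4],1.]);C=q[:3]
    t=((C-o)@n)/(D@n);P=o+t[:,None]*D
    return np.linalg.norm(P-C,axis=1)-93.5
t=arm.read_state()['tool_pos']
q=least_squares(f,[t[0],t[1]+3,t[2]-3,0,0]).x
print('disc top centre',q[:3].round(1),'normal',np.degrees(q[3:]).round(2),'rms',np.std(f(q)).round(2),'n',len(c))
print('tool',np.round(t,1),arm.read_state()['gripper_width'],np.round(arm.read_state()['ee_rot'],2))
E
python3 lidm.py
```

```text
disc top centre [ 488.8 -342.2   31. ] normal [0.14 7.32] rms 0.23 n 626
tool [ 488.4 -340.7   37.1] 28.897237228602062 [ 1.7998e+02 -4.0000e-02 -5.0000e-02]
```

Call:
{"method": "move_arm", "body": {"targets": [{"translation": [0,1,-4],"twist": [3,0,0],"grip": -1},{"translation": [0,1,-4],"twist": [7.2,0,0],"grip": -1},{"translation": [0,1,-4],"twist": [7.2,0,0],"grip": -1}]}}

```text
t: 10.42
tool_pos: [487.9, -344.6, 41.2]
ee_rot: [-172.7, -0.1, -0.3]
contact_force: [-1.5, -0.9, -3.3]
gripper_width: 29.1
```

```bash
python3 lidm.py
```

```text
disc top centre [ 487.7 -345.6   34.6] normal [0.08 0.16] rms 0.22 n 625
tool [ 487.8 -343.8   40.9] 29.247976517538348 [-1.7285e+02 -5.0000e-02 -2.6000e-01]
```

Call:
{"method": "move_arm", "body": {"targets": [{"translation": [-0.5,-1.5,5],"twist": [0,0,0],"grip": -1},{"translation": [-0.5,-1.5,9],"twist": [0,0,0],"grip": -1},{"translation": [-0.5,-1.5,12],"twist": [0,0,0],"grip": -1}]}}

```text
t: 10.72
tool_pos: [487.2, -339.8, 28.6]
ee_rot: [-172.9, -0.0, -0.2]
contact_force: [-0.2, 0.1, -2.8]
gripper_width: 28.8
```

```bash
python3 lidm.py
```

```text
disc top centre [ 487.  -340.9   21.9] normal [0.17 0.29] rms 0.23 n 625
tool [ 487.1 -339.6   28.2] 29.06591078545987 [-1.7285e+02  1.0000e-02 -1.7000e-01]
```

Call:
{"method": "move_arm", "body": {"targets": [{"translation": [0,1.5,2],"twist": [0,0,0],"grip": -1},{"translation": [0,1.5,4],"twist": [0,0,0],"grip": -1},{"translation": [0,1.5,4.5],"twist": [0,0,0],"grip": -1}]}}

```text
t: 11.02
tool_pos: [487.1, -340.2, 23.2]
ee_rot: [-172.9, 0.0, -0.1]
contact_force: [-0.5, 0.3, -3.0]
gripper_width: 28.6
```

```bash
python3 lidm.py
```

```text
disc top centre [ 486.9 -341.1   16.4] normal [0.17 0.34] rms 0.22 n 625
tool [ 487.1 -340.3   23.2] 28.88287209191958 [-1.7285e+02  2.0000e-02 -1.5000e-01]
```

Call:
{"method": "move_arm", "body": {"targets": [{"translation": [0,0.2,1],"twist": [0,0,0],"grip": -1},{"translation": [0,0.3,2],"twist": [0,0,0],"grip": -1}]}}

```text
t: 11.23
tool_pos: [487.3, -340.5, 22.0]
ee_rot: [-172.9, 0.0, -0.2]
contact_force: [-9.8, 3.3, 28.7]
gripper_width: 28.8
```

Call:
{"method": "move_arm", "body": {"targets": [{"translation": [0,0,1],"twist": [0,0,0],"grip": -1},{"translation": [0,0,1],"twist": [0,0,0],"grip": -1}]}}

```text
t: 11.4
tool_pos: [487.3, -340.5, 22.1]
ee_rot: [-172.9, 0.0, -0.2]
contact_force: [-7.2, 2.0, 15.3]
gripper_width: 28.8
```

Down on the mat. Release and rise straight.

Call:
{"method": "move_arm", "body": {"targets": [{"translation": [0,0,-0.5],"twist": [0,0,0],"grip": 0},{"translation": [0,0,-0.5],"twist": [0,0,0],"grip": 0},{"translation": [0,0,-0.5],"twist": [0,0,0],"grip": 0},{"translation": [0,0,-0.5],"twist": [0,0,0],"grip": 0},{"translation": [0,0,-0.5],"twist": [0,0,0],"grip": 0}]}}

```text
t: 11.82
tool_pos: [487.3, -340.6, 22.5]
ee_rot: [-172.9, 0.0, -0.2]
contact_force: [0.0, 0.4, -0.2]
gripper_width: 46.7
```

Call:
{"method": "move_arm", "body": {"targets": [{"translation": [0,1,-10],"twist": [0,0,0],"grip": 0.2},{"translation": [0,4,-30],"twist": [0,0,0],"grip": 1},{"translation": [0,8,-60],"twist": [0,0,0],"grip": 1},{"translation": [0,12,-100],"twist": [-3,0,0],"grip": 1},{"translation": [0,18,-140],"twist": [-7.1,0,0],"grip": 1}]}}

```text
t: 12.23
tool_pos: [486.3, -377.3, 160.7]
ee_rot: [180.0, 0.1, -0.3]
contact_force: [0.3, -0.0, -0.6]
gripper_width: 76.7
```

```bash
python3 - <<'E'
from h import *
st(); snap('wrist','w11.png')
rel([445,80,330],0)
E
```

```text
{'t': 12.23, 'joint_pos': [50.67, 23.18, -24.22, 101.19, 11.06, 58.0, 21.96], 'tool_pos': [486.31, -377.29, 160.73], 'ee_rot': [179.95, 0.06, -0.32], 'contact_force': [0.25, -0.02, -0.59], 'ft_torque': [-0.04, -0.1, 0.01], 'gripper_width': 76.7}
shift [ -45.6 -456.  -167. ]
twist [ 0.8 -0.4 -0.2]
```

View pics/w11.png

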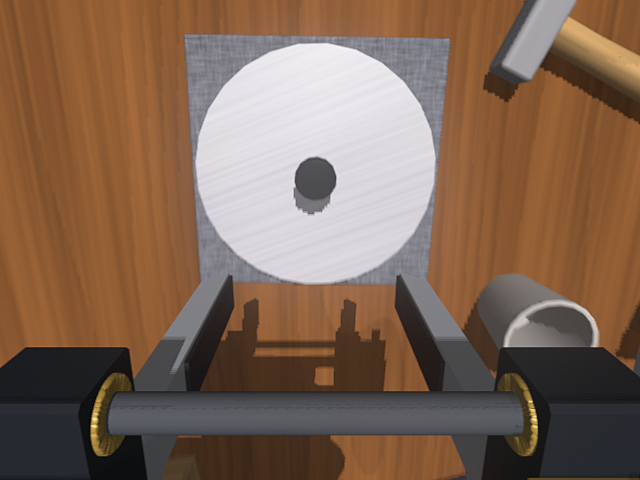

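Call:
{"method": "move_arm", "body": {"targets": [{"translation": [-20,-41,-40],"twist": [0,0,0],"grip": 1},{"translation": [-30,-82,-80],"twist": [0,0,0],"grip": 1},{"translation": [-30,-124,-110],"twist": [0,0,0],"grip": 1},{"translation": [-30,-165,-120],"twist": [0,0,0],"grip": 1},{"translation": [-30,-206,-120],"twist": [0,0,0],"grip": 1}]}}

```text
t: 12.7
tool_pos: [461.4, -212.3, 278.8]
ee_rot: [179.1, -0.6, -0.2]
contact_force: [1.0, 1.0, 0.7]
gripper_width: 93.8
```

Call:
{"method": "move_arm", "body": {"targets": [{"translation": [0,-41,-10],"twist": [0,0,0],"grip": 1},{"translation": [0,-82,-10],"twist": [0,0,0],"grip": 1},{"translation": [0,-100,-10],"twist": [0,0,0],"grip": 1},{"translation": [0,-100,-10],"twist": [0,0,0],"grip": 1}]}}

```text
t: 13.03
tool_pos: [461.9, -107.3, 288.5]
ee_rot: [179.1, -0.7, 0.1]
contact_force: [0.0, 0.3, -0.2]
gripper_width: 93.9
```

```bash
python3 - <<'E'
from h import *
st(); snap('wrist','w12.png')
E
```

```text
{'t': 13.03, 'joint_pos': [39.58, 2.75, -35.6, 109.54, 2.66, 67.51, 3.12], 'tool_pos': [461.92, -107.33, 288.49], 'ee_rot': [179.1, -0.68, 0.11], 'contact_force': [0.04, 0.33, -0.21], 'ft_torque': [-0.05, -0.12, -0.03], 'gripper_width': 93.88}
```

View pics/w12.png

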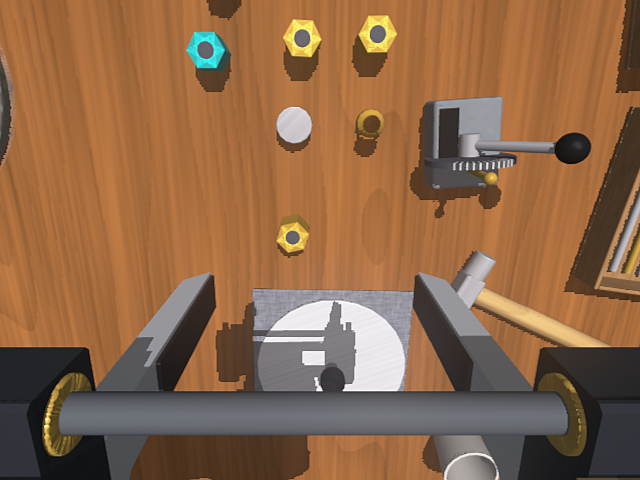

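```bash
cat > hexm.py <<'E'
from h import *
def rectify(s,c,z=36,half=26,px=8):
    # rectified top-down patch at plane z; col = +x, row = -y
    xs=np.array([[-half,half],[half,half],[half,-half],[-half,-half]],float)
    src=np.float32([proj(s,[c[0]+a,c[1]+b,z]) for a,b in xs])
    n=2*half*px
    M=cv2.getPerspectiveTransform(src,np.float32([[0,0],[n,0],[n,n],[0,n]]))
    return cv2.warpPerspective(s['img'],M,(n,n),flags=cv2.INTER_CUBIC)
def meas(s,guess,name=None):
    c=np.array(guess,float)[:2]
    for _ in range(3):
        p=rectify(s,c);h=cv2.cvtColor(p,cv2.COLOR_BGR2HSV);n=p.shape[0]
        dark=((h[...,1]<110)).astype(np.uint8)
        dark=cv2.morphologyEx(dark,cv2.MORPH_OPEN,np.ones((9,9)))
        k,l,stt,cc=cv2.connectedComponentsWithStats(dark)
        best=min(range(1,k),key=lambda i:np.hypot(*(cc[i]-n/2))) if k>1 else None
        if best is None: break
        d=(cc[best]-n/2)/8; c=c+[d[0],-d[1]]
    p=rectify(s,c)
    # rays from centre: radius of bright yellow
    if name: cv2.imwrite(name,p)
    return c,p
E
python3 - <<'E'
from hexm import *
s=snap('wrist')
ps=[]
for g in [(441,-163),(453,36),(524,39)]:
    c,p=meas(s,g);print(c.round(1));ps.append(p)
o=np.hstack(ps);cv2.imwrite('pics/hx1.png',cv2.resize(o,(798,266)))
E
```

```text
[ 441.  -161.3]
[452.9  38.4]
[525.1  42.5]
```

View pics/hx1.png

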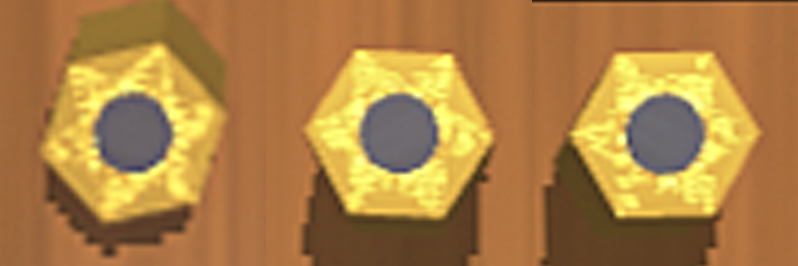

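```bash
python3 - <<'E'
from h import *
rel([441,-163,60],-16)
E
```

```text
shift [-23.1  47.8 228.4]
twist [ 0.8 -0.7 15.8]
```

Call:
{"method": "move_arm", "body": {"targets": [{"translation": [-10,20,40],"twist": [0.8,-0.7,6],"grip": 0.3},{"translation": [-23,48,80],"twist": [0.8,-0.7,12],"grip": 0.3},{"translation": [-23,48,120],"twist": [0.8,-0.7,16],"grip": 0.3},{"translation": [-23,48,160],"twist": [0.8,-0.7,16],"grip": 0.3},{"translation": [-23,48,180],"twist": [0.8,-0.7,16],"grip": 0.3}]}}

```text
t: 13.55
tool_pos: [438.5, -164.1, 105.2]
ee_rot: [180.0, 0.1, -16.4]
contact_force: [-0.0, -0.5, -0.1]
gripper_width: 64.0
```

```bash
python3 - <<'E'
from h import *
st(); snap('wrist','w13.png')
rel([441,-163,6],-16)
E
```

```text
{'t': 13.55, 'joint_pos': [39.85, 14.99, -30.75, 121.77, 10.61, 45.87, -13.84], 'tool_pos': [438.51, -164.06, 105.19], 'ee_rot': [180.0, 0.11, -16.36], 'contact_force': [-0.03, -0.48, -0.09], 'ft_torque': [-0.01, -0.03, 0.01], 'gripper_width': 64.03}
shift [ 4.6 -1.3 95.8]
twist [-0.   0.4 -0.3]
```

View pics/w13.png

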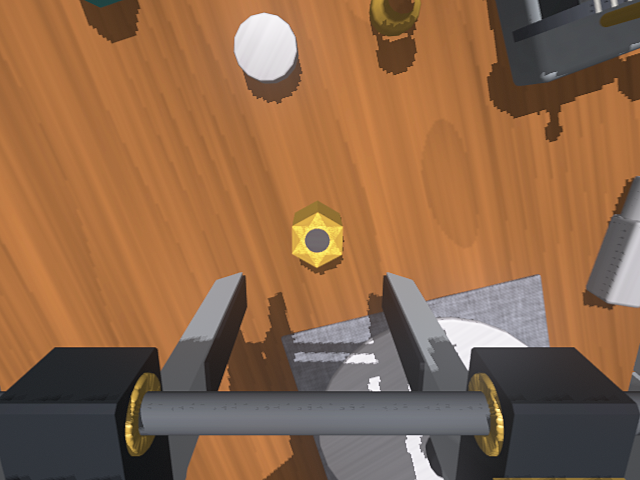

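```bash
python3 - <<'E'
from h import *
s=snap('wrist');c=onz(s,(317.5,240.5),36);print(c)
rel([c[0],c[1],8],-16)
E
```

```text
[ 439.8280535  -159.40821335   36.        ]
shift [ 1.7 -3.8 96.8]
twist [-0.1  0.4 -0.2]
```

```bash
python3 - <<'E'
from h import *
s=snap('wrist');t=arm.read_state();Rm=R.from_euler('xyz',t['ee_rot'],degrees=True)
for p in [(32,-8,0),(-32,-8,0),(32,8,0),(44.5,-8,0),(32,-8,-38)]:
    print(p,proj(s,t['tool_pos']+Rm.apply(p)).round(1))
T=np.array(s['world_from_camera']);print(Rm.inv().apply(T[:3,3]-t['tool_pos']).round(1), R.from_matrix(Rm.as_matrix().T@T[:3,:3]).as_euler('xyz',degrees=True).round(2))
im=cv2.imread('pics/w13.png');cv2.imwrite('pics/c4.png',cv2.resize(im[260:360,190:430],None,fx=3.3,fy=3.3))
E
```

```text
(32, -8, 0) [387.  276.5]
(-32, -8, 0) [247.7 276.4]
(32, 8, 0) [385.3 308.2]
(44.5, -8, 0) [414.2 276.5]
(32, -8, -38) [404.1 315.6]
[  -0.8  -80.1 -175.9] [-16.08  -0.2    0.04]
```

View pics/c4.png

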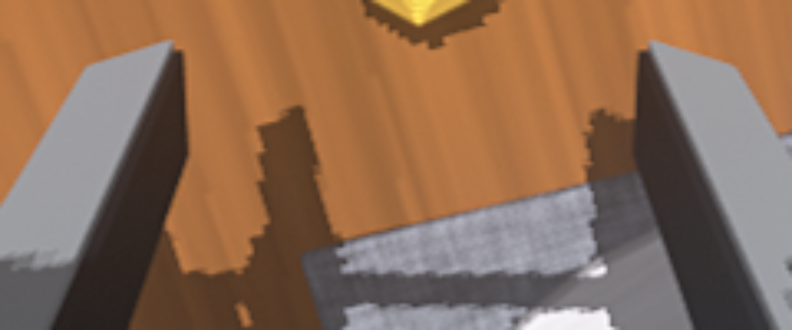

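Call:
{"method": "move_arm", "body": {"targets": [{"translation": [2,-2,30],"twist": [0,0,0],"grip": 0.3},{"translation": [3,-3,60],"twist": [0,0,0],"grip": 0.3},{"translation": [3,-3,80],"twist": [0,0,0],"grip": 0.3},{"translation": [3,-3,87],"twist": [0,0,0],"grip": 0.3},{"translation": [3,-3,90],"twist": [0,0,0],"grip": 0.3}]}}

```text
t: 14.12
tool_pos: [443.6, -161.2, 18.2]
ee_rot: [-180.0, 0.2, -16.2]
contact_force: [-0.4, 0.7, -0.9]
gripper_width: 61.2
```

```bash
python3 - <<'E'
from h import *
st(); snap('wrist','w14.png')
rel([440.5,-162,7],-16)
E
```

```text
{'t': 14.12, 'joint_pos': [35.4, 23.66, -27.26, 124.63, 18.33, 35.64, -21.18], 'tool_pos': [443.58, -161.23, 18.15], 'ee_rot': [-179.98, 0.15, -16.23], 'contact_force': [-0.41, 0.73, -0.92], 'ft_torque': [-0.01, -0.12, 0.03], 'gripper_width': 61.21}
shift [-2.9  1.7 11.4]
twist [-0.   0.1 -0.2]
```

View pics/w14.png

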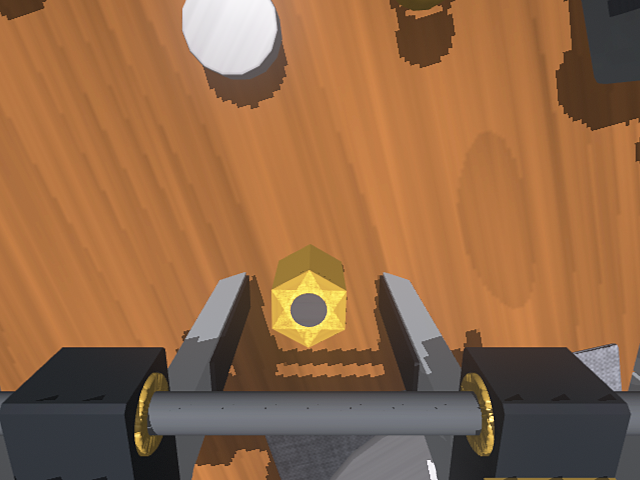

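Call:
{"method": "move_arm", "body": {"targets": [{"translation": [-3,1,6],"twist": [0,0,0],"grip": 0.3},{"translation": [-3,1,10],"twist": [0,0,0],"grip": 0},{"translation": [-3,1,10],"twist": [0,0,0],"grip": -1},{"translation": [-3,1,10],"twist": [0,0,0],"grip": -1},{"translation": [-3,1,10],"twist": [0,0,0],"grip": -1}], "grip_force": 40}}

```text
t: 14.58
tool_pos: [440.8, -161.5, 8.8]
ee_rot: [-180.0, 0.1, -16.2]
contact_force: [-0.8, -0.1, -1.3]
gripper_width: 37.8
```

Call:
{"method": "move_arm", "body": {"targets": [{"translation": [0,0,0],"twist": [0,0,0],"grip": -1},{"translation": [0,0,0],"twist": [0,0,0],"grip": -1},{"translation": [0,0,0],"twist": [0,0,0],"grip": -1}]}}

```text
t: 14.83
tool_pos: [440.9, -161.5, 9.0]
ee_rot: [-180.0, 0.1, -16.2]
contact_force: [-0.0, 0.2, 3.9]
gripper_width: 32.2
```

Call:
{"method": "move_arm", "body": {"targets": [{"translation": [0,0,-15],"twist": [0,0,0],"grip": -1},{"translation": [0,0,-45],"twist": [0,0,0],"grip": -1},{"translation": [0,0,-85],"twist": [0,0,0],"grip": -1},{"translation": [0,0,-125],"twist": [0,0,0],"grip": -1},{"translation": [0,0,-160],"twist": [0,0,0],"grip": -1}]}}

```text
t: 15.25
tool_pos: [441.0, -161.1, 171.3]
ee_rot: [-180.0, 0.1, -16.2]
contact_force: [1.5, -1.5, -1.7]
gripper_width: 31.7
```

```bash
python3 - <<'E'
from h import *
st()
rel([465,220,200],0)
E
```

```text
{'t': 15.25, 'joint_pos': [42.19, 9.75, -32.69, 118.01, 6.45, 53.99, -10.12], 'tool_pos': [440.98, -161.13, 171.27], 'ee_rot': [-179.97, 0.06, -16.2], 'contact_force': [1.46, -1.46, -1.67], 'ft_torque': [-0.14, -0.1, 0.01], 'gripper_width': 31.66}
shift [ -83.3 -372.7  -28.4]
twist [ -0.    0.1 -16.2]
```

Call:
{"method": "move_arm", "body": {"targets": [{"translation": [-9,-39,-10],"twist": [0,0,-4],"grip": -1},{"translation": [-18,-78,-20],"twist": [0,0,-8],"grip": -1},{"translation": [-26,-117,-28],"twist": [0,0,-12],"grip": -1},{"translation": [-35,-156,-28],"twist": [0,0,-16],"grip": -1},{"translation": [-44,-195,-28],"twist": [0,0,-16],"grip": -1}]}}

```text
t: 15.67
tool_pos: [453.0, 40.1, 200.1]
ee_rot: [-180.0, -0.0, 0.0]
contact_force: [1.6, -0.4, -2.6]
gripper_width: 32.2
```

```bash
python3 - <<'E'
from h import *
rel([465,220,200],0)
E
```

```text
shift [  12.2 -179.9    0.2]
twist [-0. -0.  0.]
```

Call:
{"method": "move_arm", "body": {"targets": [{"translation": [3,-40,0],"twist": [0,0,0],"grip": -1},{"translation": [6,-80,0],"twist": [0,0,0],"grip": -1},{"translation": [9,-120,0],"twist": [0,0,0],"grip": -1},{"translation": [12,-155,0],"twist": [0,0,0],"grip": -1},{"translation": [12,-175,0],"twist": [0,0,0],"grip": -1}]}}

```text
t: 16.08
tool_pos: [464.4, 219.1, 200.3]
ee_rot: [-179.9, -0.0, 0.2]
contact_force: [-0.6, -0.9, -1.6]
gripper_width: 32.0
```

```bash
python3 - <<'E'
from h import *
st();s=snap('wrist','w15.png')
h=cv2.cvtColor(s['img'],cv2.COLOR_BGR2HSV)
m=((h[...,0]>100)&(h[...,0]<130)&(h[...,1]>120)).astype(np.uint8);m[330:]=0
n,l,stt,c=cv2.connectedComponentsWithStats(m)
print([x.tolist() for x in stt if x[4]>200])
for i in range(1,n):
  if stt[i,4]>200: print(i)
E
```

```text
{'t': 16.08, 'joint_pos': [10.37, 15.19, -49.28, 110.57, 13.21, 59.96, -44.38], 'tool_pos': [464.4, 219.13, 200.3], 'ee_rot': [-179.91, -0.04, 0.21], 'contact_force': [-0.56, -0.94, -1.65], 'ft_torque': [-0.06, -0.03, 0.02], 'gripper_width': 31.97}
[[0, 0, 640, 480, 291919], [149, 0, 273, 240, 14548], [201, 303, 38, 27, 706]]
1
13
```

View pics/w15.png

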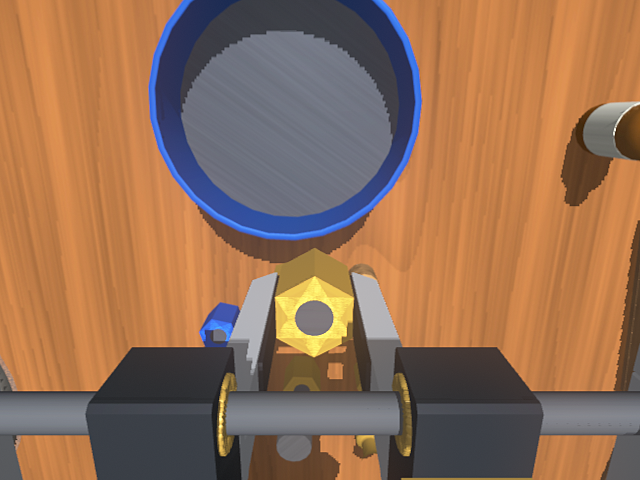

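```bash
cat > bowl.py <<'E'
from h import *
s=snap('wrist')
h=cv2.cvtColor(s['img'],cv2.COLOR_BGR2HSV)
m=((h[...,0]>100)&(h[...,0]<130)&(h[...,1]>120)).astype(np.uint8);m[330:]=0
c=max(cv2.findContours(m,0,1)[0],key=cv2.contourArea)[:,0]
c=cv2.convexHull(c)[:,0]; c=np.array([p for p in c if p[1]>4])
for off in((0,0),(2.8,4.1)):
  P=np.array([onz(s,p+np.array(off),98)[:2] for p in c])
  A=np.c_[2*P,np.ones(len(P))];q=np.linalg.lstsq(A,(P**2).sum(1),rcond=None)[0]
  print(off,q[:2].round(1),np.sqrt(q[2]+q[0]**2+q[1]**2).round(1))
E
python3 bowl.py; python3 - <<'E'
from h import *
rel([480,325,130],0)
E
```

```text
(0, 0) [445.1 301.2] 88.7
(2.8, 4.1) [446.9 298.5] 89.0
shift [  16.7 -105.7   70.3]
twist [-0.1 -0.   0.3]
```

Call:
{"method": "move_arm", "body": {"targets": [{"translation": [5,-40,0],"twist": [0,0,0],"grip": -1},{"translation": [12,-75,10],"twist": [0,0,0],"grip": -1},{"translation": [16,-102,35],"twist": [0,0,0],"grip": -1},{"translation": [16,-104,60],"twist": [0,0,0],"grip": -1},{"translation": [16,-104,70],"twist": [0,0,0],"grip": -1}]}}

```text
t: 16.6
tool_pos: [477.8, 323.5, 127.1]
ee_rot: [-180.0, 0.2, 0.5]
contact_force: [-0.3, -1.2, -2.5]
gripper_width: 31.4
```

```bash
python3 - <<'E'
from h import *
st();snap('wrist','w16.png')
rel([480,325,45],0)
E
```

```text
{'t': 16.6, 'joint_pos': [-3.89, 26.92, -46.53, 106.77, 23.04, 56.33, -59.98], 'tool_pos': [477.79, 323.45, 127.13], 'ee_rot': [-179.96, 0.2, 0.46], 'contact_force': [-0.32, -1.22, -2.52], 'ft_torque': [-0.14, -0.05, -0.03], 'gripper_width': 31.41}
shift [ 2.7 -3.3 81.5]
twist [0.  0.3 0.4]
```

View pics/w16.png

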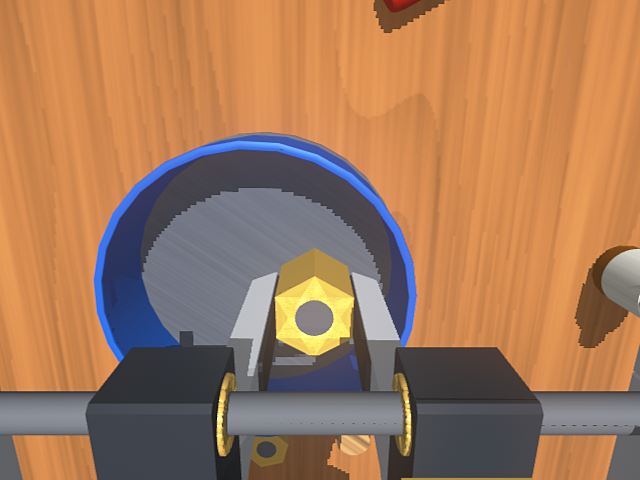

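Call:
{"method": "move_arm", "body": {"targets": [{"translation": [1,-2,30],"twist": [0,0,0],"grip": -1},{"translation": [1,-2,60],"twist": [0,0,0],"grip": -1},{"translation": [1,-2,74],"twist": [0,0,0],"grip": -1},{"translation": [1,-2,79],"twist": [0,0,0],"grip": -1}]}}

```text
t: 16.98
tool_pos: [478.0, 321.7, 46.3]
ee_rot: [179.8, 0.4, 0.3]
contact_force: [-0.0, 0.1, -1.0]
gripper_width: 31.6
```

Call:
{"method": "move_arm", "body": {"targets": [{"translation": [0,0,4],"twist": [0,0,0],"grip": -1},{"translation": [0,0,5],"twist": [0,0,0],"grip": -1}]}}

```text
t: 17.15
tool_pos: [478.7, 321.1, 42.1]
ee_rot: [179.8, 0.3, 0.3]
contact_force: [0.2, -0.4, -1.5]
gripper_width: 31.4
```

Call:
{"method": "move_arm", "body": {"targets": [{"translation": [0,0,2],"twist": [0,0,0],"grip": -1},{"translation": [0,0,2],"twist": [0,0,0],"grip": -0.05},{"translation": [0,0,2],"twist": [0,0,0],"grip": -0.05},{"translation": [0,0,2],"twist": [0,0,0],"grip": -0.05},{"translation": [0,0,2],"twist": [0,0,0],"grip": -0.05}]}}

```text
t: 17.57
tool_pos: [478.9, 321.3, 40.6]
ee_rot: [179.8, 0.3, 0.3]
contact_force: [0.1, -0.2, -1.3]
gripper_width: 44.6
```

Call:
{"method": "move_arm", "body": {"targets": [{"translation": [0,0,-15],"twist": [0,0,0],"grip": -0.05},{"translation": [0,0,-50],"twist": [0,0,0],"grip": -0.05},{"translation": [0,0,-90],"twist": [0,0,0],"grip": 0.2},{"translation": [0,0,-130],"twist": [0,0,0],"grip": 0.2},{"translation": [0,30,-160],"twist": [0,0,0],"grip": 0.2}]}}

```text
t: 17.98
tool_pos: [478.9, 297.5, 204.9]
ee_rot: [-179.9, 0.2, 0.6]
contact_force: [-0.5, -0.0, 0.3]
gripper_width: 55.9
```

```bash
python3 - <<'E'
from h import *
st();snap('wrist','w17.png')
rel([470,80,240],0)
E
```

```text
{'t': 17.98, 'joint_pos': [1.93, 20.74, -49.58, 104.13, 17.34, 63.2, -53.17], 'tool_pos': [478.87, 297.54, 204.92], 'ee_rot': [-179.88, 0.17, 0.6], 'contact_force': [-0.52, -0.02, 0.27], 'ft_torque': [-0.05, -0.08, 0.02], 'gripper_width': 55.95}
shift [-12.8 210.5 -31.3]
twist [ 0.  -0.1  0.3]
```

View pics/w17.png

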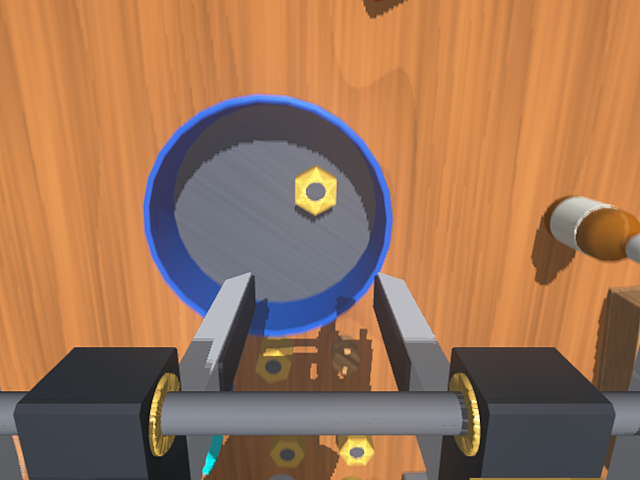

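Call:
{"method": "move_arm", "body": {"targets": [{"translation": [-5,41,-10],"twist": [0,0,0],"grip": 0.2},{"translation": [-12,82,-20],"twist": [0,0,0],"grip": 0.2},{"translation": [-18,124,-30],"twist": [0,0,0],"grip": 0.2},{"translation": [-20,165,-30],"twist": [0,0,0],"grip": 0.2},{"translation": [-20,206,-30],"twist": [0,0,0],"grip": 0.2}]}}

```text
t: 18.45
tool_pos: [462.1, 89.6, 240.4]
ee_rot: [179.9, -0.2, 0.3]
contact_force: [1.6, -0.4, -0.3]
gripper_width: 56.3
```

```bash
python3 - <<'E'
from hexm import *
st()
s=snap('wrist','w18.png')
ps=[]
for g in [(440,138),(453,37),(524,40)]:
    c,p=meas(s,g);print(c.round(1),proj(s,[*c,36]).round(0));ps.append(p)
o=np.hstack(ps);cv2.imwrite('pics/hx2.png',cv2.resize(o,(798,266)))
E
```

```text
{'t': 18.45, 'joint_pos': [26.23, 6.79, -47.74, 112.74, 5.8, 62.63, -23.65], 'tool_pos': [462.05, 89.61, 240.43], 'ee_rot': [179.94, -0.21, 0.31], 'contact_force': [1.59, -0.36, -0.33], 'ft_torque': [-0.02, -0.15, -0.01], 'gripper_width': 56.3}
[440.1 141.7] [289. 145.]
[452.9  37.3] [304. 253.]
[524.9  41.2] [377. 250.]
```

View pics/w18.png

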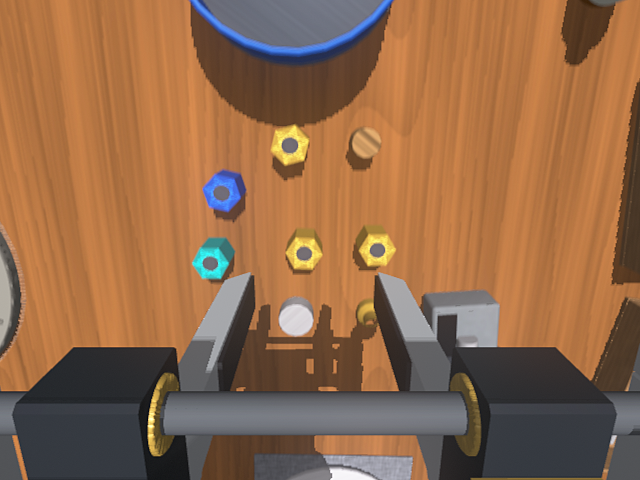

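View pics/hx2.png

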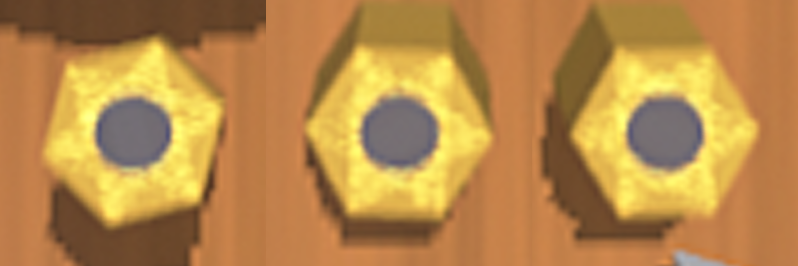

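```bash
python3 - <<'E'
from h import *
rel([441,139,60],-14)
E
```

```text
shift [-21.8 -58.5 179.3]
twist [ 0.2 -0.1 13.9]
```

Call:
{"method": "move_arm", "body": {"targets": [{"translation": [-10,-30,40],"twist": [0,0,5],"grip": 0.1},{"translation": [-21,-57,80],"twist": [0,0,10],"grip": 0.1},{"translation": [-21,-57,120],"twist": [0,0,14],"grip": 0.1},{"translation": [-21,-57,155],"twist": [0,0,14],"grip": 0.1},{"translation": [-21,-57,170],"twist": [0,0,14],"grip": 0.1}]}}

```text
t: 18.92
tool_pos: [439.7, 137.7, 66.4]
ee_rot: [179.7, -0.0, -14.0]
contact_force: [-0.6, -0.9, -0.5]
gripper_width: 51.4
```

```bash
cat > look.py <<'E'
import sys
from hexm import *
fn,gx,gy,yaw=sys.argv[1],float(sys.argv[2]),float(sys.argv[3]),float(sys.argv[4])
s=snap('wrist',fn)
h=cv2.cvtColor(s['img'],cv2.COLOR_BGR2HSV)
# drilled centre near expected pixel
e=proj(s,[gx,gy,36])-[2.8,4.1]
m=((h[...,0]>15)&(h[...,0]<35)&(h[...,1]>130)&(h[...,2]>120)).astype(np.uint8)
n,l,stt,cc=cv2.connectedComponentsWithStats((h[...,1]<100).astype(np.uint8))
k=[i for i in range(1,n) if 100<stt[i,4]<3000]
i=min(k,key=lambda i:np.hypot(*(cc[i]-e)));print('hole px',cc[i].round(1),'exp',e.round(1),'area',stt[i,4])
c=onz(s,cc[i]+[2.8,4.1],36);print('corrected centre',c.round(1))
st();rel([c[0],c[1],9],yaw)
E
python3 look.py w19.png 441 139 -14
```

```text
hole px [312.3 257.7] exp [312.9 260.8] area 622
corrected centre [441.1 140.8  36. ]
{'t': 18.97, 'joint_pos': [12.08, 20.97, -43.49, 123.78, 21.36, 43.05, -59.52], 'tool_pos': [438.89, 137.15, 64.86], 'ee_rot': [179.67, 0.14, -14.03], 'contact_force': [-2.21, -1.69, -3.96], 'ft_torque': [-0.17, 0.08, -0.0], 'gripper_width': 51.92}
shift [ 1.4 -4.4 55.8]
twist [ 0.3  0.1 -0. ]
```

View pics/w19.png

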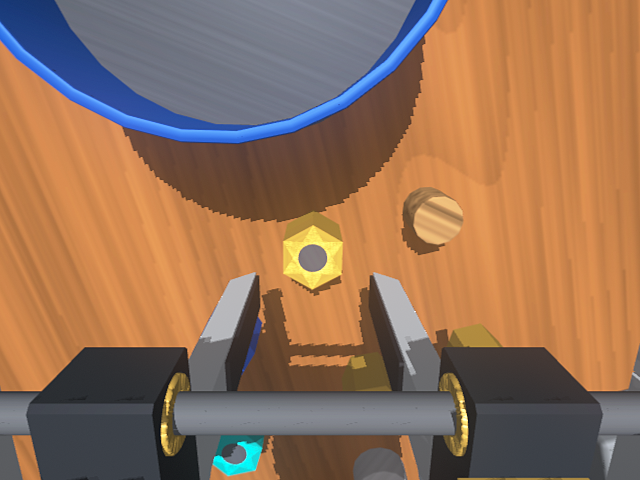

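Call:
{"method": "move_arm", "body": {"targets": [{"translation": [1,-3,25],"twist": [0.3,0,0],"grip": 0.1},{"translation": [1,-3,44],"twist": [0.3,0,0],"grip": 0.1},{"translation": [1,-3,52],"twist": [0.3,0,0],"grip": 0.1},{"translation": [1,-3,53],"twist": [0.3,0,0],"grip": -0.5},{"translation": [1,-3,53],"twist": [0.3,0,0],"grip": -1}]}}

```text
t: 19.38
tool_pos: [440.9, 139.8, 12.9]
ee_rot: [180.0, 0.1, -14.0]
contact_force: [0.3, -0.9, 0.2]
gripper_width: 41.7
```

Call:
{"method": "move_arm", "body": {"targets": [{"translation": [0,0,0],"twist": [0,0,0],"grip": -1},{"translation": [0,0,0],"twist": [0,0,0],"grip": -1},{"translation": [0,0,0],"twist": [0,0,0],"grip": -1}]}}

```text
t: 19.63
tool_pos: [442.0, 140.0, 14.5]
ee_rot: [-180.0, -0.0, -14.1]
contact_force: [-3.8, 0.1, 13.5]
gripper_width: 31.6
```

Call:
{"method": "move_arm", "body": {"targets": [{"translation": [0,0,-15],"twist": [0,0,0],"grip": -1},{"translation": [0,0,-45],"twist": [0,0,0],"grip": -1},{"translation": [0,0,-85],"twist": [0,0,-4],"grip": -1},{"translation": [0,0,-115],"twist": [0,0,-9],"grip": -1},{"translation": [0,0,-135],"twist": [0,0,-14],"grip": -1}]}}

```text
t: 20.05
tool_pos: [442.7, 140.6, 153.3]
ee_rot: [-180.0, -0.2, 0.2]
contact_force: [1.9, 0.1, -1.5]
gripper_width: 31.8
```

```bash
python3 - <<'E'
from h import *
st();rel([411,325,145],0)
E
```

```text
{'t': 20.05, 'joint_pos': [20.58, 13.8, -51.44, 119.09, 13.67, 52.79, -38.15], 'tool_pos': [442.67, 140.6, 153.28], 'ee_rot': [-179.98, -0.24, 0.21], 'contact_force': [1.91, 0.07, -1.53], 'ft_torque': [-0.04, -0.12, 0.01], 'gripper_width': 31.75}
shift [ -31.  -184.5    8.2]
twist [-0.  -0.2  0.2]
```

Call:
{"method": "move_arm", "body": {"targets": [{"translation": [-6,-36,0],"twist": [0,0,0],"grip": -1},{"translation": [-12,-72,0],"twist": [0,0,0],"grip": -1},{"translation": [-18,-110,0],"twist": [0,0,0],"grip": -1},{"translation": [-24,-146,2],"twist": [0,0,0],"grip": -1},{"translation": [-31,-182,3],"twist": [0,0,0],"grip": -1}]}}

```text
t: 20.47
tool_pos: [411.0, 323.9, 151.3]
ee_rot: [-180.0, -0.3, 0.2]
contact_force: [0.7, -0.4, -1.5]
gripper_width: 31.7
```

```bash
python3 - <<'E'
from h import *
st();rel([411,325,47],0);snap('wrist','w20.png')
E
```

```text
{'t': 20.47, 'joint_pos': [-1.57, 21.02, -52.55, 112.34, 20.39, 56.0, -63.72], 'tool_pos': [410.95, 323.91, 151.33], 'ee_rot': [-179.97, -0.34, 0.15], 'contact_force': [0.73, -0.37, -1.51], 'ft_torque': [-0.03, -0.14, -0.05], 'gripper_width': 31.7}
shift [ -0.6  -1.  104.3]
twist [-0.  -0.3  0.2]
```

View pics/w20.png

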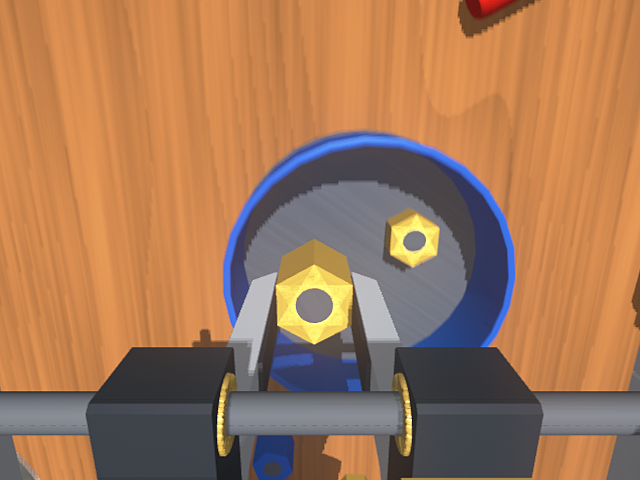

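Call:
{"method": "move_arm", "body": {"targets": [{"translation": [2,1,35],"twist": [0,0,0],"grip": -1},{"translation": [2,1,65],"twist": [0,0,0],"grip": -1},{"translation": [2,1,85],"twist": [0,0,0],"grip": -1},{"translation": [2,1,96],"twist": [0,0,0],"grip": -1},{"translation": [2,1,100],"twist": [0,0,0],"grip": -1}]}}

```text
t: 20.93
tool_pos: [410.3, 330.5, 51.2]
ee_rot: [-179.7, -0.2, 0.5]
contact_force: [-0.4, 0.3, -2.0]
gripper_width: 31.4
```

Call:
{"method": "move_arm", "body": {"targets": [{"translation": [0,0,1],"twist": [0,0,0],"grip": -1},{"translation": [0,0,1],"twist": [0,0,0],"grip": -0.1},{"translation": [0,0,1],"twist": [0,0,0],"grip": -0.1},{"translation": [0,0,1],"twist": [0,0,0],"grip": -0.1},{"translation": [0,0,1],"twist": [0,0,0],"grip": -0.1}]}}

```text
t: 21.35
tool_pos: [410.8, 330.7, 51.0]
ee_rot: [-179.7, -0.3, 0.5]
contact_force: [0.2, 0.8, -0.1]
gripper_width: 42.3
```

Call:
{"method": "move_arm", "body": {"targets": [{"translation": [0,0,-15],"twist": [0,0,0],"grip": -0.1},{"translation": [0,0,-50],"twist": [0,0,0],"grip": -0.1},{"translation": [0,0,-90],"twist": [0,0,0],"grip": 0.1},{"translation": [0,0,-130],"twist": [0,0,0],"grip": 0.1},{"translation": [10,30,-160],"twist": [0,0,0],"grip": 0.1}]}}

```text
t: 21.77
tool_pos: [418.1, 306.2, 213.7]
ee_rot: [-179.5, -0.4, 0.9]
contact_force: [0.5, -0.9, 0.6]
gripper_width: 51.4
```

```bash
python3 - <<'E'
from h import *
st();rel([462,70,220],0);snap('wrist','w21.png')
E
```

```text
{'t': 21.77, 'joint_pos': [4.52, 15.95, -55.41, 109.37, 14.89, 61.55, -56.02], 'tool_pos': [418.06, 306.21, 213.68], 'ee_rot': [-179.48, -0.43, 0.87], 'contact_force': [0.53, -0.89, 0.64], 'ft_torque': [-0.01, -0.1, 0.01], 'gripper_width': 51.37}
shift [ 40.4 236.8  -8.2]
twist [-0.5 -0.4  0.9]
```

View pics/w21.png

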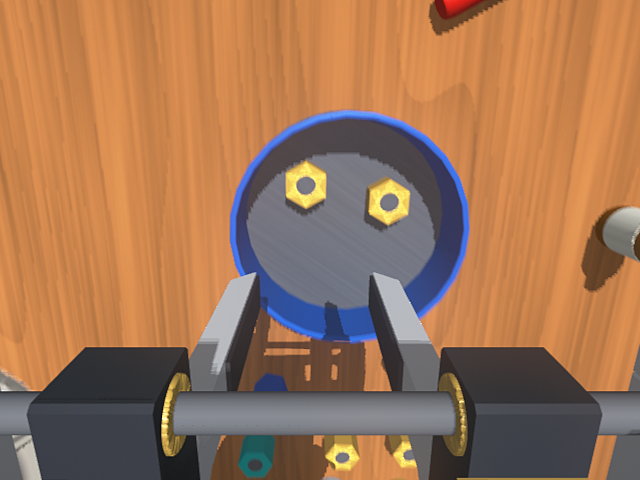

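Call:
{"method": "move_arm", "body": {"targets": [{"translation": [7,41,0],"twist": [0,0,0],"grip": 0.1},{"translation": [14,82,0],"twist": [0,0,-6],"grip": 0.1},{"translation": [21,124,0],"twist": [0,0,-12],"grip": 0.1},{"translation": [28,165,0],"twist": [0,0,-19],"grip": 0.1},{"translation": [34,206,0],"twist": [-0.5,-0.4,-26],"grip": 0.1}]}}

```text
t: 22.23
tool_pos: [453.8, 126.2, 216.5]
ee_rot: [179.8, -0.5, 22.7]
contact_force: [1.1, 0.1, -0.2]
gripper_width: 51.7
```

```bash
python3 - <<'E'
from h import *
st();rel([454,36,100],27)
E
```

```text
{'t': 22.23, 'joint_pos': [28.19, 9.73, -55.88, 114.41, 9.58, 59.92, -9.35], 'tool_pos': [453.77, 126.15, 216.52], 'ee_rot': [179.8, -0.54, 22.71], 'contact_force': [1.06, 0.14, -0.16], 'ft_torque': [-0.01, -0.15, 0.03], 'gripper_width': 51.7}
shift [-35.7  82.9 116.5]
twist [ 0.2 -0.5 -4.3]
```

Call:
{"method": "move_arm", "body": {"targets": [{"translation": [-17,38,10],"twist": [0.2,-0.5,-4.3],"grip": 0.05},{"translation": [-34,76,35],"twist": [0.2,-0.5,-4.3],"grip": 0.05},{"translation": [-36,80,75],"twist": [0.2,-0.5,-4.3],"grip": 0.05},{"translation": [-36,80,105],"twist": [0.2,-0.5,-4.3],"grip": 0.05},{"translation": [-36,80,115],"twist": [0.2,-0.5,-4.3],"grip": 0.05}]}}

```text
t: 22.65
tool_pos: [450.4, 36.7, 98.0]
ee_rot: [-179.9, 0.2, 26.9]
contact_force: [-0.7, -0.1, 0.2]
gripper_width: 49.5
```

```bash
python3 look.py w22.png 453.5 36 27
```

```text
hole px [319.7 248.4] exp [315.8 248.5] area 479
corrected centre [455.6  37.2  36. ]
{'t': 22.7, 'joint_pos': [31.1, 18.14, -50.06, 123.06, 18.95, 46.88, -3.8], 'tool_pos': [450.52, 37.95, 98.45], 'ee_rot': [-179.87, 0.2, 26.98], 'contact_force': [-1.61, -0.41, -2.24], 'ft_torque': [-0.08, -0.04, 0.01], 'gripper_width': 49.36}
shift [ 4.5  3.2 89.4]
twist [-0.1  0.2 -0. ]
```

View pics/w22.png

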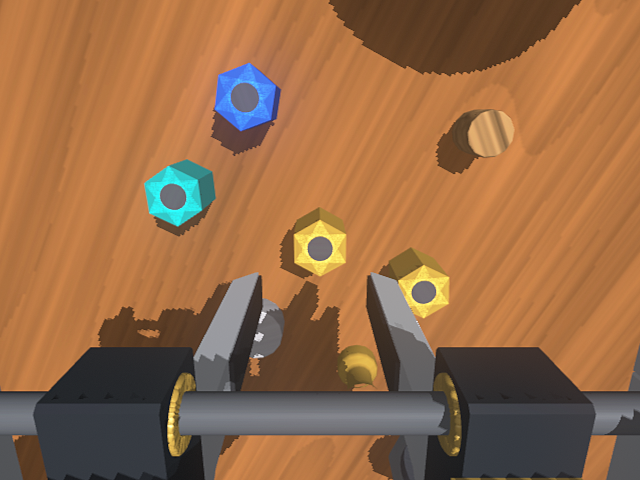

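Call:
{"method": "move_arm", "body": {"targets": [{"translation": [3,2,35],"twist": [0,0,0],"grip": 0},{"translation": [3.5,3,62],"twist": [0,0,0],"grip": 0},{"translation": [3.5,3,80],"twist": [0,0,0],"grip": 0},{"translation": [3.5,3,86],"twist": [0,0,0],"grip": -0.3},{"translation": [3.5,3,86],"twist": [0,0,0],"grip": -1}]}}

```text
t: 23.12
tool_pos: [454.9, 37.8, 12.9]
ee_rot: [-179.8, 0.2, 27.1]
contact_force: [0.1, -0.4, 0.1]
gripper_width: 37.0
```

Call:
{"method": "move_arm", "body": {"targets": [{"translation": [0,0,0],"twist": [0,0,0],"grip": -1},{"translation": [0,0,0],"twist": [0,0,0],"grip": -1},{"translation": [0,0,0],"twist": [0,0,0],"grip": -1}]}}

```text
t: 23.37
tool_pos: [455.9, 37.9, 14.3]
ee_rot: [-179.9, 0.1, 27.1]
contact_force: [-0.2, -0.3, -0.7]
gripper_width: 31.8
```

Call:
{"method": "move_arm", "body": {"targets": [{"translation": [0,0,-15],"twist": [0,0,0],"grip": -1},{"translation": [0,0,-45],"twist": [0,0,0],"grip": -1},{"translation": [0,0,-85],"twist": [0,0,5],"grip": -1},{"translation": [0,0,-120],"twist": [0,0,11],"grip": -1},{"translation": [0,0,-140],"twist": [0,0,18],"grip": -1}]}}

```text
t: 23.78
tool_pos: [457.4, 38.5, 158.5]
ee_rot: [-180.0, -0.1, 8.8]
contact_force: [1.3, 0.3, -0.6]
gripper_width: 31.6
```

```bash
python3 - <<'E'
from h import *
st();rel([480,270,150],0)
E
```

```text
{'t': 23.78, 'joint_pos': [31.99, 12.27, -49.32, 119.38, 11.63, 53.02, -14.9], 'tool_pos': [457.4, 38.5, 158.51], 'ee_rot': [-179.98, -0.11, 8.81], 'contact_force': [1.3, 0.34, -0.55], 'ft_torque': [0.0, -0.21, -0.03], 'gripper_width': 31.57}
shift [  57.8 -225.3    8.7]
twist [-0.  -0.1  8.8]
```

Call:
{"method": "move_arm", "body": {"targets": [{"translation": [10,-38,0],"twist": [0,0,4],"grip": -1},{"translation": [20,-77,0],"twist": [0,0,8.8],"grip": -1},{"translation": [30,-116,0],"twist": [0,0,8.8],"grip": -1},{"translation": [40,-155,0],"twist": [0,0,8.8],"grip": -1},{"translation": [50,-192,0],"twist": [0,0,8.8],"grip": -1}]}}

```text
t: 24.2
tool_pos: [477.4, 237.9, 159.9]
ee_rot: [-180.0, -0.2, -0.0]
contact_force: [1.0, -0.8, -1.1]
gripper_width: 31.6
```

```bash
python3 - <<'E'
from h import *
rel([480,270,150],0)
E
```

```text
shift [  2.6 -32.    9.9]
twist [-0.  -0.2 -0. ]
```

Call:
{"method": "move_arm", "body": {"targets": [{"translation": [2,-28,5],"twist": [0,0,0],"grip": -1},{"translation": [2,-32,30],"twist": [0,0,0],"grip": -1},{"translation": [2,-32,60],"twist": [0,0,0],"grip": -1},{"translation": [2,-32,80],"twist": [0,0,0],"grip": -1},{"translation": [2,-32,90],"twist": [0,0,0],"grip": -1}]}}

```text
t: 24.62
tool_pos: [478.8, 269.5, 68.4]
ee_rot: [180.0, -0.1, 0.0]
contact_force: [0.2, -0.2, -1.1]
gripper_width: 31.5
```

```bash
python3 - <<'E'
from h import *
st();rel([480,270,46],0);snap('wrist','w23.png')
E
```

```text
{'t': 24.62, 'joint_pos': [-0.01, 28.99, -45.27, 112.88, 27.2, 49.09, -60.02], 'tool_pos': [478.77, 269.54, 68.36], 'ee_rot': [179.99, -0.1, 0.01], 'contact_force': [0.21, -0.15, -1.1], 'ft_torque': [-0.06, -0.07, 0.02], 'gripper_width': 31.45}
shift [ 1.2 -0.5 22.4]
twist [ 0.  -0.1  0. ]
```

View pics/w23.png

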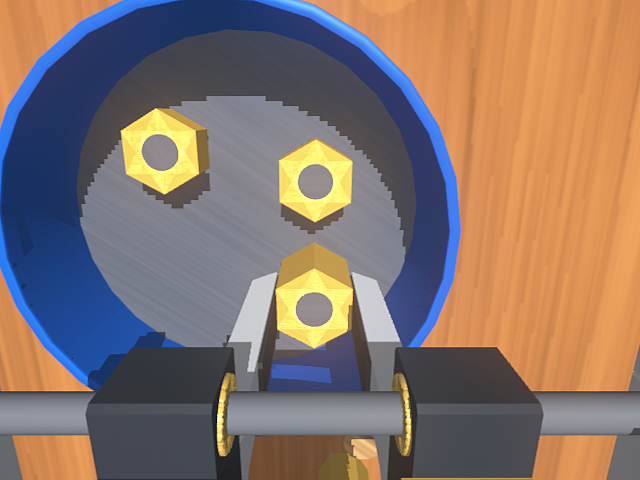

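Call:
{"method": "move_arm", "body": {"targets": [{"translation": [0,-1,12],"twist": [0,0,0],"grip": -1},{"translation": [0,-1,19],"twist": [0,0,0],"grip": -1},{"translation": [0,-1,21],"twist": [0,0,0],"grip": -1},{"translation": [0,-1,21],"twist": [0,0,0],"grip": -0.1},{"translation": [0,-1,21],"twist": [0,0,0],"grip": -0.1}]}}

```text
t: 25.08
tool_pos: [479.0, 270.4, 47.4]
ee_rot: [180.0, -0.1, -0.0]
contact_force: [0.2, 0.3, 0.4]
gripper_width: 40.7
```

Call:
{"method": "move_arm", "body": {"targets": [{"translation": [0,0,0],"twist": [0,0,0],"grip": -0.1},{"translation": [0,0,0],"twist": [0,0,0],"grip": -0.1},{"translation": [0,0,-12],"twist": [0,0,0],"grip": -0.1},{"translation": [0,0,-40],"twist": [0,0,0],"grip": -0.1},{"translation": [0,0,-80],"twist": [0,0,0],"grip": 0.1}]}}

```text
t: 25.5
tool_pos: [477.4, 269.7, 127.2]
ee_rot: [179.9, 0.1, 0.0]
contact_force: [1.4, -0.5, -0.3]
gripper_width: 46.3
```

```bash
python3 - <<'E'
from h import *
st();rel([524,130,200],30);snap('wrist','w24.png')
E
```

```text
{'t': 25.5, 'joint_pos': [2.86, 24.68, -48.34, 110.31, 22.35, 54.99, -56.04], 'tool_pos': [477.39, 269.74, 127.17], 'ee_rot': [179.93, 0.13, 0.03], 'contact_force': [1.35, -0.48, -0.25], 'ft_torque': [-0.02, -0.08, -0.03], 'gripper_width': 46.28}
shift [ 46.4 139.9 -72.8]
twist [  0.    0.1 -30. ]
```

View pics/w24.png

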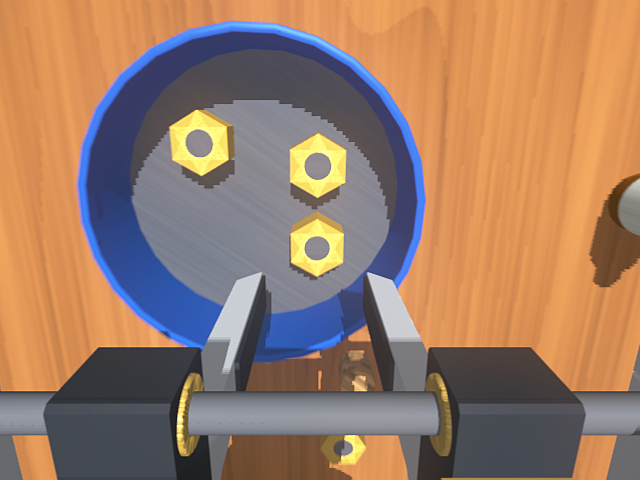

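Call:
{"method": "move_arm", "body": {"targets": [{"translation": [2,3,-40],"twist": [0,0,-4],"grip": 0.05},{"translation": [15,40,-70],"twist": [0,0,-11],"grip": 0.05},{"translation": [28,81,-73],"twist": [0,0,-18],"grip": 0.05},{"translation": [40,122,-73],"twist": [0,0,-25],"grip": 0.05},{"translation": [46,163,-73],"twist": [0,0,-30],"grip": 0.05}]}}

```text
t: 25.97
tool_pos: [520.6, 140.7, 209.7]
ee_rot: [179.9, -0.5, 29.2]
contact_force: [0.5, 1.1, -0.5]
gripper_width: 49.5
```

```bash
python3 - <<'E'
from h import *
st();rel([525,40,100],30)
E
```

```text
{'t': 25.97, 'joint_pos': [24.8, 19.15, -56.16, 107.06, 17.99, 62.63, -9.0], 'tool_pos': [520.58, 140.68, 209.72], 'ee_rot': [179.9, -0.54, 29.18], 'contact_force': [0.46, 1.06, -0.5], 'ft_torque': [-0.05, -0.16, 0.05], 'gripper_width': 49.54}
shift [-46.3  89.9 109.5]
twist [ 0.1 -0.5 -0.8]
```

Call:
{"method": "move_arm", "body": {"targets": [{"translation": [-18,36,5],"twist": [0,-0.5,-0.8],"grip": 0.05},{"translation": [-36,72,25],"twist": [0,-0.5,-0.8],"grip": 0.05},{"translation": [-46,88,60],"twist": [0,-0.5,-0.8],"grip": 0.05},{"translation": [-46,88,95],"twist": [0,-0.5,-0.8],"grip": 0.05},{"translation": [-46,88,108],"twist": [0,-0.5,-0.8],"grip": 0.05}]}}

```text
t: 26.38
tool_pos: [522.6, 39.5, 98.7]
ee_rot: [180.0, 0.2, 29.8]
contact_force: [-0.9, 0.6, -0.8]
gripper_width: 48.9
```

```bash
python3 look.py w25.png 525 40 30
```

```text
hole px [326.3 156. ] exp [315.5 245.8] area 575
corrected centre [502.9  90.8  36. ]
{'t': 26.43, 'joint_pos': [29.79, 25.68, -50.6, 114.51, 25.32, 51.56, -4.39], 'tool_pos': [522.3, 40.99, 98.31], 'ee_rot': [-179.97, 0.18, 29.93], 'contact_force': [-1.22, 0.37, -1.97], 'ft_torque': [-0.01, 0.01, -0.01], 'gripper_width': 49.53}
shift [  8.4 -52.8  89.3]
twist [-0.   0.2 -0.1]
```

View pics/w25.png

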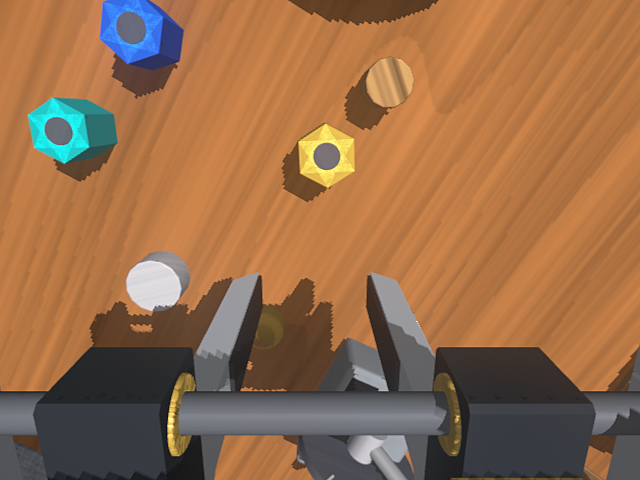

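Call:
{"method": "move_arm", "body": {"targets": [{"translation": [4,-30,0],"twist": [0,0,0],"grip": 0},{"translation": [7,-50,0],"twist": [0,0,0],"grip": 0},{"translation": [7,-51,15],"twist": [0,0,0],"grip": 0},{"translation": [7,-51,25],"twist": [0,0,0],"grip": 0}]}}

```text
t: 26.77
tool_pos: [503.5, 91.3, 75.0]
ee_rot: [180.0, 0.0, 30.2]
contact_force: [0.4, -0.0, -0.4]
gripper_width: 47.0
```

```bash
python3 look.py w26.png 503 90 30
```

```text
hole px [310.1 258.5] exp [309.7 259.7] area 570
corrected centre [502.8  90.7  36. ]
{'t': 26.82, 'joint_pos': [23.67, 26.77, -49.98, 117.18, 27.44, 48.46, -12.09], 'tool_pos': [502.65, 89.79, 72.88], 'ee_rot': [-179.98, 0.19, 30.07], 'contact_force': [-0.84, -0.03, -1.75], 'ft_torque': [-0.13, -0.02, -0.02], 'gripper_width': 47.08}
shift [ 0.8 -0.7 63.9]
twist [-0.   0.2  0.1]
```

View pics/w26.png

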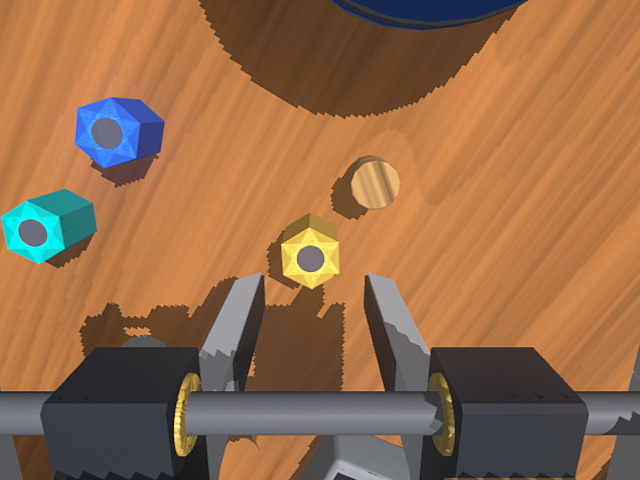

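Call:
{"method": "move_arm", "body": {"targets": [{"translation": [-1,0,30],"twist": [0,0,0],"grip": 0},{"translation": [-1,0,48],"twist": [0,0,0],"grip": 0},{"translation": [-1,0,58],"twist": [0,0,0],"grip": 0},{"translation": [-1,0,61],"twist": [0,0,0],"grip": -0.3},{"translation": [-1,0,61],"twist": [0,0,0],"grip": -1}]}}

```text
t: 27.23
tool_pos: [501.8, 89.3, 12.1]
ee_rot: [-180.0, 0.2, 30.1]
contact_force: [-0.3, 0.4, -0.3]
gripper_width: 37.2
```

Call:
{"method": "move_arm", "body": {"targets": [{"translation": [0,0,0],"twist": [0,0,0],"grip": -1},{"translation": [0,0,0],"twist": [0,0,0],"grip": -1},{"translation": [0,0,0],"twist": [0,0,0],"grip": -1}]}}

```text
t: 27.48
tool_pos: [502.4, 89.3, 13.0]
ee_rot: [-180.0, 0.1, 30.0]
contact_force: [0.1, 0.8, -1.2]
gripper_width: 31.9
```

Call:
{"method": "move_arm", "body": {"targets": [{"translation": [0,0,-15],"twist": [0,0,0],"grip": -1},{"translation": [0,0,-45],"twist": [0,0,0],"grip": -1},{"translation": [0,0,-85],"twist": [0,0,5],"grip": -1},{"translation": [0,0,-120],"twist": [0,0,11],"grip": -1},{"translation": [0,0,-140],"twist": [0,0,18],"grip": -1}]}}

```text
t: 27.9
tool_pos: [503.7, 90.2, 157.0]
ee_rot: [180.0, -0.1, 11.8]
contact_force: [1.4, -0.1, -1.7]
gripper_width: 31.6
```

```bash
python3 - <<'E'
from h import *
st();rel([415,270,150],0)
E
```

```text
{'t': 27.9, 'joint_pos': [25.65, 18.81, -50.62, 113.31, 17.61, 55.73, -21.73], 'tool_pos': [503.65, 90.18, 156.97], 'ee_rot': [179.96, -0.06, 11.8], 'contact_force': [1.4, -0.09, -1.68], 'ft_torque': [-0.03, -0.19, 0.02], 'gripper_width': 31.61}
shift [ -50.  -194.2    6.8]
twist [ 0.  -0.1 11.8]
```

Call:
{"method": "move_arm", "body": {"targets": [{"translation": [-10,-38,0],"twist": [0,0,4],"grip": -1},{"translation": [-20,-77,0],"twist": [0,0,8],"grip": -1},{"translation": [-30,-116,0],"twist": [0,0,12],"grip": -1},{"translation": [-40,-155,0],"twist": [0,0,12],"grip": -1},{"translation": [-49,-190,3],"twist": [0,0,12],"grip": -1}]}}

```text
t: 28.32
tool_pos: [415.7, 268.1, 155.0]
ee_rot: [180.0, -0.2, -0.2]
contact_force: [1.4, -0.1, -1.0]
gripper_width: 32.0
```

```bash
python3 - <<'E'
from h import *
st();rel([415,271,48],0);snap('wrist','w27.png')
E
```

```text
{'t': 28.32, 'joint_pos': [5.13, 17.58, -52.62, 115.41, 17.24, 54.82, -56.47], 'tool_pos': [415.74, 268.14, 154.98], 'ee_rot': [180.0, -0.18, -0.21], 'contact_force': [1.39, -0.08, -1.01], 'ft_torque': [0.01, -0.14, 0.01], 'gripper_width': 31.97}
shift [ -1.1  -2.9 107. ]
twist [ 0.  -0.2 -0.2]
```

View pics/w27.png

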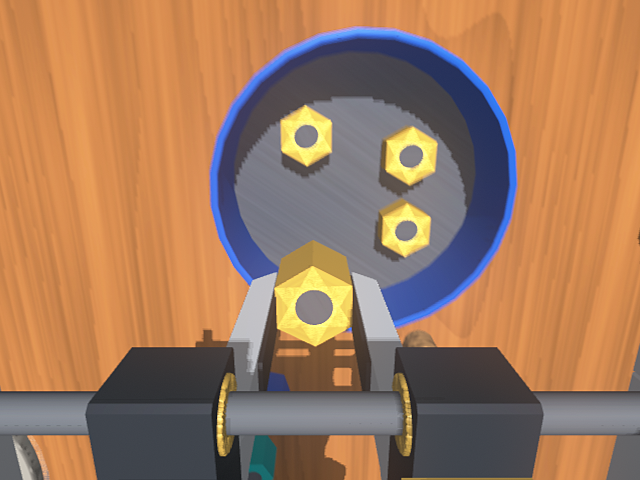

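Call:
{"method": "move_arm", "body": {"targets": [{"translation": [2,-6,30],"twist": [0,0,0],"grip": -1},{"translation": [2,-6,62],"twist": [0,0,0],"grip": -1},{"translation": [2,-6,85],"twist": [0,0,0],"grip": -1},{"translation": [2,-6,98],"twist": [0,0,0],"grip": -1},{"translation": [2,-6,103],"twist": [0,0,0],"grip": -1}]}}

```text
t: 28.78
tool_pos: [413.6, 280.2, 50.6]
ee_rot: [-179.9, -0.0, 0.2]
contact_force: [-1.5, -0.1, -1.2]
gripper_width: 31.7
```

Call:
{"method": "move_arm", "body": {"targets": [{"translation": [0,0,2],"twist": [0,0,0],"grip": -1},{"translation": [0,0,2],"twist": [0,0,0],"grip": -0.1},{"translation": [0,0,2],"twist": [0,0,0],"grip": -0.1},{"translation": [0,0,2],"twist": [0,0,0],"grip": -0.1},{"translation": [0,0,2],"twist": [0,0,0],"grip": -0.1}]}}

```text
t: 29.2
tool_pos: [414.3, 280.3, 49.5]
ee_rot: [-179.9, -0.1, 0.2]
contact_force: [-0.7, 0.4, -0.7]
gripper_width: 42.2
```

Call:
{"method": "move_arm", "body": {"targets": [{"translation": [0,0,-15],"twist": [0,0,0],"grip": -0.1},{"translation": [0,0,-50],"twist": [0,0,0],"grip": -0.1},{"translation": [0,0,-90],"twist": [0,0,0],"grip": 0.1},{"translation": [0,0,-130],"twist": [0,0,0],"grip": 0.1},{"translation": [15,30,-165],"twist": [0,0,0],"grip": 0.1}]}}

```text
t: 29.62
tool_pos: [425.2, 258.6, 213.4]
ee_rot: [-179.7, -0.2, 0.5]
contact_force: [0.5, 0.3, 1.0]
gripper_width: 51.2
```

```bash
python3 - <<'E'
from h import *
st();snap('wrist','w28.png')
E
python3 bowl.py
```

```text
{'t': 29.62, 'joint_pos': [10.09, 13.46, -54.93, 111.53, 12.53, 60.83, -49.65], 'tool_pos': [425.24, 258.64, 213.45], 'ee_rot': [-179.69, -0.24, 0.55], 'contact_force': [0.54, 0.32, 0.96], 'ft_torque': [-0.01, -0.16, 0.0], 'gripper_width': 51.21}
(0, 0) [445.  301.5] 88.8
(2.8, 4.1) [447.1 298.6] 89.2
```

View pics/w28.png

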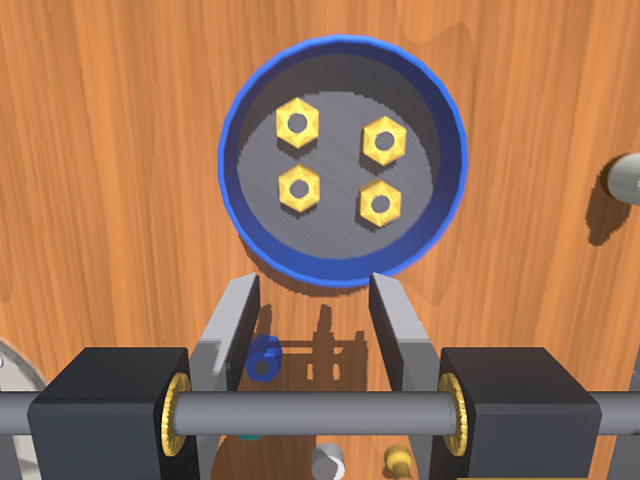

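Call:
{"method": "move_arm", "body": {"targets": [{"translation": [4,41,-10],"twist": [0,0,0],"grip": 0.4},{"translation": [8,83,-20],"twist": [0,0,0],"grip": 0.4},{"translation": [12,124,-20],"twist": [0,0,0],"grip": 0.4},{"translation": [16,166,-20],"twist": [0,0,0],"grip": 0.4},{"translation": [20,208,-20],"twist": [0,0,0],"grip": 0.4}]}}

```text
t: 30.13
tool_pos: [449.3, 48.7, 234.0]
ee_rot: [-179.8, -0.6, -0.1]
contact_force: [1.3, 0.1, -0.5]
gripper_width: 65.9
```

Call:
{"method": "move_arm", "body": {"targets": [{"translation": [4,41,0],"twist": [0,0,0],"grip": 0.4},{"translation": [8,83,0],"twist": [0,0,0],"grip": 0.4},{"translation": [12,124,0],"twist": [0,0,0],"grip": 0.4},{"translation": [16,166,0],"twist": [0,0,0],"grip": 0.4},{"translation": [20,208,0],"twist": [0,0,0],"grip": 0.4}]}}

```text
t: 30.55
tool_pos: [468.4, -158.9, 233.8]
ee_rot: [-179.9, -0.6, -0.1]
contact_force: [0.2, -0.2, 0.6]
gripper_width: 65.9
```

```bash
python3 - <<'E'
from h import *
st();rel([487,-400,190],0);snap('wrist','w29.png')
E
```

```text
{'t': 30.55, 'joint_pos': [46.04, 8.4, -37.57, 111.25, 5.59, 61.61, 6.1], 'tool_pos': [468.43, -158.89, 233.75], 'ee_rot': [-179.89, -0.6, -0.06], 'contact_force': [0.23, -0.23, 0.62], 'ft_torque': [-0.02, -0.14, -0.05], 'gripper_width': 65.87}
shift [ 18.4 241.2  43.5]
twist [-0.1 -0.6 -0.1]
```

Call:
{"method": "move_arm", "body": {"targets": [{"translation": [5,41,5],"twist": [0,-0.6,0],"grip": 0.4},{"translation": [10,83,10],"twist": [0,-0.6,0],"grip": 0.4},{"translation": [14,124,20],"twist": [0,-0.6,0],"grip": 0.4},{"translation": [18,166,30],"twist": [0,-0.6,0],"grip": 0.4},{"translation": [18,205,40],"twist": [0,-0.6,0],"grip": 0.4}]}}

```text
t: 31.02
tool_pos: [485.0, -362.4, 195.6]
ee_rot: [-180.0, 0.0, -0.5]
contact_force: [0.4, -0.4, 0.3]
gripper_width: 65.5
```

Call:
{"method": "move_arm", "body": {"targets": [{"translation": [0,10,3],"twist": [0,0,0],"grip": 0.4},{"translation": [0,10,3],"twist": [0,0,0],"grip": 0.4}]}}

```text
t: 31.18
tool_pos: [483.4, -375.6, 190.4]
ee_rot: [-179.9, 0.1, -0.7]
contact_force: [-1.2, 0.4, -0.2]
gripper_width: 65.8
```

```bash
cat > lid2.py <<'E'
from h import *
from scipy.optimize import least_squares
st();s=snap('wrist','w30.png')
h=cv2.cvtColor(s['img'],cv2.COLOR_BGR2HSV)
m=((h[...,2]>150)&(h[...,1]<35)).astype(np.uint8); m[300:]=0
c=max(cv2.findContours(m,0,1)[0],key=cv2.contourArea);print(cv2.boundingRect(c))
c=c[:,0];c=c[c[:,1]<270]
for off in((0,0),(2.8,4.1)):
  P=np.array([onz(s,p+np.array(off),18)[:2] for p in c])
  A=np.c_[2*P,np.ones(len(P))];q=np.linalg.lstsq(A,(P**2).sum(1),rcond=None)[0]
  print(off,q[:2].round(1),np.sqrt(q[2]+q[0]**2+q[1]**2).round(1))
g=((h[...,2]<100)&(h[...,1]<60)).astype(np.uint8);g[280:]=0
n,l,stt,cc=cv2.connectedComponentsWithStats(g)
for i in range(1,n):
  if 400<stt[i,4]<4000: print('knob?',stt[i].tolist(),onz(s,cc[i],53).round(1),onz(s,cc[i]+[2.8,4.1],53).round(1))
rel([487,-340,60],0)
E
python3 lid2.py
```

```text
{'t': 31.18, 'joint_pos': [54.94, 22.05, -29.53, 99.63, 12.12, 61.66, 20.66], 'tool_pos': [483.35, -375.64, 190.41], 'ee_rot': [-179.92, 0.14, -0.73], 'contact_force': [-1.16, 0.42, -0.23], 'ft_torque': [-0.0, -0.11, -0.01], 'gripper_width': 65.79}
(206, 45, 226, 227)
(0, 0) [ 487.7 -339.8] 94.5
(2.8, 4.1) [ 490.  -343.3] 94.9
knob? [477, 0, 47, 86, 846] [ 614.8 -252.    53. ] [ 617.1 -254.7   53. ]
knob? [301, 155, 37, 39, 1129] [ 487. -340.   53.] [ 489.1 -343.2   53. ]
shift [  2.6 -33.  131.4]
twist [-0.1  0.1 -0.6]
```

View pics/w30.png

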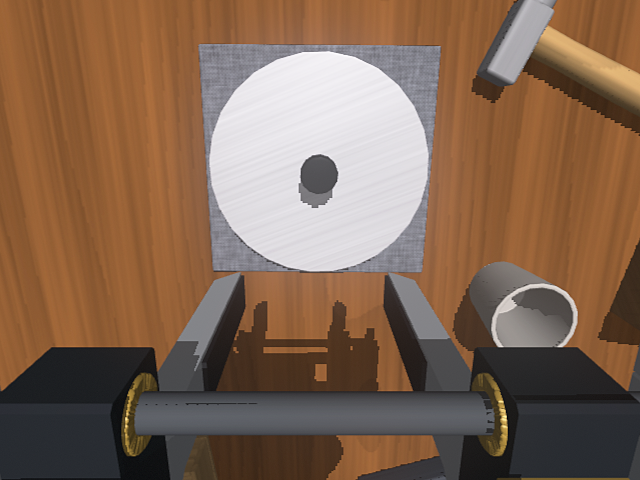

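Call:
{"method": "move_arm", "body": {"targets": [{"translation": [4,-20,30],"twist": [0,0,0],"grip": 0.1},{"translation": [4,-34,60],"twist": [0,0,-0.6],"grip": 0.1},{"translation": [4,-34,95],"twist": [0,0,-0.6],"grip": 0.1},{"translation": [4,-34,115],"twist": [0,0,-0.6],"grip": 0.1},{"translation": [4,-34,122],"twist": [0,0,-0.6],"grip": 0.1}]}}

```text
t: 31.65
tool_pos: [487.4, -336.3, 66.8]
ee_rot: [-179.8, 0.2, 0.1]
contact_force: [-1.3, 0.1, -0.1]
gripper_width: 51.9
```

```bash
python3 - <<'E'
from h import *
t=st();s=snap('wrist','w31.png');
Rm=R.from_euler('xyz',t['ee_rot'],degrees=True)
h=53-t['tool_pos'][2]
print('axis px at knob top',proj(s,t['tool_pos']+[0,0,h])-[2.8,4.1])
g=cv2.cvtColor(s['img'],cv2.COLOR_BGR2HSV);g=((g[...,2]<100)&(g[...,1]<60)).astype(np.uint8)[220:345,265:370]
n,l,stt,cc=cv2.connectedComponentsWithStats(g)
for i in range(1,n):
  if stt[i,4]>400: print(stt[i].tolist(),cc[i]+[265,220])
rel([488,-341.5,25],0)
E
```

```text
{'t': 31.65, 'joint_pos': [50.43, 28.57, -28.15, 107.81, 17.46, 48.23, 13.49], 'tool_pos': [487.4, -336.31, 66.85], 'ee_rot': [-179.76, 0.25, 0.14], 'contact_force': [-1.31, 0.13, -0.12], 'ft_torque': [0.02, -0.09, -0.02], 'gripper_width': 51.86}
axis px at knob top [311.27696727 275.67872245]
[20, 31, 58, 64, 2832] [313.07097458 282.46822034]
[73, 66, 32, 59, 1227] [356.13365933 318.73512632]
shift [ 0.5  4.9 42.2]
twist [-0.2  0.2  0.1]
```

View pics/w31.png

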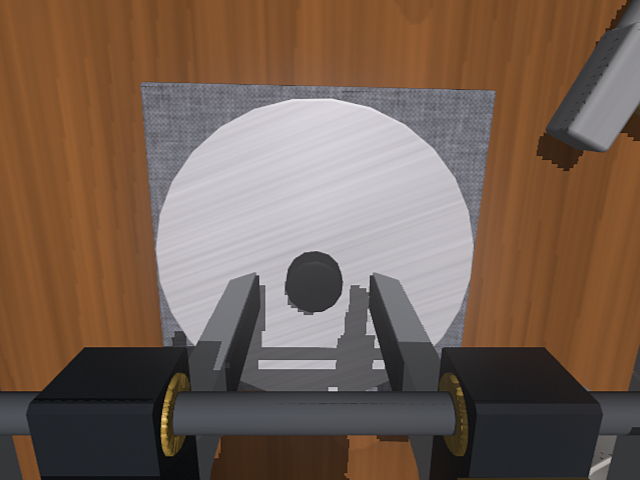

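Call:
{"method": "move_arm", "body": {"targets": [{"translation": [0.5,4,20],"twist": [-0.2,0.2,0],"grip": 0.1},{"translation": [0.5,4,32],"twist": [-0.2,0.2,0],"grip": 0.1},{"translation": [0.5,4,37],"twist": [-0.2,0.2,0],"grip": 0.1},{"translation": [0.5,4,38],"twist": [-0.2,0.2,0],"grip": 0.1}]}}

```text
t: 32.03
tool_pos: [488.0, -340.3, 29.3]
ee_rot: [-180.0, 0.1, 0.1]
contact_force: [0.9, -0.2, 0.1]
gripper_width: 51.8
```

```bash
python3 - <<'E'
from h import *
st();s=snap('wrist','w32.png');rel([488,-340.5,25],0)
E
```

```text
{'t': 32.03, 'joint_pos': [49.48, 31.5, -26.76, 108.82, 19.67, 44.29, 11.97], 'tool_pos': [488.0, -340.29, 29.25], 'ee_rot': [-179.95, 0.05, 0.12], 'contact_force': [0.92, -0.22, 0.12], 'ft_torque': [-0.06, -0.04, 0.02], 'gripper_width': 51.77}
shift [-0.3  0.1  4.7]
twist [-0.   0.   0.1]
```

View pics/w32.png

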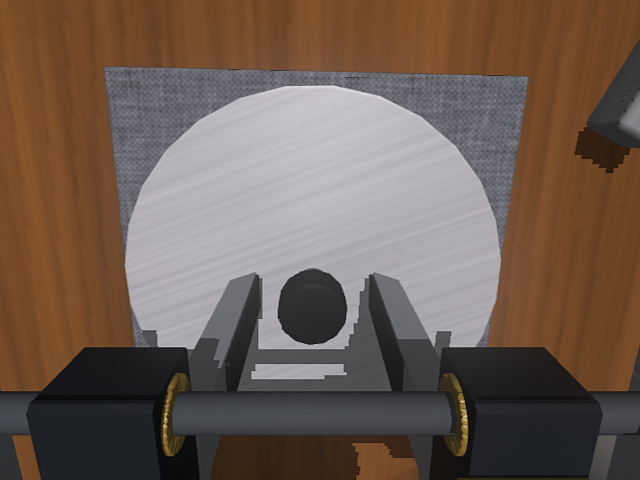

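Call:
{"method": "move_arm", "body": {"targets": [{"translation": [-0.5,0,3],"twist": [0,0,0],"grip": 0},{"translation": [-0.5,0,4],"twist": [0,0,0],"grip": -1},{"translation": [-0.5,0,4],"twist": [0,0,0],"grip": -1},{"translation": [-0.5,0,4],"twist": [0,0,0],"grip": -1},{"translation": [-0.5,0,4],"twist": [0,0,0],"grip": -1}], "grip_force": 60}}

```text
t: 32.5
tool_pos: [487.9, -340.6, 26.1]
ee_rot: [-180.0, 0.0, 0.1]
contact_force: [-0.6, 0.3, 3.2]
gripper_width: 28.9
```

Call:
{"method": "move_arm", "body": {"targets": [{"translation": [0,0,0],"twist": [0,0,0],"grip": -1},{"translation": [0,0,0],"twist": [0,0,0],"grip": -1},{"translation": [0,0,0],"twist": [0,0,0],"grip": -1},{"translation": [0,0,0],"twist": [0,0,0],"grip": -1}]}}

```text
t: 32.83
tool_pos: [487.8, -340.6, 26.1]
ee_rot: [-180.0, 0.0, 0.1]
contact_force: [-1.0, 0.6, 0.5]
gripper_width: 29.1
```

Call:
{"method": "move_arm", "body": {"targets": [{"translation": [0,0,-3],"twist": [0,0,0],"grip": -1},{"translation": [0,0,-12],"twist": [0,0,0],"grip": -1},{"translation": [0,0,-30],"twist": [0,0,0],"grip": -1},{"translation": [0,0,-55],"twist": [0,0,0],"grip": -1},{"translation": [0,0,-80],"twist": [0,0,0],"grip": -1}]}}

```text
t: 33.25
tool_pos: [487.5, -340.2, 107.2]
ee_rot: [-179.9, 0.1, 0.1]
contact_force: [0.6, -0.8, -4.8]
gripper_width: 28.8
```

```bash
python3 lidm.py
```

```text
disc top centre [ 487.5 -340.9   96.7] normal [0.12 0.05] rms 0.21 n 639
tool [ 489.9 -341.4  112.4] 28.70124620655155 [ 1.7985e+02 -2.3000e-01  1.3000e-01]
```

Call:
{"method": "move_arm", "body": {"targets": [{"translation": [0,-10,-25],"twist": [0,0,0],"grip": -1},{"translation": [-2,-30,-50],"twist": [0,0,0],"grip": -1},{"translation": [-4,-60,-70],"twist": [0,0,0],"grip": -1},{"translation": [-6,-92,-80],"twist": [0,0,0],"grip": -1},{"translation": [-8,-125,-82],"twist": [0,0,0],"grip": -1}]}}

```text
t: 33.72
tool_pos: [481.9, -215.4, 196.7]
ee_rot: [179.7, -0.4, 0.1]
contact_force: [1.3, 0.9, -4.0]
gripper_width: 28.6
```

Call:
{"method": "move_arm", "body": {"targets": [{"translation": [-2,-33,0],"twist": [0,0,0],"grip": -1},{"translation": [-4,-66,0],"twist": [0,0,0],"grip": -1},{"translation": [-6,-99,0],"twist": [0,0,0],"grip": -1},{"translation": [-8,-132,0],"twist": [0,0,0],"grip": -1},{"translation": [-11,-165,0],"twist": [0,0,0],"grip": -1}]}}

```text
t: 34.13
tool_pos: [470.3, -48.8, 196.5]
ee_rot: [179.7, -0.5, 0.1]
contact_force: [1.5, 0.9, -2.7]
gripper_width: 28.9
```

Call:
{"method": "move_arm", "body": {"targets": [{"translation": [-3,-33,0],"twist": [0,0,0],"grip": -1},{"translation": [-6,-66,0],"twist": [0,0,0],"grip": -1},{"translation": [-9,-99,0],"twist": [0,0,0],"grip": -1},{"translation": [-12,-132,0],"twist": [0,0,0],"grip": -1},{"translation": [-14,-165,0],"twist": [0,0,0],"grip": -1}]}}

```text
t: 34.55
tool_pos: [455.5, 117.7, 196.2]
ee_rot: [179.7, -0.5, 0.1]
contact_force: [0.5, -0.8, -3.0]
gripper_width: 28.9
```

```bash
python3 - <<'E'
from h import *
st();rel([445.7,301,190],0)
E
python3 lidm.py
```

```text
{'t': 34.55, 'joint_pos': [21.91, 9.95, -48.45, 116.0, 9.45, 57.41, -31.09], 'tool_pos': [455.45, 117.7, 196.23], 'ee_rot': [179.67, -0.51, 0.11], 'contact_force': [0.55, -0.84, -2.97], 'ft_torque': [-0.03, -0.19, -0.0], 'gripper_width': 28.85}
shift [  -9.5 -183.3    5.1]
twist [ 0.3 -0.5  0.1]
disc top centre [455.6 116.9 185.7] normal [-0.44  0.4 ] rms 0.21 n 638
tool [455.  124.1 196.7] 28.76186988446575 [179.83  -0.57   0.4 ]
```

Call:
{"method": "move_arm", "body": {"targets": [{"translation": [-2,-33,0],"twist": [0.2,-0.5,0.3],"grip": -1},{"translation": [-4,-66,0],"twist": [0.2,-0.5,0.3],"grip": -1},{"translation": [-6,-99,0],"twist": [0.2,-0.5,0.3],"grip": -1},{"translation": [-8,-132,0],"twist": [0.2,-0.5,0.3],"grip": -1},{"translation": [-9,-160,0],"twist": [0.2,-0.5,0.3],"grip": -1}]}}

```text
t: 35.02
tool_pos: [444.2, 286.3, 196.8]
ee_rot: [-179.9, -0.1, 0.1]
contact_force: [-0.7, -0.2, -2.3]
gripper_width: 28.9
```

```bash
python3 - <<'E'
from h import *
st();rel([445.7,301,150],0)
E
```

```text
{'t': 35.02, 'joint_pos': [3.73, 17.72, -51.43, 108.98, 15.89, 60.6, -54.12], 'tool_pos': [444.24, 286.34, 196.79], 'ee_rot': [-179.94, -0.11, 0.15], 'contact_force': [-0.71, -0.21, -2.29], 'ft_torque': [0.0, -0.11, 0.02], 'gripper_width': 28.91}
shift [  1.4 -14.6  46.8]
twist [-0.1 -0.1  0.1]
```

Call:
{"method": "move_arm", "body": {"targets": [{"translation": [1.5,-8,10],"twist": [0,0,0],"grip": -1},{"translation": [1.5,-14,22],"twist": [0,0,0],"grip": -1},{"translation": [1.5,-14,34],"twist": [0,0,0],"grip": -1},{"translation": [1.5,-14,42],"twist": [0,0,0],"grip": -1},{"translation": [1.5,-14,45],"twist": [0,0,0],"grip": -1}]}}

```text
t: 35.43
tool_pos: [445.4, 299.1, 150.5]
ee_rot: [180.0, -0.0, 0.1]
contact_force: [-0.6, -0.6, -3.0]
gripper_width: 28.7
```

```bash
python3 lidm.py; python3 - <<'E'
from h import *
st();rel([445.7,301,125],0);snap('side','s33.png')
im=cv2.imread('pics/s33.png');cv2.imwrite('pics/c5.png',cv2.resize(im[90:220,200:340],None,fx=4,fy=4,interpolation=2))
E
```

```text
disc top centre [445.5 298.3 140. ] normal [0.06 0.07] rms 0.22 n 638
tool [445.5 299.1 150.7] 28.60451628264197 [ 1.7998e+02 -3.0000e-02  1.0000e-01]
{'t': 35.48, 'joint_pos': [0.21, 21.81, -49.71, 110.66, 19.92, 56.47, -58.61], 'tool_pos': [445.53, 299.08, 150.67], 'ee_rot': [179.98, -0.03, 0.1], 'contact_force': [-0.16, -1.03, -3.85], 'ft_torque': [-0.08, -0.02, 0.0], 'gripper_width': 28.6}
shift [ 0.2 -1.9 25.7]
twist [ 0.  -0.   0.1]
```

View pics/c5.png

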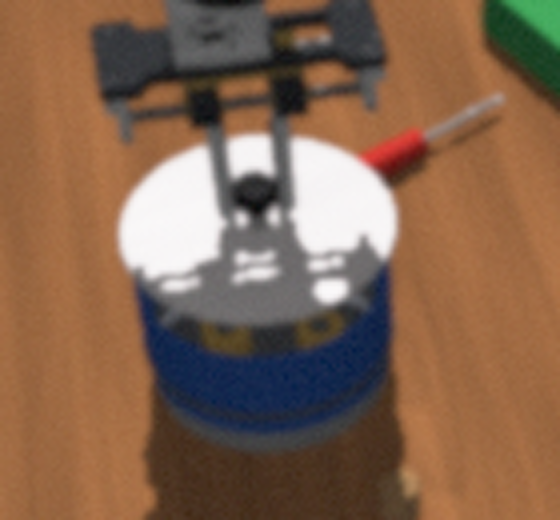

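Call:
{"method": "move_arm", "body": {"targets": [{"translation": [0,-1.5,10],"twist": [0,0,0],"grip": -1},{"translation": [0,-1.5,18],"twist": [0,0,0],"grip": -1},{"translation": [0,-1.5,24],"twist": [0,0,0],"grip": -1},{"translation": [0,-1.5,26],"twist": [0,0,0],"grip": -1}]}}

```text
t: 35.87
tool_pos: [445.5, 300.4, 124.3]
ee_rot: [180.0, -0.0, 0.1]
contact_force: [0.2, 0.7, -3.5]
gripper_width: 29.1
```

```bash
python3 lidm.py
```

```text
disc top centre [445.5 299.6 113.7] normal [0.09 0.07] rms 0.22 n 638
tool [445.4 300.5 124.4] 29.05613196335753 [1.7997e+02 0.0000e+00 1.0000e-01]
```

Call:
{"method": "move_arm", "body": {"targets": [{"translation": [0,0,2],"twist": [0,0,0],"grip": -1},{"translation": [0,0,4],"twist": [0,0,0],"grip": -1},{"translation": [0,0,6],"twist": [0,0,0],"grip": -1}]}}

```text
t: 36.17
tool_pos: [445.5, 300.5, 118.3]
ee_rot: [180.0, -0.0, 0.1]
contact_force: [-0.8, 0.5, -2.5]
gripper_width: 28.7
```

Call:
{"method": "move_arm", "body": {"targets": [{"translation": [0,0,2],"twist": [0,0,0],"grip": -1},{"translation": [0,0,4],"twist": [0,0,0],"grip": -1}]}}

```text
t: 36.33
tool_pos: [445.6, 300.6, 114.3]
ee_rot: [180.0, -0.0, 0.1]
contact_force: [0.6, -0.1, -3.3]
gripper_width: 28.8
```

Plug is inside (bottom near z = 92). Last few mm.

Call:
{"method": "move_arm", "body": {"targets": [{"translation": [0,0,1],"twist": [0,0,0],"grip": -1},{"translation": [0,0,2],"twist": [0,0,0],"grip": -1},{"translation": [0,0,2],"twist": [0,0,0],"grip": -1}]}}

```text
t: 36.58
tool_pos: [445.6, 300.6, 112.2]
ee_rot: [180.0, -0.0, 0.1]
contact_force: [0.6, 0.1, -3.5]
gripper_width: 28.9
```

Call:
{"method": "move_arm", "body": {"targets": [{"translation": [0,0,1],"twist": [0,0,0],"grip": -1},{"translation": [0,0,1],"twist": [0,0,0],"grip": -1}]}}

```text
t: 36.75
tool_pos: [445.7, 300.7, 112.0]
ee_rot: [180.0, -0.1, 0.1]
contact_force: [-5.0, -5.5, 14.2]
gripper_width: 29.0
```

Call:
{"method": "move_arm", "body": {"targets": [{"translation": [0,0,0],"twist": [0,0,0],"grip": 0},{"translation": [0,0,0],"twist": [0,0,0],"grip": 0},{"translation": [0,0,0],"twist": [0,0,0],"grip": 0},{"translation": [0,0,0],"twist": [0,0,0],"grip": 0}]}}

```text
t: 37.08
tool_pos: [445.8, 300.8, 112.0]
ee_rot: [180.0, -0.1, 0.1]
contact_force: [-0.2, 0.3, -0.2]
gripper_width: 46.7
```

Call:
{"method": "move_arm", "body": {"targets": [{"translation": [0,0,-15],"twist": [0,0,0],"grip": 0},{"translation": [0,0,-45],"twist": [0,0,0],"grip": 0},{"translation": [0,20,-85],"twist": [0,0,0],"grip": 0},{"translation": [0,55,-115],"twist": [0,0,0],"grip": 0},{"translation": [10,95,-120],"twist": [0,0,0],"grip": 0}]}}

```text
t: 37.5
tool_pos: [454.3, 214.1, 234.8]
ee_rot: [-179.9, -0.3, 0.4]
contact_force: [1.3, 0.1, 0.7]
gripper_width: 47.4
```

```bash
python3 - <<'E'
from h import *
st();s=snap('wrist','w34.png');b=snap('side','s34.png');a=snap('scene','a34.png')
h=cv2.cvtColor(s['img'],cv2.COLOR_BGR2HSV)
m=((h[...,2]>150)&(h[...,1]<40)).astype(np.uint8);m[330:]=0
c=max(cv2.findContours(m,0,1)[0],key=cv2.contourArea)[:,0];c=cv2.convexHull(c)[:,0];c=c[(c[:,1]>3)&(c[:,1]<325)]
O=[ray(s,p) for p in c];o=O[0][0];D=np.array([d for _,d in O])
from scipy.optimize import least_squares
def f(q):
    n=np.array([q[3],q[4],1.]);C=q[:3];t=((C-o)@n)/(D@n);P=o+t[:,None]*D
    return np.linalg.norm(P-C,axis=1)-93.5
q=least_squares(f,[446,300,104,0,0]).x;print(q[:3],np.degrees(q[3:]),np.std(f(q)))
for n,s in(('side',b),('scene',a)):
    h=cv2.cvtColor(s['img'],cv2.COLOR_BGR2HSV)
    m=((h[...,2]>150)&(h[...,1]<60)).astype(np.uint8)
    k,l,stt,cc=cv2.connectedComponentsWithStats(m)
    for i in range(1,k):
        if 2000<stt[i,4]<3500: print(n,stt[i].tolist(),cc[i].round(1))
im=np.hstack([cv2.resize(b['img'][100:230,200:330],(400,400)),cv2.resize(a['img'][200:320,390:510],(400,400))]);cv2.imwrite('pics/c6.png',im)
E
```

```text
{'t': 37.5, 'joint_pos': [13.98, 11.84, -52.06, 109.61, 10.55, 63.14, -41.86], 'tool_pos': [454.29, 214.05, 234.77], 'ee_rot': [-179.89, -0.29, 0.38], 'contact_force': [1.33, 0.12, 0.7], 'ft_torque': [-0.02, -0.22, 0.03], 'gripper_width': 47.43}
[443.54708319 298.34762803 103.74323362] [-4.74221054 -1.25714829] 0.15943745975716916
side [231, 134, 69, 47, 2331] [265.1 157.6]
scene [60, 25, 85, 47, 2335] [95.  44.2]
scene [161, 200, 99, 55, 2985] [211.8 226.7]
scene [411, 225, 85, 53, 3195] [453.2 251.6]
```

View pics/c6.png

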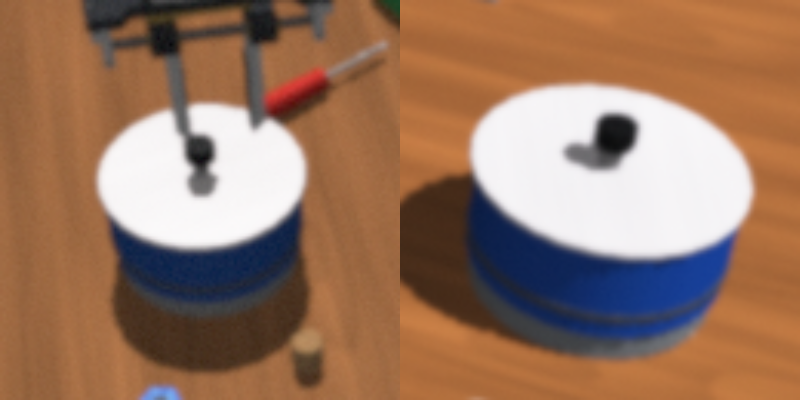

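View pics/w34.png

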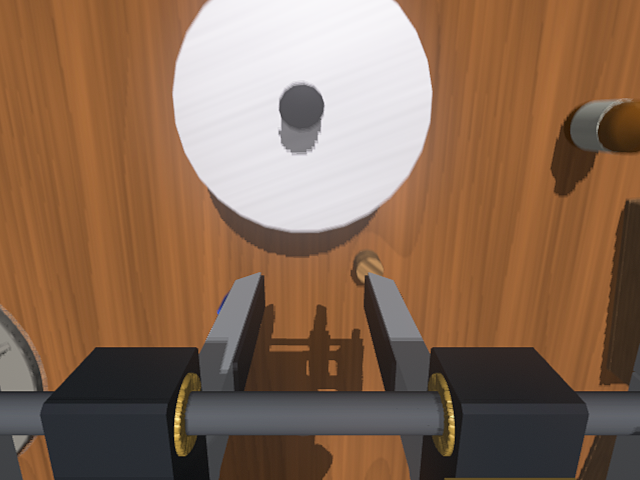

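Call:
{"method": "move_arm", "body": {"targets": [{"translation": [0,15,-30],"twist": [0,0,0],"grip": -1},{"translation": [0,25,-60],"twist": [0,0,0],"grip": -1},{"translation": [0,25,-90],"twist": [0,0,0],"grip": -1},{"translation": [0,25,-90],"twist": [0,0,0],"grip": -1}]}}

```text
t: 37.98
tool_pos: [457.2, 184.8, 326.2]
ee_rot: [180.0, -0.5, -0.3]
contact_force: [-0.3, -0.6, 1.0]
gripper_width: 24.0
```

```bash
python3 - <<'E'
from h import *
st();s=snap('wrist','w35.png')
h=cv2.cvtColor(s['img'],cv2.COLOR_BGR2HSV)
from scipy.optimize import least_squares
for fn in('live','w5.png'):
    im=s['img'] if fn=='live' else cv2.imread('pics/w5.png')
    h=cv2.cvtColor(im,cv2.COLOR_BGR2HSV)
    m=((h[...,2]>170)&(h[...,1]<40)).astype(np.uint8);m[330:]=0
    c=max(cv2.findContours(m,0,1)[0],key=cv2.contourArea)[:,0];c=cv2.convexHull(c)[:,0];print(cv2.boundingRect(c))
    if fn!='live': continue
    O=[ray(s,p) for p in c];o=O[0][0];D=np.array([d for _,d in O])
    def f(q):
        n=np.array([q[3],q[4],1.]);C=q[:3];t=((C-o)@n)/(D@n);P=o+t[:,None]*D
        return np.linalg.norm(P-C,axis=1)-93.5
    q=least_squares(f,[446,300,104,0,0]).x;print(q[:3],np.degrees(q[3:]),np.std(f(q)))
E
```

```text
{'t': 37.98, 'joint_pos': [19.51, 5.38, -51.65, 103.4, 4.71, 72.88, -33.62], 'tool_pos': [457.15, 184.85, 326.22], 'ee_rot': [179.99, -0.51, -0.25], 'contact_force': [-0.33, -0.65, 1.0], 'ft_torque': [-0.02, -0.13, 0.01], 'gripper_width': 24.01}
(196, 0, 205, 175)
[445.82000274 301.50782799 102.20462315] [0.68500572 3.53866495] 0.1977742630822875
(204, 4, 200, 207)
```

```bash
python3 - <<'E'
import cv2,numpy as np
for n,r in(('side',(125,190,222,308)),('scene',(220,290,405,502))):
  for f in(n+'0.png',{'side':'s34.png','scene':'a34.png'}[n]):
    im=cv2.imread('pics/'+f)[r[0]:r[1],r[2]:r[3]];h=cv2.cvtColor(im,cv2.COLOR_BGR2HSV)
    m=((h[...,2]>150)&(h[...,1]<60)).astype(np.uint8)
    c=max(cv2.findContours(m,0,1)[0],key=cv2.contourArea);e=cv2.fitEllipse(cv2.convexHull(c))
    g=((h[...,2]<70)&(h[...,1]<120)).astype(np.uint8)
    k,l,st,cc=cv2.connectedComponentsWithStats(g);i=1+np.argmax([s[4]  for s in st[1:]])
    print(f,np.round(e[0],1),np.round(e[1],1),round(e[2],1),st[i].tolist(),cc[i].round(1))
E
```

```text
side0.png [42.8 31.5] [46.7 68.2] 85.4 [39, 20, 8, 10, 59] [42.2 24. ]
s34.png [43.1 31.9] [46.7 68.4] 85.5 [39, 20, 8, 11, 61] [42.4 24.1]
scene0.png [48.7 31. ] [50.  85.9] 102.1 [45, 15, 11, 12, 110] [49.6 20.3]
a34.png [48.1 31. ] [50.1 86. ] 102.0 [44, 15, 11, 12, 107] [48.9 20.3]
```

Call:
{"method": "move_arm", "body": {"targets": [{"translation": [20,36,0],"twist": [0,0,0],"grip": -1},{"translation": [40,72,0],"twist": [0,0,0],"grip": -1},{"translation": [60,108,0],"twist": [0,0,0],"grip": -1},{"translation": [80,144,0],"twist": [0,0,-2],"grip": -1},{"translation": [100,180,0],"twist": [0,0,-4],"grip": -1}]}}

```text
t: 38.45
tool_pos: [556.2, 3.1, 323.2]
ee_rot: [179.9, -0.3, 3.9]
contact_force: [0.9, 1.7, 0.0]
gripper_width: 0.8
```

```bash
python3 - <<'E'
from h import *
rel([640,-130,270],3.5)
E
```

```text
shift [ 74.2 138.5  53.8]
twist [ 0.1 -0.3  0.4]
```

Call:
{"method": "move_arm", "body": {"targets": [{"translation": [20,36,12],"twist": [0,0,0],"grip": -1},{"translation": [40,72,24],"twist": [0,0,0],"grip": -1},{"translation": [60,108,36],"twist": [0,0,0],"grip": -1},{"translation": [74,138,48],"twist": [0,0,0],"grip": -1},{"translation": [74,138,50],"twist": [0,0,0],"grip": -1}]}}

```text
t: 38.87
tool_pos: [640.6, -136.3, 268.0]
ee_rot: [179.9, -0.0, 3.5]
contact_force: [-1.6, 0.2, 0.3]
gripper_width: 0.3
```

Call:
{"method": "move_arm", "body": {"targets": [{"translation": [0,0,0],"twist": [0,0,0],"grip": -1},{"translation": [0,0,0],"twist": [0,0,0],"grip": -1}]}}

```text
t: 39.03
tool_pos: [640.1, -136.2, 265.3]
ee_rot: [-180.0, 0.2, 3.5]
contact_force: [-0.4, 1.0, -0.4]
gripper_width: 0.8
```

```bash
python3 - <<'E'
from h import *
st();s=snap('wrist','w36.png');b=snap('side','s36.png');a=snap('scene','a36.png')
cv2.imwrite('pics/c7.png',np.hstack([cv2.resize(b['img'][215:295,320:420],(400,320),interpolation=2),cv2.resize(a['img'][210:290,240:340],(400,320),interpolation=2)]))
E
```

```text
{'t': 39.03, 'joint_pos': [34.39, 24.35, -38.37, 88.69, 15.55, 72.58, -2.69], 'tool_pos': [640.15, -136.21, 265.32], 'ee_rot': [-179.99, 0.18, 3.54], 'contact_force': [-0.43, 1.0, -0.36], 'ft_torque': [-0.01, -0.08, 0.06], 'gripper_width': 0.83}
```

View pics/w36.png

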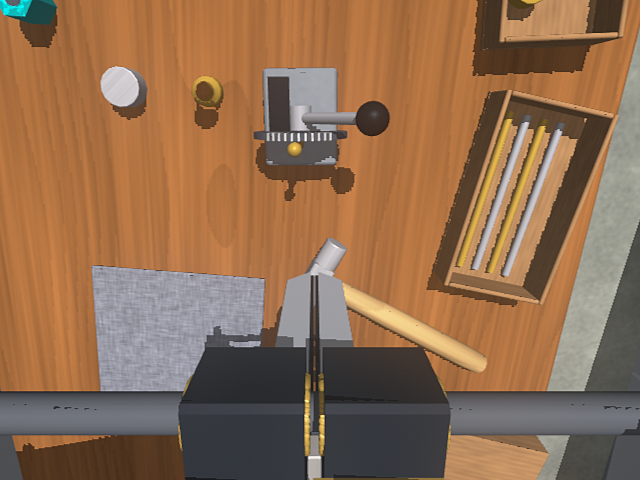

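View pics/c7.png

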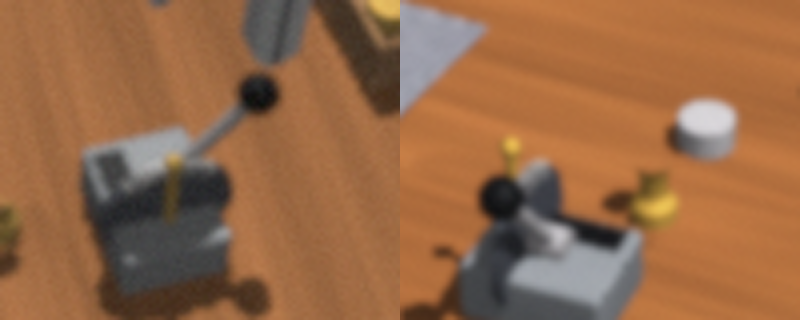

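```bash
cat > ptr.py <<'E'
from h import *
from scipy.optimize import least_squares
w=snap('wrist');b=snap('side');a=snap('scene')
def yb(img,e,r=14):
    x0,y0=int(e[0])-r,int(e[1])-r;p=cv2.cvtColor(img[y0:y0+2*r,x0:x0+2*r],cv2.COLOR_BGR2HSV)
    return p,x0,y0
def black(img,e,r,th=60):
    p,x0,y0=yb(img,e,r);m=(p[...,2]<th).astype(np.uint8);m=cv2.morphologyEx(m,cv2.MORPH_OPEN,np.ones((3,3)))
    c=max(cv2.findContours(m,0,1)[0],key=cv2.contourArea);(x,y),rr=cv2.minEnclosingCircle(c);return np.array([x+x0,y+y0]),rr
print(black(w['img'],(373,118),26),black(b['img'],(384.5,238.5),9),black(a['img'],(265.5,259),9))
p,x0,y0=yb(w['img'],(294.5,149),10);m=((p[...,0]>15)&(p[...,0]<35)&(p[...,1]>120)).astype(np.uint8)
k,l,stt,cc=cv2.connectedComponentsWithStats(m);print(stt[1:].tolist(),cc[1:]+[x0,y0])
E
python3 ptr.py
```

```text
(array([366.5, 126.5]), 13.729630470275879) (array([384.5, 238.5]), 4.301262855529785) (array([265., 260.]), 5.385264873504639)
[[3, 4, 16, 15, 178]] [[293.92696629 149.78089888]]
```

```bash
cat > solve.py <<'E'
from h import *
from scipy.optimize import least_squares
w=snap('wrist');b=snap('side');a=snap('scene')
obs=[(w,(373,118.5),(294.3,149.3),.6),(b,(384.5,238.5),(363.3,254.5),.6),(a,(265.2,259.6),(268,246.2),.7)]
def model(q):
    cx,cy,yaw,th=q[:4];ux=np.array([np.cos(yaw),np.sin(yaw),0]);uy=np.array([-ux[1],ux[0],0]);P=np.array([cx,cy,45])
    ball=P+95*(np.sin(.65)*ux+np.array([0,0,np.cos(.65)]))
    tip=P-24*uy+60*(np.sin(.65-th)*ux+np.array([0,0,np.cos(.65-th)]))
    return ball,tip
def f(q,full=False):
    bl,tp=model(q);r=[(q[2]-.061)/.015]
    for i,(s,u,v,sg) in enumerate(obs):
        o=q[4+2*i:6+2*i]
        r+=list((proj(s,bl)+o-u)/sg)+list((proj(s,tp)+o-v)/sg)+list(o/3)
    return np.array(r)
r=least_squares(f,[619,-63,.061,.67]+[0]*6);C=np.linalg.inv(r.jac.T@r.jac)
print(r.x.round(3),'cost',r.cost,'sd th',np.sqrt(C[3,3]).round(3));print(np.round(f(r.x),1))
E
python3 solve.py
```

```text
[ 6.23595e+02 -5.94110e+01  6.40000e-02  7.11000e-01 -4.30000e-02
  9.93000e-01 -1.44000e-01  7.24000e-01  9.23000e-01 -3.13000e-01] cost 2.3928734789381982 sd th 0.012
[ 0.2 -0.1  0.4  0.1 -0.4 -0.   0.3  0.3 -1.3 -0.3  1.3 -0.   0.2  0.1
 -0.5 -0.2  0.5  0.3 -0.1]
```

```bash
python3 - <<'E'
from h import *
w=snap('wrist');b=snap('side')
im=cv2.resize(w['img'][50:210,230:410],None,fx=4,fy=4,interpolation=2)
for (cx,cy,col) in((623.6,-59.4,(0,255,0)),(619.4,-63.3,(0,0,255))):
    u=np.array([np.cos(.062),np.sin(.062)]);v=np.array([-u[1],u[0]])
    pts=[]
    for sx,sy in((1,1),(1,-1),(-1,-1),(-1,1)):
        p=np.array([cx,cy])+35*sx*u+45*sy*v;pts.append((proj(w,[*p,40])-[230,50])*4+1.5)
    cv2.polylines(im,[np.int32(pts)],True,col,1)
cv2.imwrite('pics/c8.png',im)
E
```

```text
(no output)
```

View pics/c8.png

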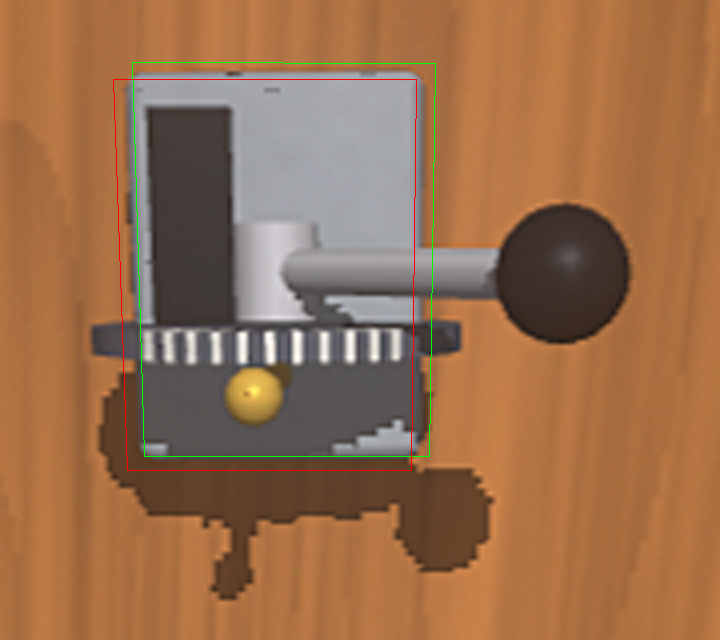

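```bash
python3 - <<'E'
from h import *
rel([725,-54,200],3.6)
E
```

```text
shift [ 89.3 -76.9  68.3]
twist [ 0.1 -0.  -0. ]
```

Call:
{"method": "move_arm", "body": {"targets": [{"translation": [30,-25,0],"twist": [0,0,0],"grip": -1},{"translation": [60,-50,0],"twist": [0,0,0],"grip": -1},{"translation": [88,-76,10],"twist": [0,0,0],"grip": -1},{"translation": [89,-77,40],"twist": [0,0,0],"grip": -1},{"translation": [89,-77,65],"twist": [0,0,0],"grip": -1}]}}

```text
t: 40.0
tool_pos: [725.9, -50.4, 202.1]
ee_rot: [-180.0, -0.1, 3.8]
contact_force: [0.2, -1.1, -0.8]
gripper_width: 0.9
```

```bash
python3 - <<'E'
from h import *
st();rel([725,-56,113],3.6);snap('wrist','w37.png')
E
```

```text
{'t': 40.0, 'joint_pos': [23.13, 33.89, -37.13, 82.58, 20.93, 70.42, -12.52], 'tool_pos': [725.89, -50.41, 202.13], 'ee_rot': [-179.99, -0.1, 3.77], 'contact_force': [0.17, -1.06, -0.82], 'ft_torque': [-0.08, -0.1, -0.01], 'gripper_width': 0.93}
shift [-1.4  5.5 89.1]
twist [-0.  -0.1  0.2]
```

View pics/w37.png

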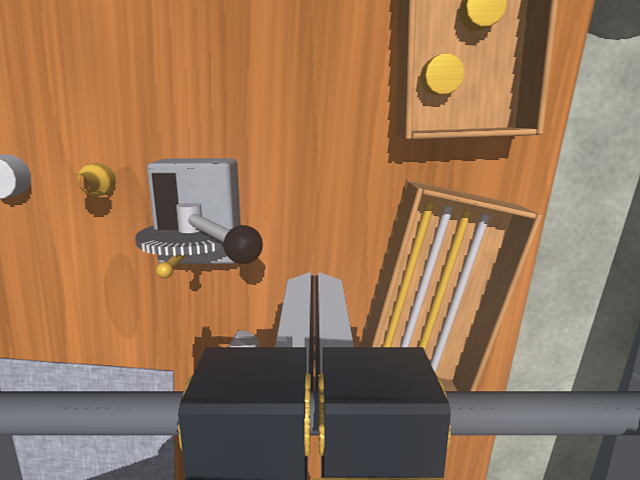

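Call:
{"method": "move_arm", "body": {"targets": [{"translation": [0,5,25],"twist": [0,0,0],"grip": -1},{"translation": [0,5,50],"twist": [0,0,0],"grip": -1},{"translation": [0,5,72],"twist": [0,0,0],"grip": -1},{"translation": [0,5,84],"twist": [0,0,0],"grip": -1}]}}

```text
t: 40.38
tool_pos: [721.8, -58.3, 110.3]
ee_rot: [180.0, 0.4, 3.6]
contact_force: [-0.2, 0.5, 0.6]
gripper_width: 0.4
```

```bash
python3 - <<'E'
from h import *
st();rel([700,-57,115],3.6)
E
```

```text
{'t': 40.38, 'joint_pos': [22.87, 38.32, -35.42, 87.24, 23.87, 62.6, -14.32], 'tool_pos': [721.82, -58.32, 110.31], 'ee_rot': [179.98, 0.45, 3.65], 'contact_force': [-0.24, 0.53, 0.6], 'ft_torque': [-0.02, -0.08, 0.02], 'gripper_width': 0.37}
shift [-21.7  -2.7  -4.5]
twist [0.  0.4 0.1]
```

Call:
{"method": "move_arm", "body": {"targets": [{"translation": [-12,-2,-4],"twist": [0,0,0],"grip": -1},{"translation": [-24,-2,-6],"twist": [0,0,0],"grip": -1},{"translation": [-36,-2,-8],"twist": [0,0,0],"grip": -1},{"translation": [-48,-2,-9],"twist": [0,0,0],"grip": -1},{"translation": [-58,-2,-10],"twist": [0,0,0],"grip": -1}]}}

```text
t: 40.8
tool_pos: [671.1, -59.5, 128.2]
ee_rot: [179.9, -0.5, 3.6]
contact_force: [4.0, 0.4, 5.4]
gripper_width: -0.0
```

```bash
python3 - <<'E'
from h import *
st();snap('wrist','w38.png');rel([644,-60,120],3.6)
E
```

```text
{'t': 40.8, 'joint_pos': [26.03, 32.63, -37.09, 94.71, 22.25, 59.64, -14.35], 'tool_pos': [671.11, -59.51, 128.24], 'ee_rot': [179.93, -0.53, 3.61], 'contact_force': [4.02, 0.45, 5.41], 'ft_torque': [0.02, -1.02, -0.04], 'gripper_width': -0.01}
shift [-22.5  -1.6   6. ]
twist [ 0.1 -0.1  0. ]
```

View pics/w38.png

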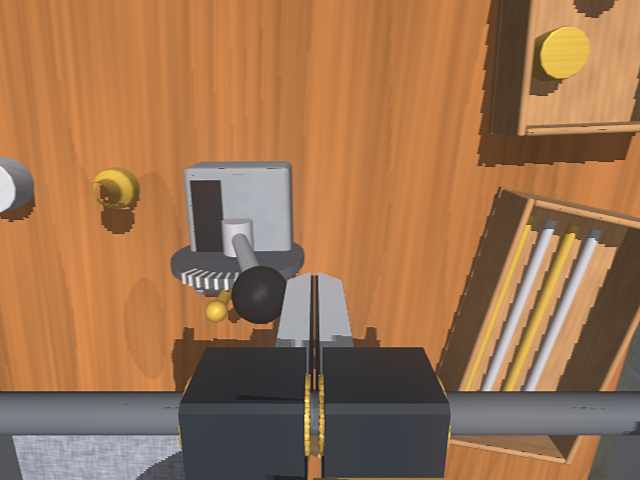

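Call:
{"method": "move_arm", "body": {"targets": [{"translation": [-3,0,4],"twist": [0,0,0],"grip": -1},{"translation": [-9,0,7],"twist": [0,0,0],"grip": -1},{"translation": [-14,0,8],"twist": [0,0,0],"grip": -1},{"translation": [-17,0,8],"twist": [0,0,0],"grip": -1}]}}

```text
t: 41.18
tool_pos: [648.6, -61.4, 117.5]
ee_rot: [179.9, -0.0, 3.6]
contact_force: [2.1, 0.6, 0.8]
gripper_width: 0.4
```

```bash
python3 - <<'E'
from h import *
st();snap('wrist','w39.png');rel([644,-60,120],3.6)
E
```

```text
{'t': 41.18, 'joint_pos': [26.87, 31.66, -37.21, 97.84, 22.1, 57.98, -14.54], 'tool_pos': [648.57, -61.41, 117.55], 'ee_rot': [179.91, -0.03, 3.6], 'contact_force': [2.12, 0.64, 0.83], 'ft_torque': [-0.06, -0.48, -0.03], 'gripper_width': 0.36}
shift [-4.2 -1.7 -2.4]
twist [ 0.1 -0.   0. ]
```

View pics/w39.png

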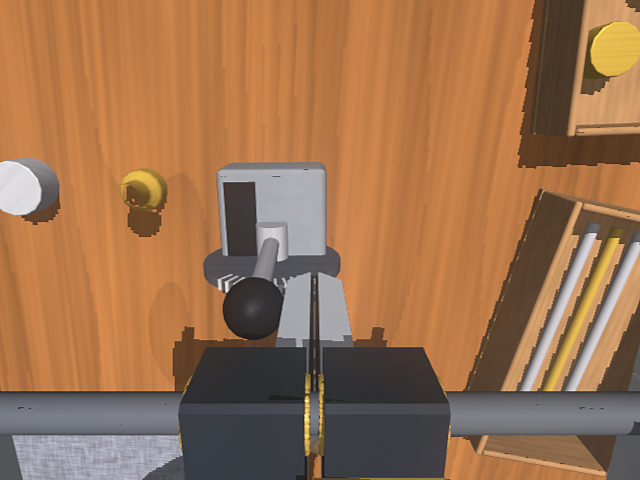

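Call:
{"method": "move_arm", "body": {"targets": [{"translation": [15,0,0],"twist": [0,0,0],"grip": -1},{"translation": [35,0,-5],"twist": [0,0,0],"grip": -1},{"translation": [40,0,-45],"twist": [0,0,0],"grip": -1},{"translation": [40,0,-85],"twist": [0,0,0],"grip": -1},{"translation": [40,10,-125],"twist": [0,0,0],"grip": -1}]}}

```text
t: 41.65
tool_pos: [688.0, -66.2, 243.0]
ee_rot: [-180.0, 0.2, 3.8]
contact_force: [-0.0, -0.2, 0.0]
gripper_width: 0.5
```

Call:
{"method": "move_arm", "body": {"targets": [{"translation": [-20,25,-25],"twist": [0,0,0],"grip": -1},{"translation": [-40,55,-25],"twist": [0,0,0],"grip": -1},{"translation": [-42,67,-25],"twist": [0,0,0],"grip": -1},{"translation": [-42,67,-25],"twist": [0,0,0],"grip": -1},{"translation": [-42,67,-25],"twist": [0,0,0],"grip": -1}]}}

```text
t: 42.07
tool_pos: [650.0, -136.6, 267.3]
ee_rot: [-180.0, 0.2, 3.7]
contact_force: [0.1, 1.1, -0.2]
gripper_width: 0.2
```

```bash
python3 - <<'E'
from h import *
st();s=snap('wrist','w40.png');b=snap('side','s40.png');a=snap('scene','a40.png')
cv2.imwrite('pics/c9.png',np.hstack([cv2.resize(b['img'][215:295,320:420],(400,320),interpolation=2),cv2.resize(a['img'][210:290,240:340],(400,320),interpolation=2)]))
E
```

```text
{'t': 42.07, 'joint_pos': [34.07, 25.38, -38.67, 87.13, 16.18, 73.44, -2.91], 'tool_pos': [650.0, -136.57, 267.31], 'ee_rot': [-179.95, 0.24, 3.69], 'contact_force': [0.07, 1.13, -0.24], 'ft_torque': [0.01, -0.05, 0.01], 'gripper_width': 0.23}
```

View pics/w40.png

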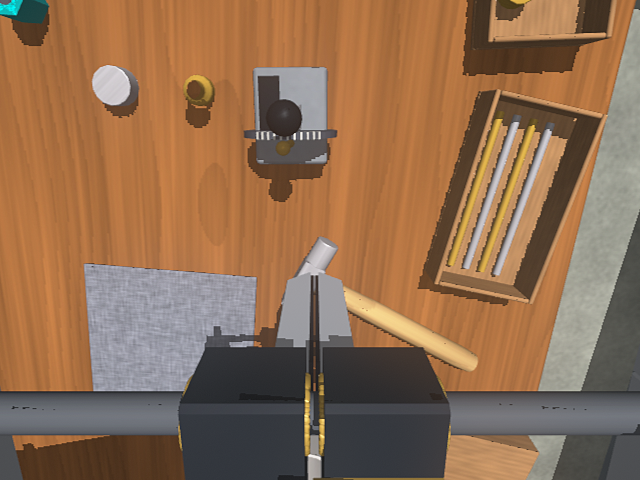

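View pics/c9.png

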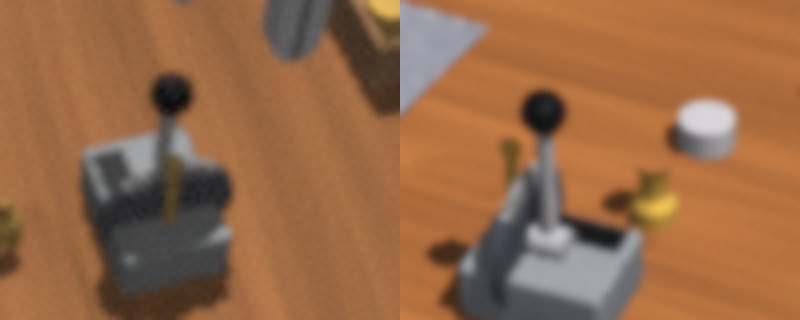

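```bash
python3 - <<'E'
import cv2,numpy as np
im=cv2.imread('pics/w40.png')
i2=cv2.imread('pics/w36.png')
o=np.hstack([cv2.resize(i2[60:170,240:400],None,fx=2.45,fy=2.45*2/2,interpolation=2),cv2.resize(im[60:170,230:390],None,fx=2.45,fy=2.45,interpolation=2)])
o=cv2.resize(im[90:170,240:330],None,fx=8,fy=7.5/1,interpolation=2)
cv2.imwrite('pics/c10.png',cv2.resize(im[90:170,240:330],None,fx=7,fy=7,interpolation=2))
cv2.imwrite('pics/c11.png',cv2.resize(i2[90:170,275:395],None,fx=6,fy=6,interpolation=2))
E
```

```text
(no output)
```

View pics/c10.png

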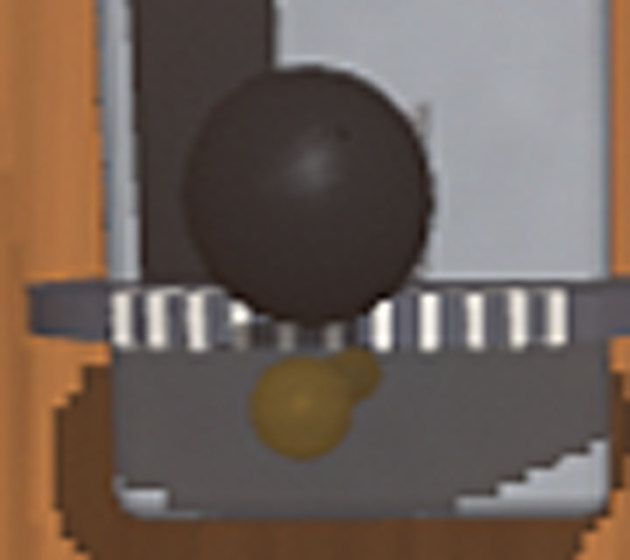

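View pics/c11.png

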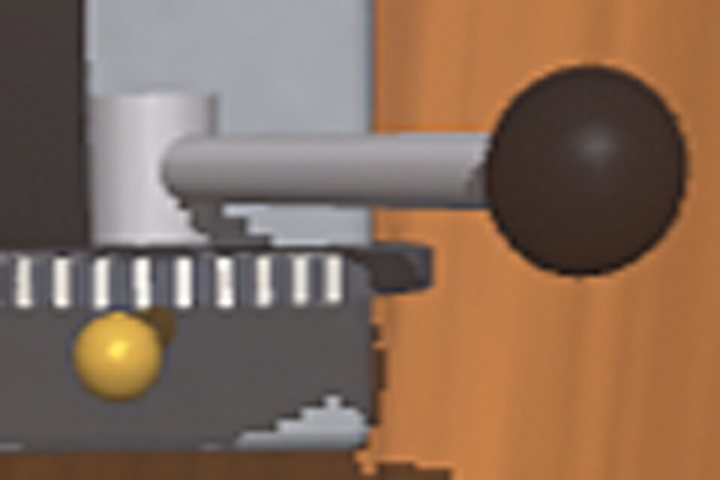

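```bash
cat > solve2.py <<'E'
from h import *
from scipy.optimize import least_squares
w=snap('wrist');b=snap('side');a=snap('scene')
t=arm.read_state();Tn=np.eye(4);Tn[:3,:3]=R.from_euler('xyz',t['ee_rot'],degrees=True).as_matrix();Tn[:3,3]=t['tool_pos']
E_=np.linalg.inv(Tn)@np.array(w['world_from_camera'])
def wc(p,r):
    T=np.eye(4);T[:3,:3]=R.from_euler('xyz',r,degrees=True).as_matrix();T[:3,3]=p
    return {'mtx':w['mtx'],'world_from_camera':T@E_}
w36=wc([640.15,-136.21,265.32],[-179.99,.18,3.54])
# (cam, camidx, state, ball, tip)
obs=[(w36,0,0,(372.5,118.0),(294.4,149.2)),(b,1,0,(384.3,238.3),(363,254.4)),(a,2,0,(265.0,259.4),(267.6,246.3))]
import json,sys
if len(sys.argv)>1:
    for o in json.loads(sys.argv[1]): obs.append((w if o[0]==0 else b if o[0]==1 else a, 0 if o[0]==0 else o[0],1,o[1],o[2]))
def model(q,s):
    cx,cy,yaw,th,tl=q[:5];tl=tl*s
    ux=np.array([np.cos(yaw),np.sin(yaw),0]);uy=np.array([-ux[1],ux[0],0]);P=np.array([cx,cy,45])
    return P+95*(np.sin(.65-tl)*ux+[0,0,np.cos(.65-tl)]),P-24*uy+60*(np.sin(.65-th)*ux+[0,0,np.cos(.65-th)])
def f(q):
    r=[(q[2]-.061)/.015]
    for s,i,k,u,v in obs:
        bl,tp=model(q,k);o=q[5+2*i:7+2*i]
        r+=list((proj(s,bl)+o-u)/.6)+list((proj(s,tp)+o-v)/.6)
    r+=list(q[5:]/3)
    return np.array(r)
r=least_squares(f,[622,-61,.061,.68,.66]+[0]*6);C=np.linalg.inv(r.jac.T@r.jac)
print('cx cy yaw ptr lever',r.x[:5].round(3),'off',r.x[5:].round(1),'cost',round(r.cost,2))
print('ptr-lever',(r.x[3]-r.x[4]).round(3),'sd',np.sqrt(C[3,3]+C[4,4]-2*C[3,4]).round(3));print(np.round(f(r.x),1))
E
python3 solve2.py '[[0,[283.8,117.2],[282.7,147.8]],[1,[362.8,238.3],[363.0,254.5]],[2,[275.5,237.8],[267.5,246.5]]]'
```

```text
cx cy yaw ptr lever [ 6.21211e+02 -5.70080e+01  5.00000e-02  6.83000e-01  6.29000e-01] off [ 0.1  2.6  0.6  1.2 -0.6 -0.2] cost 9.06
ptr-lever 0.054 sd 0.009
[-0.8  0.1 -0.4  0.7 -2.6 -0.1 -0.7  0.1  0.9 -0.2 -0.7 -0.1  0.6  0.
  1.6 -0.8  1.2 -0.2 -1.1  0.1  0.8  0.3 -0.2  0.1  0.3  0.   0.9  0.2
  0.4 -0.2 -0.1]
```

Call:
{"method": "move_arm", "body": {"targets": [{"translation": [20,-25,0],"twist": [0,0,0],"grip": -1},{"translation": [40,-55,10],"twist": [0,0,0],"grip": -1},{"translation": [46,-75,35],"twist": [0,0,0],"grip": -1},{"translation": [46,-75,70],"twist": [0,0,0],"grip": -1},{"translation": [46,-75,100],"twist": [0,0,0],"grip": -1}]}}

```text
t: 42.78
tool_pos: [691.5, -53.5, 166.2]
ee_rot: [-179.9, 0.2, 4.1]
contact_force: [0.9, -2.0, 0.3]
gripper_width: 0.7
```

```bash
python3 - <<'E'
from h import *
st();rel([660,-58.5,118],3.5)
E
```

```text
{'t': 42.78, 'joint_pos': [25.09, 32.76, -37.64, 89.38, 21.18, 65.34, -13.03], 'tool_pos': [691.52, -53.49, 166.16], 'ee_rot': [-179.88, 0.16, 4.09], 'contact_force': [0.91, -2.02, 0.31], 'ft_torque': [-0.08, -0.12, 0.04], 'gripper_width': 0.67}
shift [-31.7   2.8  48.2]
twist [-0.1  0.2  0.6]
```

Call:
{"method": "move_arm", "body": {"targets": [{"translation": [-2,3,25],"twist": [0,0,0.5],"grip": -1},{"translation": [-5,4,44],"twist": [0,0,0.5],"grip": -1},{"translation": [-15,4,46],"twist": [0,0,0.5],"grip": -1},{"translation": [-25,4,46],"twist": [0,0,0.5],"grip": -1},{"translation": [-33,4,46],"twist": [0,0,0.5],"grip": -1}]}}

```text
t: 43.2
tool_pos: [658.0, -59.1, 120.2]
ee_rot: [-179.9, 0.2, 3.6]
contact_force: [0.3, 0.4, 0.5]
gripper_width: 0.4
```

```bash
python3 - <<'E'
from h import *
st();rel([643.5,-60,118],3.5)
E
```

```text
{'t': 43.2, 'joint_pos': [26.49, 32.46, -37.3, 96.23, 22.11, 59.08, -14.45], 'tool_pos': [658.03, -59.13, 120.19], 'ee_rot': [-179.87, 0.18, 3.64], 'contact_force': [0.28, 0.44, 0.51], 'ft_torque': [-0.03, -0.13, 0.05], 'gripper_width': 0.35}
shift [-14.5  -0.    2.2]
twist [-0.1  0.2  0.1]
```

Call:
{"method": "move_arm", "body": {"targets": [{"translation": [-5,0,1],"twist": [0,0,0],"grip": -1},{"translation": [-10,0,2],"twist": [0,0,0],"grip": -1},{"translation": [-13,0,2],"twist": [0,0,0],"grip": -1},{"translation": [-14,0,2],"twist": [0,0,0],"grip": -1}]}}

```text
t: 43.53
tool_pos: [644.3, -60.1, 119.0]
ee_rot: [-179.9, 0.1, 3.6]
contact_force: [1.3, 0.2, 0.6]
gripper_width: 0.5
```

Call:
{"method": "move_arm", "body": {"targets": [{"translation": [-0.5,0,0],"twist": [0,0,0],"grip": -1},{"translation": [-0.8,0,0],"twist": [0,0,0],"grip": -1}]}}

```text
t: 43.7
tool_pos: [643.8, -60.2, 119.4]
ee_rot: [-179.9, 0.1, 3.6]
contact_force: [1.7, -0.2, 0.9]
gripper_width: 0.4
```

Call:
{"method": "move_arm", "body": {"targets": [{"translation": [15,0,0],"twist": [0,0,0],"grip": -1},{"translation": [40,0,-5],"twist": [0,0,0],"grip": -1},{"translation": [46,0,-45],"twist": [0,0,0],"grip": -1},{"translation": [46,0,-85],"twist": [0,0,0],"grip": -1},{"translation": [46,10,-125],"twist": [0,0,0],"grip": -1}]}}

```text
t: 44.12
tool_pos: [690.4, -64.9, 245.3]
ee_rot: [-179.8, 0.1, 3.8]
contact_force: [0.9, 0.1, 0.5]
gripper_width: 0.5
```

Call:
{"method": "move_arm", "body": {"targets": [{"translation": [-25,25,-25],"twist": [0,0,0],"grip": -1},{"translation": [-45,55,-25],"twist": [0,0,0],"grip": -1},{"translation": [-48,67,-25],"twist": [0,0,0],"grip": -1},{"translation": [-48,67,-25],"twist": [0,0,0],"grip": -1},{"translation": [-48,67,-25],"twist": [0,0,0],"grip": -1}]}}

```text
t: 44.53
tool_pos: [646.7, -135.8, 269.8]
ee_rot: [-179.8, 0.2, 3.7]
contact_force: [-0.9, 0.2, -0.0]
gripper_width: 0.6
```

```bash
python3 - <<'E'
from h import *
st();s=snap('wrist','w41.png');b=snap('side','s41.png');a=snap('scene','a41.png')
top=cv2.resize(s['img'][85:175,235:335],(800,720),interpolation=2)[:600]
cv2.imwrite('pics/c12.png',cv2.resize(s['img'][90:165,240:340],None,fx=8,fy=8,interpolation=2))
cv2.imwrite('pics/c13.png',np.hstack([cv2.resize(b['img'][215:295,320:420],(400,320),interpolation=2),cv2.resize(a['img'][210:290,240:340],(400,320),interpolation=2)]))
E
```

```text
{'t': 44.53, 'joint_pos': [34.54, 25.01, -39.04, 87.42, 15.89, 73.47, -2.75], 'tool_pos': [646.72, -135.82, 269.79], 'ee_rot': [-179.77, 0.17, 3.7], 'contact_force': [-0.86, 0.23, -0.01], 'ft_torque': [-0.0, -0.09, 0.02], 'gripper_width': 0.6}
```

View pics/c12.png

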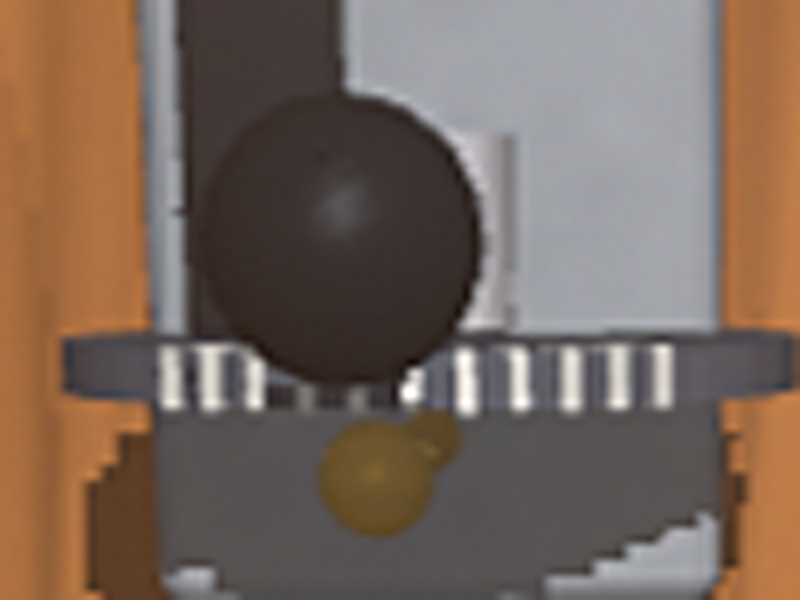

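View pics/c13.png

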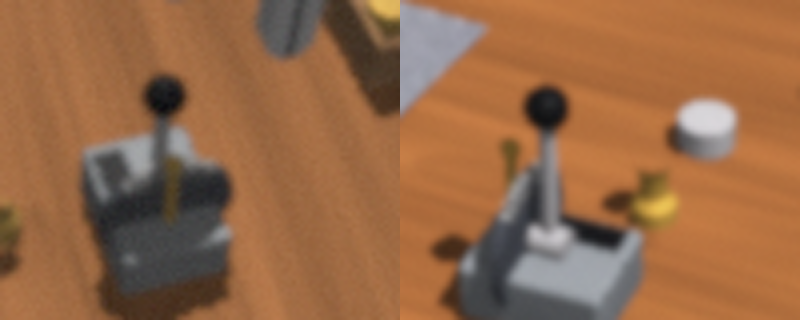

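```bash
python3 solve2.py '[[0,[282.3,119.3],[286.6,149.2]],[1,[360.9,238.5],[363.0,254.5]],[2,[276.1,236.4],[267.5,246.5]]]'; python3 - <<'E'
from h import *
w=snap('wrist')
# wrist-only: ball & tip x_c difference via sphere of known height; box edges at plate bottom
for p,z in(((282.3,119.3),139.9),((286.6,149.2),105),((240+150/8,90+300/8),40),((240+720/8,90+300/8),40)): print(onz(w,p,z).round(1))
E
```

```text
cx cy yaw ptr lever [ 6.21402e+02 -5.75370e+01  4.90000e-02  6.87000e-01  6.79000e-01] off [ 0.1  1.9  0.5  1.  -0.5 -0.2] cost 9.27
ptr-lever 0.007 sd 0.009
[-0.8  0.  -0.4  0.3 -2.9  0.1 -0.8  0.1  0.9 -0.4 -0.8 -0.2  0.5  0.
  1.5 -0.3  1.6 -0.2 -0.8  0.1  0.7  0.6  0.1 -0.   0.2  0.   0.6  0.2
  0.3 -0.2 -0.1]
[618.7 -58.7 139.9]
[620.7 -82.7 105. ]
[588.8 -69.4  40. ]
[657.3 -64.7  40. ]
```

View pics/s41.png

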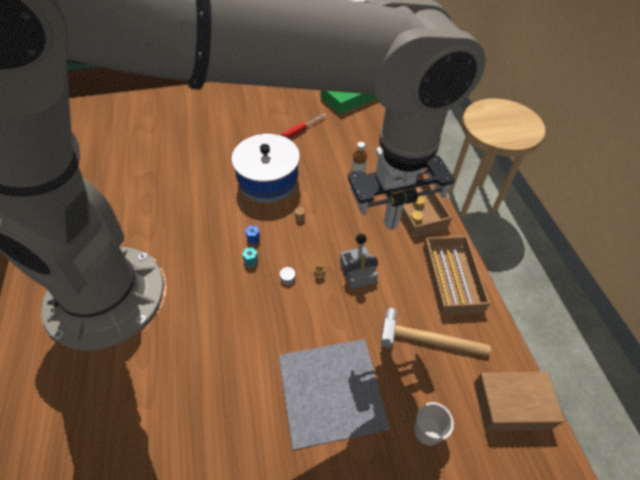

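View pics/a41.png

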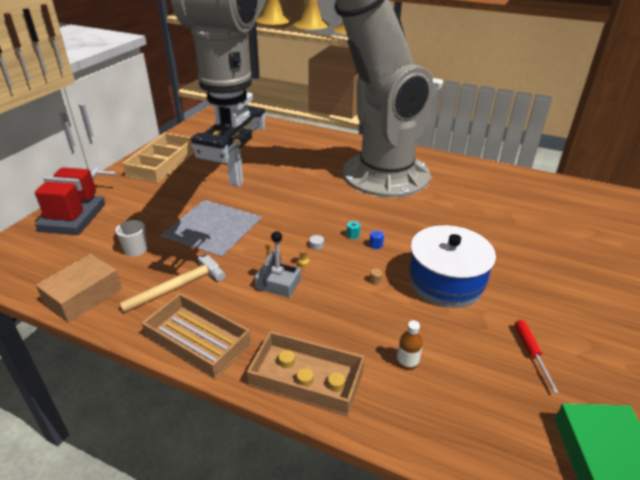

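No brass blanks are left on the bench. The lid is seated, the other things are where they were, and the arm is clear of everything, so I am handing in.

```bash
python3 -c "
from h import *
st();print(job_done())"
```

```text
{'t': 44.88, 'joint_pos': [34.42, 25.02, -39.08, 87.41, 15.89, 73.47, -2.73], 'tool_pos': [647.18, -134.04, 269.87], 'ee_rot': [-179.75, 0.16, 3.88], 'contact_force': [-0.19, 0.54, 0.65], 'ft_torque': [-0.02, -0.17, -0.01], 'gripper_width': 0.58}
the job is handed in; nothing more can be done
None
```

I did the whole job in the order asked and handed it in at 44.9 s. I pushed the lever back to its idle stop and laid the lid flat on the mat, knob up. The four hexagonal brass blanks present then went into the bowl, I put the lid back on, and last I pulled the lever into line with the pointer. The blue and turquoise look-alikes were not touched.

**What went differently:**
- The lid tipped about 7° in the grip on the way to the mat, so I tilted the gripper to lay it level.
- One blank was knocked about 5 cm aside before I reached it; I found it again and picked it up.

**Last checks:**
- **Lid:** it met the bowl at the expected seated height. Its outline in both fixed cameras matches the start picture to within about 1 px. Two tilt fits from the wrist camera read a few degrees, but the lid was cut off by the picture edge there, so I did not rely on them.
- **Blanks:** all four were standing in the bowl before the lid went on, and no brass blanks were left on the bench.
- **Lever:** it reads about 0.68–0.69 rad against about 0.69–0.70 for the pointer, so they are in line to about 0.01 rad. The fit behind those figures had one image point about 1.7 px off. The cameras also disagreed by 2–6 mm throughout.

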